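Blow the buffing dust out of the copper beakers

ROBOT

A 6-joint arm with a two-finger parallel gripper is mounted at the origin on the work surface. World frame = base frame: x ahead of the robot, y to its left, z up, the work surface at z = 0. Lengths are in m, angles in rad, forces in N, time in s.
With the tool pointing down it reaches from about 0.2 to 0.875 m from the base axis. Payload 3.4 kg.
Tool frame: the origin (TCP) lies on the centre line of the jaws, within the pads' length; the fingertips stand 22 mm ahead of it and the grasp point (between the pads) lies 3 mm ahead of it; y points along the fingers, z is the direction in which the jaws open and shut, and the axes are right-handed (so a half turn about y gives the same grasp; the last joint's range is limited). The gripper opens to 94 mm and grips with 3 to 60 N. Pads are 16 mm wide; open, the fingers measure 119 mm over their backs; the gripper's body (75 mm by 177 mm) begins 78 mm behind the grasp point.
Start: joints at [-1.461, 0.276, 1.505, -0, 1.361, -0.121], TCP at [0.132, -0.56, 0.227] pointing down, gripper open.
Joint ranges: [-2.89, 2.89], [-0.75, 2.08], [0.22, 2.7], [-1.18, 4.32], [0.11, 2.71], [-2.7, 2.7]. Speed limits (rad/s): [2.57, 2.57, 3.14, 3.14, 3.14, 3.14].

INTERFACE

Orientations are given as a rotation vector (axis times angle).
In Python, from bench import * gives the robot as it stands. The module is installed in compiled form; this text tells all that it offers.
- The arm moves only by the tool servo_tool, never from a script. Its argument "moves" is one flat list of numbers, 7 for each row, row after row: the shift along the tool's x, y, z in m, then the turn, a rotation vector about the tool's x, y, z in degrees, then the opening, from 0 (shut) to 1 (fully open). In form: [x, y, z, wx, wy, wz, claw, x, y, z, wx, wy, wz, claw, ...]. A call has 1 to 12 rows; each row shifts and turns the commanded pose from where the row before left it, along the tool's axes as they then stand; what a row does not reach is not made up. A row lasts 1/12 s, in which the tool goes at most 41.7 mm and 7.16 degrees, less where a joint would pass 70% of its speed; a pose out of reach is approached as far as the arm can. A call is refused whole if a number of a shift passes 0.0417 or a number of a turn 7.16, either way. A call with a gripper value outside its range is refused whole. The fingers move at their own pace and stop on an object; the grip force is fixed at half the most. Time passes only in rows, so rows that do not move let the fingers close. It gives the time, the measured TCP pose, the force and the opening at its end, in the units of the state.
- get_obs(): the state, without advancing time (a new reading comes with each control period).
- capture(name): name is "scene" or "side" or "wrist"; returns (picture, depth): 420x560x3 uint8, red, green, blue; 420x560 float32, m along the optical axis (not along the pixel's ray), 0 where there is no reading.
- camera_params(name): a dict with "camera_matrix" (3x3 intrinsics, pixels), "k1" (the pictures are not rectified: a ray, as slopes to the right and down, at radius r is drawn at 1 + k1 r^2 times it, then the intrinsics apply), "rvec" (rotation vector, rad) and "tvec" (3), from world to camera coordinates, as OpenCV has them; the wrist camera has in their place "mount" (4x4, takes a point from camera to tool coordinates, whose origin is the TCP and whose axes are the tool frame's). Camera axes: x right, y down, z forward; pixel columns grow to the right and rows downward; lengths in m; the calibration is good to about 2 mm. A picture is of the moment at which its call begins: read the wrist's pose just before it. camera_params takes no time and is no camera call.
- finish_job(): hands the job in, once; it reports no verdict.
Trained networks look in the newest picture that a camera, given by its name, has taken for a name from the list of things; names that differ only in an ending like _2 or _b are one class to them, and where a whole thing is asked for, a point or a joint stands for the part that bears it (a point fixed in the world has none). Each returns a list of dicts, best first, with "confidence" (0 to 1); they miss things now and then, are a little off and sometimes report something else, mostly with a low value. They report only what shows in the picture. A call takes as long as a camera call. They do not tell look-alikes from the thing itself.
- find_in(camera, name): "location" ([row, column] in pixels, amid what is visible of it).
- masks_of(camera, name): "mask" (420x560 bool, what is visible of it) and "location" ([row, column] in pixels, amid what is visible of it).
The state is a dict: "clock": time; "qpos": joint angles; "qvel": joint speeds; "joint_efforts": joint torques, N m; "eef_pos": TCP position; "orientation": TCP orientation; "wrist_force": force on the tool from outside, world axes, zero at the start; "torque": the same for the moment, N m; "grip_width": finger opening in m.
Only numpy, scipy, OpenCV 4.12 (cv2) and the standard library are available. Lean on these libraries where they do the work, as an engineer would, in place of code of your own. Each camera call takes 0.05 s, during which the arm holds its last target.

TASK

Turn each copper beaker lying on the bench upside down over its own peg of the blow-out stand, rim down on the deck. When all of them are on, give the red pump plunger three full strokes, each down to its stop and then let fully back up, with the beakers staying on their pegs. Then take the beakers off and stand them all mouth down, wholly on the green felt board, without shifting the other things on the bench.

Things in the scene. Friction and masses are not known exactly. Their poses are not given: they have to be found in the camera images.
- stand: blow-out stand, fixed to the bench: a blue deck 90 (x) x 460 (y) x 20 mm high; origin at the centre of its underside, z up. Along its y axis, at x = 0, stand three upright steel pegs with brass tips at y = -165, -50 and +65 mm, and the hand pump at y = +185 mm (silver barrel 58 mm across, its top 72 mm above the bench). The deck top, on which the rims rest, is 20 mm above the bench.
- peg0 (a point): tip of peg 0: a steel peg 36 mm in diameter with a conical brass tip 14 mm high, rising 42 mm in all above the deck (tip 62 mm above the bench)
- peg1 (a point): tip of peg 1: a steel peg 36 mm in diameter with a conical brass tip 14 mm high, rising 42 mm in all above the deck (tip 62 mm above the bench)
- peg2 (a point): tip of peg 2: a steel peg 36 mm in diameter with a conical brass tip 14 mm high, rising 42 mm in all above the deck (tip 62 mm above the bench)
- plunger (a joint): travel of the red pump plunger, straight down: 0 = fully up (where its spring holds it), 0.018 m = down on its stop. The spring takes 3 N to start and 12 N at the stop, and lifts the head again when let go; at the stop the resistance rises sharply.
- plunger_top (a point): centre of the flat top of the red plunger head (40 mm across, 12 mm thick), 108 mm above the bench when up; it moves with the head
- board: green felt-faced board, fixed flat on the bench, 170 (x) x 260 (y) x 8 mm thick; origin at the centre of its underside, z up
- beaker0: eight-sided straight copper beaker, 64 mm across the outer flats (69 over the corners), 60 mm long, wall 3 mm, floor 4 mm, about 150 g, open at one end; origin at the middle of its axis (30 mm from either end, so 32 mm above the bench when lying), z along its axis towards the open mouth; flats face its own +-x, +-y and the diagonals. It starts lying on a flat on the bench, mouth roughly away from the robot. May be absent.
- beaker1: eight-sided straight copper beaker, 64 mm across the outer flats (69 over the corners), 60 mm long, wall 3 mm, floor 4 mm, about 150 g, open at one end; origin at the middle of its axis (30 mm from either end, so 32 mm above the bench when lying), z along its axis towards the open mouth; flats face its own +-x, +-y and the diagonals. It starts lying on a flat on the bench, mouth roughly away from the robot. May be absent.
- beaker2: eight-sided straight copper beaker, 64 mm across the outer flats (69 over the corners), 60 mm long, wall 3 mm, floor 4 mm, about 150 g, open at one end; origin at the middle of its axis (30 mm from either end, so 32 mm above the bench when lying), z along its axis towards the open mouth; flats face its own +-x, +-y and the diagonals. It starts lying on a flat on the bench, mouth roughly away from the robot. May be absent.
- mouth0 (a point): centre of the open mouth of beaker0, in the plane of its rim (30 mm along its z from its origin)
- mouth1 (a point): centre of the open mouth of beaker1, in the plane of its rim (30 mm along its z from its origin)
- mouth2 (a point): centre of the open mouth of beaker2, in the plane of its rim (30 mm along its z from its origin)
- rivet_tin: aluminium tin, 56 mm across, 45 high; origin under its centre; a bystander, leave it where it is
- bench_block: steel bench block 50 x 50 x 18 mm; origin under its centre; a bystander, leave it where it is
- copper_bowl: copper bowl, 110 mm across, 45 high; origin under its centre; a bystander, leave it where it is
- polish_jar: amber jar with black cap, 60 mm across, 75 high; origin under its centre; a bystander, leave it where it is
- hammer: hammer lying beyond the stand, its length along its x; a bystander, leave it where it is
- brush: hand brush lying at the left near the robot, its length along its x; a bystander, leave it where it is
- brass_cup: brass cup standing at the left, 70 mm across, 70 high; origin under its centre; a bystander, leave it where it is
There are look-alikes about, which are no part of the job. What is shaped like the beaker2 but purple or turquoise is not meant. What is shaped like the beaker1 but turquoise is not meant.

How it is judged:
By the outcome, as a careful person would: the job done as asked, in the order asked, and still so for the second after the job is handed in, with the robot touching nothing.
Of beaker0, beaker1, beaker2 only 2 to 3 are there at a start; the rules pass over those that are not, and their reading is None.
At some moment in a run one of beaker0, beaker1, beaker2 may be knocked a few centimetres aside while the robot is not near it.
It also fails if it takes over 210 s, if anything falls off the work surface, if the arm or the gripper's body presses on something with over 40 N, if the wrist force passes 120 N, or if a joint passes its speed limit or range.

## Working session

There is one attempt and no reset: what is moved stays moved. The work goes in short steps, Python scripts to look and compute and a tool call to move; the robot and the scene stay as the last step left them, time stands still between calls to the robot, and variables do not carry over. Pictures are saved under pics/ and viewed, and the job is handed in when it is done.

Besides the shell and the picture viewer there is one more tool, called after "Emit:" by a JSON object that holds its "api" and its "payload", one argument or row to a line. servo_tool: Moves the arm, as the interface text tells. Its arguments: {"type":"object","properties":{"moves":{"type":"array"}},"required":["moves"]}

```bash
mkdir -p pics; ls; python3 - <<'E'
from bench import *
import cv2,numpy as np
print(get_obs())
for n in ["scene","side","wrist"]:
    p,d=capture(n); cv2.imwrite(f"pics/{n}0.png",p[:,:,::-1]); np.savez(f"pics/{n}0.npz",p=p,d=d)
    print(n,camera_params(n))
E
```

```text
pics
{'clock': 0.0, 'qpos': array([-1.46103591e+00,  2.76572649e-01,  1.50608712e+00, -4.59436454e-05,
        1.36066471e+00, -1.21003599e-01]), 'qvel': array([ 0.00122129,  0.00182907,  0.00113642,  0.00118977, -0.00029399,
       -0.00060246]), 'joint_efforts': array([-1.48568928e-03, -4.04583156e+01, -2.37227654e+01,  7.01098493e-02,
        3.46632977e-02, -1.25452902e-04]), 'eef_pos': array([ 0.13143576, -0.5592595 ,  0.22663577]), 'orientation': array([-0.24333328,  2.10099002, -2.09732982]), 'wrist_force': array([ 0.7372956 , -0.35985618,  0.16391478]), 'torque': array([-0.04325431, -0.01628386,  0.01660597]), 'grip_width': 0.09398479680452074}
scene {'camera_matrix': array([[538.69536316,   0.        , 283.15970042],
       [  0.        , 538.69536316, 210.02715485],
       [  0.        ,   0.        ,   1.        ]]), 'k1': -0.13798618407766908, 'rvec': array([ 1.06528614,  2.54392649, -0.90564832]), 'tvec': array([ 0.30047466, -0.28117041,  1.77122412])}
side {'camera_matrix': array([[497.66514541,   0.        , 274.57155797],
       [  0.        , 497.66514541, 217.1539149 ],
       [  0.        ,   0.        ,   1.        ]]), 'k1': -0.08844366328276265, 'rvec': array([ 0.30307297, -2.59750709,  1.54009699]), 'tvec': array([0.50611373, 0.10765207, 1.22973334])}
wrist {'camera_matrix': array([[352.99655263,   0.        , 282.97632715],
       [  0.        , 352.99655263, 206.55061515],
       [  0.        ,   0.        ,   1.        ]]), 'k1': -0.07121270654479132, 'mount': array([[-2.72066763e-04,  9.71686107e-01,  2.36275339e-01,
        -6.79119062e-02],
       [ 8.55951234e-04, -2.36275035e-01,  9.71685842e-01,
        -1.56852888e-01],
       [ 9.99999597e-01,  4.66603589e-04, -7.67433338e-04,
         1.67093979e-04],
       [ 0.00000000e+00,  0.00000000e+00,  0.00000000e+00,
         1.00000000e+00]])}
```

View pics/scene0.png

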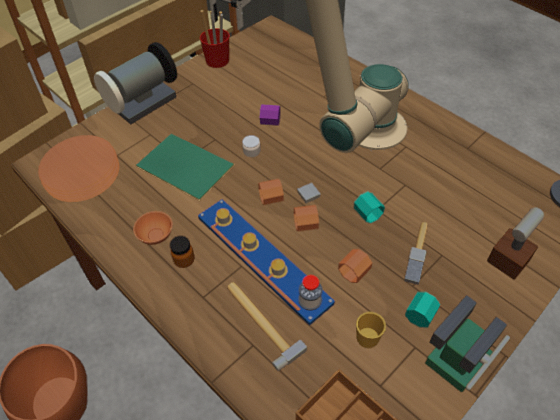

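View pics/side0.png

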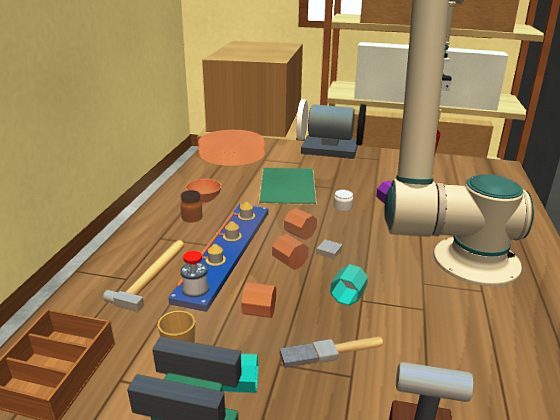

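View pics/wrist0.png

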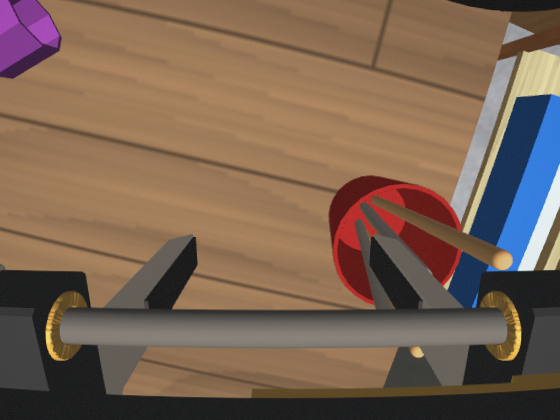

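```bash
cat > h.py <<'E'
from bench import *
import cv2,numpy as np
from scipy.spatial.transform import Rotation as R
def cam(n,obs=None):
    c=camera_params(n);K=c["camera_matrix"];k1=c["k1"]
    if n=="wrist":
        T=np.eye(4);T[:3,:3]=R.from_rotvec(obs["orientation"]).as_matrix();T[:3,3]=obs["eef_pos"];M=T@c["mount"]
    else:
        W=np.eye(4);W[:3,:3]=R.from_rotvec(c["rvec"]).as_matrix();W[:3,3]=c["tvec"];M=np.linalg.inv(W)
    return K,k1,M
def rays(n):
    c=camera_params(n);K=c["camera_matrix"]
    v,u=np.mgrid[0:420,0:560].astype(float)
    pts=np.stack([u.ravel(),v.ravel()],1)[:,None]
    q=cv2.undistortPoints(pts,K,np.array([c["k1"],0,0,0.]))[:,0]
    return q.reshape(420,560,2)
def cloud(n,d,obs=None):
    K,k1,M=cam(n,obs);q=rays(n)
    P=np.dstack([q*d[...,None],d])
    W=P@M[:3,:3].T+M[:3,3];W[d<=0]=np.nan
    return W
def project(n,X,obs=None):
    K,k1,M=cam(n,obs);W=np.linalg.inv(M)
    p,_=cv2.projectPoints(np.atleast_2d(X).astype(float),cv2.Rodrigues(W[:3,:3])[0],W[:3,3],K,np.array([k1,0,0,0.]))
    return p[:,0]
def raypt(n,rc,z,obs=None):
    K,k1,M=cam(n,obs);c=camera_params(n)
    q=cv2.undistortPoints(np.array([[[rc[1],rc[0]]]],float),K,np.array([k1,0,0,0.]))[0,0]
    d=M[:3,:3]@np.array([q[0],q[1],1]);o=M[:3,3];return o+d*(z-o[2])/d[2]
def shot(n,name=None):
    o=get_obs();p,d=capture(n)
    if name: cv2.imwrite(f"pics/{name}.png",p[:,:,::-1])
    return o,p,d
E
python3 - <<'E'
from h import *
names=["stand","board","beaker0","beaker1","beaker2","plunger_top","rivet_tin","bench_block","copper_bowl","polish_jar","hammer","brush","brass_cup"]
for cn in ["scene","side"]:
    o,p,d=shot(cn);W=cloud(cn,d)
    for n in names:
        for r in masks_of(cn,n)[:4]:
            if r["confidence"]<.25: continue
            m=r["mask"]&(d>0);w=W[m]
            print(cn,n,round(r["confidence"],2),np.round(r["location"]),m.sum(),"med",np.round(np.median(w,0),3),"z95",np.round(np.percentile(w[:,2],97),3),"col",np.median(p[m],0))
print(get_obs()["clock"])
E
```

```text
scene board 0.59 [166. 185.] 3363 med [ 0.557 -0.3    0.004] z95 0.009 col [ 57. 110.  88.]
scene beaker0 0.94 [219. 307.] 564 med [0.467 0.133 0.051] z95 0.064 col [159. 102.  62.]
scene beaker0 0.84 [189. 273.] 513 med [ 0.468 -0.004  0.05 ] z95 0.064 col [159. 102.  62.]
scene beaker0 0.69 [309. 422.] 882 med [0.479 0.528 0.052] z95 0.065 col [ 22. 129. 113.]
scene beaker0 0.63 [207. 370.] 653 med [0.313 0.228 0.047] z95 0.063 col [ 22. 138. 121.]
scene beaker1 0.94 [219. 307.] 564 med [0.467 0.133 0.051] z95 0.064 col [159. 102.  62.]
scene beaker1 0.84 [189. 273.] 513 med [ 0.468 -0.004  0.05 ] z95 0.064 col [159. 102.  62.]
scene beaker1 0.69 [309. 422.] 882 med [0.479 0.528 0.052] z95 0.065 col [ 22. 129. 113.]
scene beaker1 0.63 [207. 370.] 653 med [0.313 0.228 0.047] z95 0.063 col [ 22. 138. 121.]
scene beaker2 0.94 [219. 307.] 564 med [0.467 0.133 0.051] z95 0.064 col [159. 102.  62.]
scene beaker2 0.84 [189. 273.] 513 med [ 0.468 -0.004  0.05 ] z95 0.064 col [159. 102.  62.]
scene beaker2 0.69 [309. 422.] 882 med [0.479 0.528 0.052] z95 0.065 col [ 22. 129. 113.]
scene bea
[... 2687 characters left out ...]
.359 -0.189  0.031] z95 0.045 col [168. 153. 134.]
side bench_block 0.91 [248. 327.] 317 med [0.367 0.061 0.015] z95 0.018 col [171. 176. 171.]
side copper_bowl 0.58 [184. 204.] 576 med [ 0.774 -0.184  0.029] z95 0.044 col [201. 107.  61.]
side copper_bowl 0.29 [249. 291.] 890 med [0.45  0.134 0.044] z95 0.064 col [138.   81.5  53. ]
side polish_jar 0.8 [209. 191.] 613 med [ 0.762 -0.017  0.044] z95 0.075 col [107.  64.  39.]
side hammer 0.73 [284. 139.] 1216 med [0.75  0.327 0.021] z95 0.027 col [184. 186. 124.]
side brush 0.62 [350. 321.] 1538 med [0.335 0.422 0.016] z95 0.02 col [146. 148. 135.]
side brass_cup 0.61 [326. 177.] 926 med [0.605 0.448 0.056] z95 0.07 col [156. 112.  56.]
1.55
```

```bash
cat >> h.py <<'E'
from scipy.optimize import least_squares
def octd(p): # signed distance-ish of 2D points to octagon with apothem a subtract later
    a=np.arange(8)*np.pi/4
    return (p@np.stack([np.cos(a),np.sin(a)])).max(1)
def sdf(L): # beaker local pts
    r=octd(L[:,:2]);z=L[:,2]
    o=np.maximum(r-.032,np.abs(z)-.030)
    i=np.maximum(r-.029,-(z+.026))   # inner cavity open upward
    return np.maximum(o,-i)
def fitlying(P,yaw0=0.):
    """P world points; axis horizontal; returns x,y,yaw(mouth direction),rms"""
    best=None
    c=np.median(P,0)
    def loc(v,P):
        e=np.array([np.cos(v[2]),np.sin(v[2]),0]);s=np.array([-e[1],e[0],0])
        D=P-np.array([v[0],v[1],.032]);
        return np.stack([D@s,D[:,2],D@e],1)
    for y0 in np.arange(0,2*np.pi,np.pi/8):
      for off in (0,-.02):
        x0=[c[0]+off*np.cos(y0),c[1]+off*np.sin(y0),y0]
        r=least_squares(lambda v:sdf(loc(v,P)),x0,loss="soft_l1",f_scale=.002,x_scale=[.01,.01,.2])
        if best is None or r.cost<best.cost:best=r
    v=best.x;v[2]=(v[2]+np.pi)%(2*np.pi)-np.pi
    return v,np.sqrt(np.mean(sdf(loc(v,P))**2)), np.mean(np.abs(sdf(loc(v,P)))>.006)
def copperpts(W,p,c,rad=.065,zmin=.006,zmax=.08):
    hsv=cv2.cvtColor(p,cv2.COLOR_RGB2HSV)
    ok=np.isfinite(W[...,0])&(np.hypot(W[...,0]-c[0],W[...,1]-c[1])<rad)&(W[...,2]>zmin)&(W[...,2]<zmax)
    return W[ok]
E
python3 - <<'E'
from h import *
C={}
for cn in ["scene","side"]:
    o,p,d=shot(cn);C[cn]=(p,cloud(cn,d))
for c in [(.465,-.002),(.465,.133),(.475,.33)]:
    for cn in ["scene","side","both"]:
        P=np.vstack([copperpts(C[k][1],C[k][0],c) for k in (["scene","side"] if cn=="both" else [cn])])
        v,rm,out=fitlying(P);print(c,cn,len(P),np.round(v[:2],4),np.degrees(v[2]).round(1),rm.round(4),out.round(3))
for cn in C:
    p,W=C[cn];hsv=cv2.cvtColor(p,cv2.COLOR_RGB2HSV)
    inr=(W[...,0]>.3)&(W[...,0]<.85)&(abs(W[...,1])<.55)
    m=inr&(hsv[...,0]>100)&(hsv[...,0]<125)&(hsv[...,1]>110)&(abs(W[...,2]-.02)<.008)
    r=cv2.minAreaRect(W[m][:,:2].astype(np.float32));print(cn,"stand",m.sum(),r)
    m=inr&(hsv[...,0]>55)&(hsv[...,0]<90)&(hsv[...,1]>60)&(abs(W[...,2]-.008)<.007)&(W[...,1]<0)
    r=cv2.minAreaRect(W[m][:,:2].astype(np.float32));print(cn,"board",m.sum(),r)
    # pegs: points 0.035<z<0.064 near stand
    m=inr&(W[...,2]>.047)&(W[...,2]<.066)&(abs(W[...,0]-.63)<.06)&(W[...,1]>-.1)&(W[...,1]<.26)
    P=W[m].astype(np.float32);_,lab,cen=cv2.kmeans(P,3,None,(3,50,1e-5),5,cv2.KMEANS_PP_CENTERS)
    # fit cone axis: r=18*(62-z)/14 
    for k in range(3):
        Q=P[lab[:,0]==k];f=lambda v:np.hypot(Q[:,0]-v[0],Q[:,1]-v[1])-.018*np.clip((.062-Q[:,2])/.014,0,1)
        s=least_squares(f,cen[k][:2],loss="soft_l1",f_scale=.002);print(cn,"peg",len(Q),cen[k].round(4),s.x.round(4),np.sqrt(np.mean(s.fun**2)).round(4))
    m=inr&(W[...,2]>.098)&(W[...,2]<.115)&(abs(W[...,0]-.63)<.06)&(hsv[...,1]>150)
    print("plunger",m.sum(),np.round((W[m].min(0)+W[m].max(0))/2,4))
    m=inr&(W[...,2]>.02)&(W[...,2]<.05)
E
```

```text
(0.465, -0.002) scene 500 [ 0.4597 -0.0187] -30.1 0.002 0.004
(0.465, -0.002) side 714 [ 0.4536 -0.0189] -30.8 0.0012 0.0
(0.465, -0.002) both 1214 [ 0.4568 -0.0188] -30.2 0.0017 0.006
(0.465, 0.133) scene 553 [0.4571 0.1219] 143.1 0.0022 0.011
(0.465, 0.133) side 857 [0.4548 0.1188] -36.5 0.001 0.0
(0.465, 0.133) both 1410 [0.4563 0.1209] -37.1 0.0017 0.003
(0.475, 0.33) scene 654 [0.4831 0.3197] -178.2 0.0013 0.002
(0.475, 0.33) side 1011 [0.4806 0.3192] 2.0 0.0009 0.0
(0.475, 0.33) both 1665 [0.4811 0.3195] 2.0 0.0012 0.001
scene stand 2631 ((0.6240726709365845, 0.1171952337026596), (0.4604661464691162, 0.0901680514216423), 87.11351013183594)
scene board 2836 ((0.5520972609519958, -0.3100259304046631), (0.17313969135284424, 0.264186292886734), 10.566425323486328)
scene peg 114 [0.6276 0.1838 0.053 ] [0.6242 0.181 ] 0.0035
scene peg 80 [ 0.6178 -0.0432  0.0526] [ 0.616 -0.049] 0.0034
scene peg 86 [0.6229 0.07   0.0526] [0.6188 0.067 ] 0.0037
plunger 198 [0.6311 0.3007 0.1065]
side stand 1882 ((0.6191917657852173, 0.11701545119285583), (0.45936352014541626, 0.08914480358362198), 87.21464538574219)
side board 1786 ((0.5487044453620911, -0.31052184104919434), (0.16882704198360443, 0.2682013213634491), 11.45036792755127)
side peg 106 [0.6217 0.1857 0.053 ] [0.6239 0.1794] 0.0028
side peg 83 [0.6157 0.0715 0.0529] [0.6184 0.065 ] 0.0031
side peg 67 [ 0.6105 -0.0434  0.0534] [ 0.6124 -0.0492] 0.0033
plunger 196 [0.6301 0.3013 0.1043]
```

```bash
python3 - <<'E'
import cv2,numpy as np
a=cv2.imread("pics/scene0.png");b=cv2.imread("pics/side0.png")
c=cv2.resize(a[165:290,240:400],None,fx=4,fy=4,interpolation=2)
cv2.imwrite("pics/c1.png",c)
c=cv2.resize(b[195:325,220:340],None,fx=4,fy=4,interpolation=2)
cv2.imwrite("pics/c2.png",c)
E
```

```text
(no output)
```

View pics/c1.png

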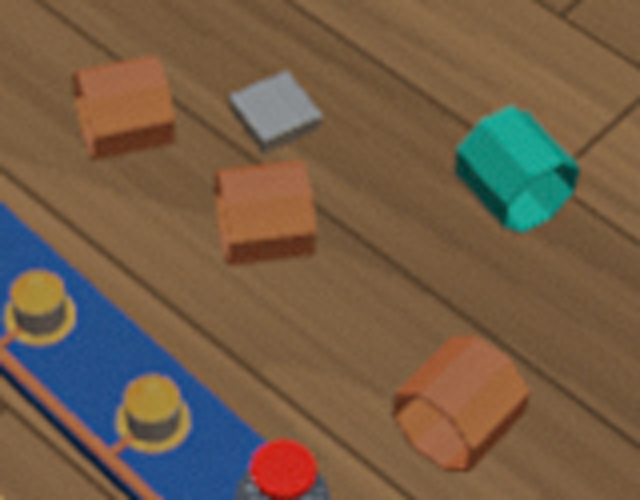

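View pics/c2.png

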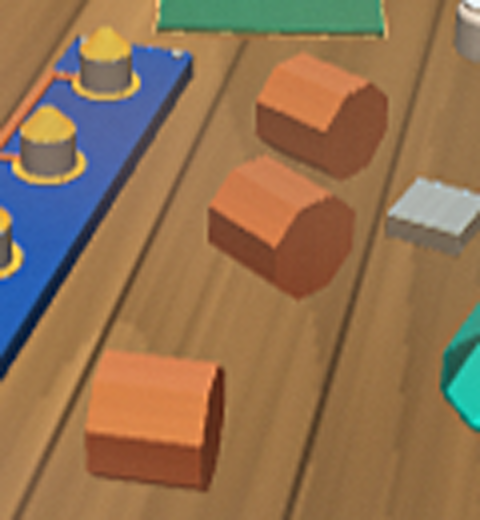

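```bash
python3 - <<'E'
from h import *
o=get_obs();print(R.from_rotvec(o["orientation"]).as_matrix().round(3), o["eef_pos"])
E
```

```text
[[-0.973  0.     0.229]
 [-0.229 -0.    -0.973]
 [-0.    -1.     0.   ]] [ 0.13152468 -0.55979673  0.22748973]
```

Emit:
{"api": "servo_tool", "payload": {
  "moves": [-0.014, -0.01, -0.0186, 0, 0, 0, 1, -0.014, -0.01, -0.0186, 0, 0, 0, 1, -0.014, -0.01, -0.0186, 0, 0, 0, 1, -0.014, -0.01, -0.0186, 0, 0, 0, 1, -0.014, -0.01, -0.0186, 0, 0, 0, 1, -0.014, -0.01, -0.0186, 0, 0, 0, 1, -0.014, -0.01, -0.0186, 0, 0, 0, 1, -0.014, -0.01, -0.0186, 0, 0, 0, 1, -0.014, -0.01, -0.0186, 0, 0, 0, 1, -0.014, -0.01, -0.0186, 0, 0, 0, 1, -0.014, -0.01, -0.0186, 0, 0, 0, 1, -0.014, -0.01, -0.0186, 0, 0, 0, 1]
}}

```text
clock: 2.65
eef_pos: [0.2442, -0.3029, 0.3481]
orientation: [-0.243, 2.099, -2.1]
wrist_force: [0.6, -0.2, 0.1]
grip_width: 0.0942
```

```bash
cat > log.py <<'E'
from bench import *
import json
o=get_obs();open("fk.jsonl","a").write(json.dumps([list(o["qpos"]),list(o["eef_pos"]),list(o["orientation"])])+"\n")
print(o["clock"],o["qpos"].round(3),o["eef_pos"].round(4),o["grip_width"].round(4),o["wrist_force"].round(1))
E
python3 log.py
```

```text
Traceback (most recent call last):
  File "log.py", line 4, in <module>
    print(o["clock"],o["qpos"].round(3),o["eef_pos"].round(4),o["grip_width"].round(4),o["wrist_force"].round(1))
                                                              ^^^^^^^^^^^^^^^^^^^^^
AttributeError: 'float' object has no attribute 'round'
```

Emit:
{"api": "servo_tool", "payload": {
  "moves": [-0.012, 0, -0.018, 0, 0, 3.75, 1, -0.012, 0, -0.018, 0, 0, 3.75, 1, -0.012, 0, -0.018, 0, 0, 3.75, 1, -0.012, 0, -0.018, 0, 0, 3.75, 1, -0.012, 0, -0.018, 0, 0, 3.75, 1, -0.012, 0, -0.018, 0, 0, 3.75, 1, -0.012, 0, -0.018, 0, 0, 3.75, 1, -0.012, 0, -0.018, 0, 0, 3.75, 1]
}}

```text
clock: 3.32
eef_pos: [0.3014, -0.1415, 0.3694]
orientation: [0.281, 1.892, -1.779]
wrist_force: [-0.9, -0.2, 0.2]
grip_width: 0.0941
```

```bash
python3 log.py
```

```text
Traceback (most recent call last):
  File "log.py", line 4, in <module>
    print(o["clock"],o["qpos"].round(3),o["eef_pos"].round(4),o["grip_width"].round(4),o["wrist_force"].round(1))
                                                              ^^^^^^^^^^^^^^^^^^^^^
AttributeError: 'float' object has no attribute 'round'
```

Emit:
{"api": "servo_tool", "payload": {
  "moves": [-0.005, 0, -0.01, 0, 3, 3, 1, -0.005, 0, -0.01, 0, 3, 3, 1, -0.005, 0, -0.01, 0, 3, 3, 1, -0.005, 0, -0.01, 0, 3, 3, 1, -0.005, 0, -0.01, 0, 3, 3, 1, -0.005, 0, -0.01, 0, 3, 3, 1]
}}

```text
clock: 3.82
eef_pos: [0.3176, -0.0811, 0.3916]
orientation: [0.853, 1.926, -1.593]
wrist_force: [0.1, 1.1, -0.7]
grip_width: 0.0942
```

```bash
python3 log.py
```

```text
Traceback (most recent call last):
  File "log.py", line 4, in <module>
    print(o["clock"],o["qpos"].round(3),o["eef_pos"].round(4),o["grip_width"].round(4),o["wrist_force"].round(1))
                                                              ^^^^^^^^^^^^^^^^^^^^^
AttributeError: 'float' object has no attribute 'round'
```

```bash
sed -i 's/o\["grip_width"\].round(4)/round(o["grip_width"],4)/' log.py; cat fk.jsonl | cut -c1-150; cat > fk.py <<'E'
import numpy as np,json
from scipy.spatial.transform import Rotation as R
from scipy.optimize import least_squares
def fk(q,p,s=(1,1,1,1,1,1)):
    # p: h, ax(shoulder x), d(y), L2, ae(elbow x), L3, Lt, lat
    E=lambda a,x:R.from_euler(a,x).as_matrix()
    M=E('z',q[0]);t=M@np.array([p[1],p[2],p[0]])
    M=M@E('y',q[1]);t=t+M@np.array([0,0,p[3]])
    M=M@E('y',q[2]);t=t+M@np.array([p[4],0,p[5]])
    M=M@E('z',s[3]*q[3])@E('y',q[4]);t=t+M@np.array([p[7],p[8],p[6]])
    M=M@E('z',s[5]*q[5])
    return t,M
E
python3 - <<'E'
from fk import *
D=[json.loads(l) for l in open("fk.jsonl")]
D.append([[-1.46103591,.276572649,1.50608712,-4.6e-05,1.36066471,-.121],[.1314,-.5594,.227],[-.24333328,2.10099002,-2.09732982]])
for s3 in (1,-1):
  for s5 in (1,-1):
    s=(1,1,1,s3,1,s5)
    C=[fk(d[0],[0]*9,s)[1].T@R.from_rotvec(d[2]).as_matrix() for d in D]
    m=R.from_matrix(C).mean();print(s3,s5,[np.degrees((m.inv()*R.from_matrix(c)).magnitude()).round(2) for c in C],m.as_matrix().round(3).tolist())
    f=lambda p:np.concatenate([fk(d[0],p,s)[0]-d[1] for d in D]+[1e-3*(np.array(p)-[.3,0,0,.4,0,.4,.2,0,0])])
    r=least_squares(f,[.3,0,0,.4,0,.4,.2,0,0]);print(np.abs(r.fun[:-9]).max(),r.x.round(4))
E
```

```text
[[-1.071562548262022, -0.06351504808972198, 1.6068135205479894, 7.064175958495845e-05, 1.597727927205146, 0.2687327391953937], [0.24423904817653963, -
[[-1.3084515640813927, -0.3478768559076539, 1.872564311593591, 0.526196964306544, 1.5941431457988766, 0.04934561135104751], [0.3013650629510451, -0.14
[[-1.746659923296395, -0.5097270048390381, 2.0505635348368174, 0.8117532926688578, 1.841596089101292, 0.054757028678444446], [0.3175940377785249, -0.0
1 1 [np.float64(0.0), np.float64(0.0), np.float64(0.0), np.float64(0.0)] [[-0.0, -0.0, -1.0], [-1.0, 0.0, 0.0], [0.0, 1.0, -0.0]]
2.7868608355768876e-05 [ 1.364e-01  1.500e-03  6.940e-02  6.297e-01  5.990e-02  4.195e-01
  3.684e-01 -1.000e-04  0.000e+00]
1 -1 [np.float64(23.63), np.float64(1.51), np.float64(0.89), np.float64(21.03)] [[0.125, 0.0, -0.992], [-0.992, 0.0, -0.125], [0.0, 1.0, 0.0]]
2.7868608355768876e-05 [ 1.364e-01  1.500e-03  6.940e-02  6.297e-01  5.990e-02  4.195e-01
  3.684e-01 -1.000e-04  0.000e+00]
-1 1 [np.float64(37.05), np.float64(24.11), np.float64(56.28), np.float64(37.06)] [[-0.088, 0.064, -0.994], [-0.799, 0.592, 0.108], [0.595, 0.803, -0.001]]
0.05180347898280638 [-0.1593  0.272   0.3458  0.9387  0.6427  0.3741 -0.1921  0.193  -0.2628]
-1 -1 [np.float64(47.63), np.float64(23.07), np.float64(55.7), np.float64(40.08)] [[0.012, -0.004, -1.0], [-0.794, 0.608, -0.012], [0.608, 0.794, 0.004]]
0.05180347898280638 [-0.1593  0.272   0.3458  0.9387  0.6427  0.3741 -0.1921  0.193  -0.2628]
```

```bash
cat >> fk.py <<'E'
P0=np.array([.1364,.0015,.0694,.6297,.0599,.4195,.3684,0,0])
CT=np.array([[0,0,-1.],[-1,0,0],[0,1,0]])
LO=np.array([-2.89,-.75,.22,-1.18,.11,-2.7]);HI=np.array([2.89,2.08,2.7,4.32,2.71,2.7]);VM=np.array([2.57,2.57,3.14,3.14,3.14,3.14])*.7/12
def tool(q,p=P0):
    t,M=fk(q,p);return t,M@CT
def ikstep(q0,t,M,reg=1e-3):
    f=lambda q:np.concatenate([(lambda a,b:np.concatenate([(a-t)*5,R.from_matrix(M.T@b).as_rotvec()]))(*tool(q)),reg*(q-q0)])
    r=least_squares(f,np.clip(q0,LO+1e-6,HI-1e-6),bounds=(LO,HI));return r.x,np.abs(r.fun[:6]).max()
def ikall(t,M,n=30,seed=0):
    g=np.random.default_rng(seed);S=[]
    for i in range(n):
        q,e=ikstep(g.uniform(LO,HI),t,M,1e-6)
        if e<1e-3 and not any(np.abs(q-s).max()<.02 for s in S):S.append(q)
    return S
def pickM(psi,al,left=False):
    """tool y along azimuth psi, al below horizontal (rad), z to right (camera up)"""
    y=np.array([np.cos(psi)*np.cos(al),np.sin(psi)*np.cos(al),-np.sin(al)])
    z=np.array([np.sin(psi),-np.cos(psi),0]);z=-z if left else z
    return np.stack([np.cross(y,z),y,z],1)
E
python3 - <<'E'
from fk import *
D=[json.loads(l) for l in open("fk.jsonl")]
B={'A':(.457,-.019,-30),'B':(.456,.121,-37),'C':(.481,.3195,2)}
d=np.radians
for k,(x,y,ps) in B.items():
  for left in (0,1):
    for al in (30,40,50,60):
        M=pickM(d(ps),d(al),left);c=np.array([x,y,.032])
        g=c-.008*np.array([np.cos(d(ps)),np.sin(d(ps)),0]);t=g-.003*M[:,1]
        for q in ikall(t,M,12): print(k,left,al,q.round(2))
E
```

```text
A 0 40 [ 0.27  0.5   2.68  3.91  0.9  -1.54]
A 0 50 [ 0.14  0.31  2.54  4.12  0.5  -1.94]
A 1 40 [0.27 0.5  2.68 3.91 0.9  1.61]
A 1 50 [0.14 0.31 2.54 4.12 0.5  1.2 ]
B 1 60 [ 0.49  0.31  2.24 -0.98  0.58  0.4 ]
C 0 30 [ 0.91  0.65  2.46  4.03  1.02 -1.6 ]
C 0 40 [ 0.83  0.49  2.37  4.15  0.7  -1.87]
C 1 30 [0.91 0.65 2.46 4.03 1.02 1.54]
C 1 40 [0.83 0.49 2.37 4.15 0.7  1.27]
C 1 60 [ 0.66  0.35  2.16 -1.01  0.36 -0.03]
```

```bash
cat >> fk.py <<'E'
def wrap(a):return (a+np.pi)%(2*np.pi)-np.pi
def ika(t,M,p=P0,margin=.01):
    """analytic IK -> list of in-range solutions"""
    h,ax,d,L2,ae,L3,Lt=p[:7];S=[]
    M6=M@CT.T;w=t-Lt*M6[:,2]
    rho=np.hypot(w[0],w[1])
    if rho<abs(d):return S
    for sg in (1,-1):
        xr=sg*np.sqrt(rho**2-d**2)
        q1=wrap(np.arctan2(w[1],w[0])-np.arctan2(d,xr))
        X=xr-ax;Z=w[2]-h;Le=np.hypot(ae,L3);ph=np.arctan2(ae,L3) # link2 dir angle from forearm z: +ph
        c=(X*X+Z*Z-L2**2-Le**2)/(2*L2*Le)
        if abs(c)>1:continue
        for e in (1,-1):
            be=e*np.arccos(c);q3=wrap(be-ph)
            q2=np.arctan2(X,Z)-np.arctan2(Le*np.sin(be),L2+Le*np.cos(be));q2=wrap(q2)
            R3=R.from_euler('z',q1).as_matrix()@R.from_euler('y',q2+q3).as_matrix()
            W=R3.T@M6
            for f in (1,-1):
                q5=f*np.arccos(np.clip(W[2,2],-1,1))
                q4=np.arctan2(W[1,2]*f,W[0,2]*f);q6=np.arctan2(W[2,1]*f,-W[2,0]*f)
                for k4 in (0,2*np.pi,-2*np.pi):
                    q=np.array([q1,q2,q3,q4+k4,q5,q6])
                    if (q>=LO+margin).all() and (q<=HI-margin).all():S.append(q)
    return S
E
python3 - <<'E'
from fk import *
D=[json.loads(l) for l in open("fk.jsonl")]
for dd in D[:3]:
    S=ika(np.array(dd[1]),R.from_rotvec(dd[2]).as_matrix());print(np.round(dd[0],3),[np.abs(s-dd[0]).max().round(4) for s in S])
B={'A':(.457,-.019,-30),'B':(.456,.121,-37),'C':(.481,.3195,2)}
d=np.radians
for k,(x,y,ps) in B.items():
  for left in (0,1):
    for al in (25,30,35,40,45,50,55,60,70):
        M=pickM(d(ps),d(al),left);c=np.array([x,y,.032])
        g=c-.008*np.array([np.cos(d(ps)),np.sin(d(ps)),0]);t=g-.003*M[:,1]
        for q in ika(t,M): print(k,left,al,q.round(2))
print("place")
for i,(x,y) in enumerate([(.6133,-.0478),(.619,.0671),(.6247,.1819)]):
  for ps in range(-120,121,15):
    for al in (90,110,120,130,140,150):
      for left in (0,1):
        M=pickM(d(ps),d(al),left);t=np.array([x,y,.058])-.003*M[:,1]
        S=ika(t,M)
        if S and left==0: print(i,ps,al,left,[(s[0].round(2),s[3].round(2),s[4].round(2),s[5].round(2)) for s in S])
E
```

```text
[-1.072 -0.064  1.607  0.     1.598  0.269] [np.float64(0.0002)]
[-1.308 -0.348  1.873  0.526  1.594  0.049] [np.float64(0.0002)]
[-1.747 -0.51   2.051  0.812  1.842  0.055] [np.float64(0.0004)]
A 0 40 [ 0.27  0.5   2.68  3.91  0.9  -1.54]
A 0 45 [ 0.2   0.39  2.61  3.98  0.69 -1.72]
A 0 50 [ 0.14  0.31  2.54  4.12  0.5  -1.94]
A 0 70 [-0.06  0.21  2.29 -0.44  0.36  2.43]
A 1 40 [0.27 0.5  2.68 3.91 0.9  1.61]
A 1 45 [0.2  0.39 2.61 3.98 0.69 1.42]
A 1 50 [0.14 0.31 2.54 4.12 0.5  1.2 ]
A 1 70 [-0.06  0.21  2.29 -0.44  0.36 -0.71]
B 0 55 [ 0.55  0.34  2.27 -1.17  0.62 -2.5 ]
B 1 55 [ 0.55  0.34  2.27 -1.17  0.62  0.64]
B 1 60 [ 0.49  0.31  2.24 -0.98  0.58  0.4 ]
B 1 70 [ 0.35  0.28  2.17 -0.56  0.57 -0.12]
C 0 25 [ 0.94  0.74  2.49  4.02  1.19 -1.5 ]
C 0 30 [ 0.91  0.65  2.46  4.03  1.02 -1.6 ]
C 0 35 [ 0.87  0.56  2.42  4.07  0.86 -1.73]
C 0 40 [ 0.83  0.49  2.37  4.15  0.7  -1.87]
C 0 45 [ 0.79  0.44  2.32  4.29  0.56 -2.07]
C 0 70 [ 0.59  0.35  2.03 -0.39  0.49  2.45]
C 1 25 [0.94 0.74 2.49 4.02 1.19 1.65]
C 1 30 [0.91 0.65 2.46 4.03 1.02 1.54]
C 1 35 [0.87 0.56 2.42 4.07 0.86 1.
[... 23524 characters left out ...]

2 105 140 0 [(np.float64(0.59), np.float64(-0.83), np.float64(1.36), np.float64(0.72))]
2 105 150 0 [(np.float64(0.64), np.float64(-0.94), np.float64(1.47), np.float64(0.81))]
2 120 90 0 [(np.float64(0.18), np.float64(0.0), np.float64(1.06), np.float64(-0.35))]
2 120 110 0 [(np.float64(0.37), np.float64(-0.42), np.float64(0.98), np.float64(0.08))]
2 120 120 0 [(np.float64(0.46), np.float64(-0.63), np.float64(1.0), np.float64(0.3))]
2 120 130 0 [(np.float64(0.55), np.float64(-0.82), np.float64(1.07), np.float64(0.51))]
2 120 140 0 [(np.float64(0.62), np.float64(-0.98), np.float64(1.16), np.float64(0.69))]
2 120 150 0 [(np.float64(0.68), np.float64(-1.11), np.float64(1.27), np.float64(0.84))]
```

```bash
cat >> fk.py <<'E'
d2r=np.radians
def plan(t0,M0,q0,t1,M1,N=None,rv=None,fmt=True,claw=1):
    """N identical rows from pose0 to pose1 (constant body twist); rv: override rot vec (body,total rad)"""
    w=R.from_matrix(M0.T@M1).as_rotvec() if rv is None else np.array(rv)
    if N is None:N=int(np.ceil(max(np.degrees(np.abs(w)).max()/6,np.linalg.norm(t1-t0)/.033,1)))
    while True:
        dR=R.from_rotvec(w/N).as_matrix();A=np.zeros((3,3));K=np.eye(3)
        for k in range(N):A+=K;K=K@dR
        s=np.linalg.solve(A,M0.T@(t1-t0))
        if np.abs(s).max()<.04:break
        N+=1
    s=np.round(s,4);wd=np.round(np.degrees(w/N),2)
    row=list(s)+list(wd)
    t,M,q,msg=simrows(t0,M0,q0,[row]*N)
    print("N",N,"row",[float(x) for x in row],"end",t.round(4),"q",q.round(2),msg)
    return t,M,q
def simrows(t,M,q,rows):
    msg="";q=np.array(q)
    tr=[]
    for k,r in enumerate(rows):
        t=t+M@np.array(r[:3]);M=M@R.from_rotvec(np.radians(r[3:6])).as_matrix()
        S=ika(t,M,margin=.0)
        if not S: msg+=f" noIK@{k}";continue
        n=min(S,key=lambda s:np.abs(s-q).max());dv=np.abs(n-q)/VM
        if dv.max()>1:msg+=f" v{dv.max():.1f}j{dv.argmax()+1}@{k}"
        q=n;tr.append(t)
    if tr: msg+=f" minz {min(x[2] for x in tr):.3f} minr {min(np.hypot(x[0],x[1]) for x in tr):.2f}"
    return t,M,q,msg
def grasp(x,y,psi,al,z=.032,back=.008,left=True):
    M=pickM(psi,al,left);g=np.array([x,y,z])-back*np.array([np.cos(psi),np.sin(psi),0]);return g-.003*M[:,1],M
E
cat > now.py <<'E'
from fk import *
from bench import get_obs
def now():
    o=get_obs();q=np.array(o["qpos"]);return np.array(o["eef_pos"]),R.from_rotvec(o["orientation"]).as_matrix(),q
E
python3 - <<'E'
from now import *
B={'A':(.457,-.019,-30),'B':(.456,.121,-37),'C':(.481,.3195,2)}
for k,(x,y,p) in B.items():
  for al in (55,57,60,62,65,70):
    for z in (.032,.12):
        t,M=grasp(x,y,d2r(p),d2r(al),z);print(k,al,z,[s.round(2) for s in ika(t,M,margin=.03)])
t0,M0,q0=now()
# first untilt at the same place, then go
t,M,q=plan(t0,M0,q0,np.array([.40,-.05,.36]),pickM(d2r(30),d2r(88)))
t,M,q=plan(t,M,q,*[np.array([.40,.25,.33]),pickM(d2r(2),d2r(90),True)])
t1,M1=grasp(.481,.3195,d2r(2),d2r(62),.15)
t,M,q=plan(t,M,q,t1,M1)
E
```

```text
A 55 0.032 []
A 55 0.12 [array([ 0.08,  0.03,  2.33, -0.94,  0.42, -0.15])]
A 57 0.032 []
A 57 0.12 [array([ 0.06,  0.03,  2.31, -0.81,  0.43, -0.31])]
A 60 0.032 []
A 60 0.12 [array([ 0.03,  0.03,  2.27, -0.63,  0.46, -0.5 ])]
A 62 0.032 []
A 62 0.12 [array([ 0.01,  0.03,  2.25, -0.53,  0.49, -0.62])]
A 65 0.032 [array([-0.02,  0.21,  2.35, -0.83,  0.28, -0.3 ])]
A 65 0.12 [array([-0.02,  0.03,  2.21, -0.41,  0.54, -0.75])]
A 70 0.032 [array([-0.06,  0.21,  2.29, -0.44,  0.36, -0.71])]
A 70 0.12 [array([-0.06,  0.05,  2.15, -0.26,  0.64, -0.92])]
B 55 0.032 []
B 55 0.12 [array([ 0.55,  0.17,  2.16, -0.87,  0.77,  0.26])]
B 57 0.032 [array([ 0.53,  0.33,  2.26, -1.1 ,  0.6 ,  0.55])]
B 57 0.12 [array([ 0.53,  0.16,  2.15, -0.81,  0.77,  0.18])]
B 60 0.032 [array([ 0.49,  0.31,  2.24, -0.98,  0.58,  0.4 ])]
B 60 0.12 [array([ 0.49,  0.15,  2.12, -0.71,  0.76,  0.06])]
B 62 0.032 [array([ 0.46,  0.3 ,  2.23, -0.9 ,  0.57,  0.3 ])]
B 62 0.12 [array([ 0.46,  0.15,  2.11, -0.65,  0.76, -0.02])]
B 65 0.032 [array([ 0.42,  0.29,  2.21, -0.77,  0.56,  0.14])]
B 65 0.12 [array([ 0.42,  0.14, 
[... 573 characters left out ...]
y([ 0.63,  0.35,  2.1 , -0.64,  0.4 , -0.42])]
C 65 0.12 [array([ 0.63,  0.21,  1.98, -0.42,  0.62, -0.68])]
C 70 0.032 [array([ 0.59,  0.35,  2.03, -0.39,  0.49, -0.69])]
C 70 0.12 [array([ 0.59,  0.23,  1.92, -0.28,  0.71, -0.83])]
N 8 row [-0.008, 0.0089, -0.0017, -0.36, -4.19, -5.83] end [ 0.3995 -0.0501  0.3601] q [-0.32 -0.06  1.57  0.03  1.6   0.73]  v2.0j1@0 v1.7j1@1 v1.4j1@2 v1.2j1@3 minz 0.360 minr 0.34
N 26 row [-0.0153, 0.0015, 0.0036, -0.1, -5.85, -0.03] end [0.4004 0.2493 0.3289] q [ 0.41  0.07  1.51 -0.    1.55 -1.2 ]  minz 0.329 minr 0.42
N 7 row [0.0051, 0.0271, 0.0096, 0.0, 0.02, -3.99] end [0.4716 0.319  0.1525] q [ 0.65  0.17  1.98 -0.47  0.64 -0.63]  minz 0.152 minr 0.48
```

```bash
python3 - <<'E'
from now import *
t0,M0,q0=now()
t,M,q=plan(t0,M0,q0,np.array([.40,-.05,.36]),pickM(d2r(30),d2r(88)),20)
t,M,q=plan(t,M,q,*[np.array([.40,.25,.33]),pickM(d2r(2),d2r(90),True)],26)
E
```

```text
N 20 row [-0.0033, 0.0035, -0.0006, -0.14, -1.68, -2.33] end [ 0.3995 -0.0502  0.3593] q [-0.32 -0.06  1.58  0.03  1.6   0.73]  minz 0.359 minr 0.33
N 26 row [-0.0153, 0.0014, 0.0036, -0.1, -5.84, -0.02] end [0.4008 0.2496 0.3308] q [ 0.41  0.07  1.51  0.    1.56 -1.19]  minz 0.331 minr 0.42
```

Emit:
{"api": "servo_tool", "payload": {
  "moves": [-0.0033, 0.0035, -0.0006, -0.14, -1.68, -2.33, 1, -0.0033, 0.0035, -0.0006, -0.14, -1.68, -2.33, 1, -0.0033, 0.0035, -0.0006, -0.14, -1.68, -2.33, 1, -0.0033, 0.0035, -0.0006, -0.14, -1.68, -2.33, 1, -0.0033, 0.0035, -0.0006, -0.14, -1.68, -2.33, 1, -0.0033, 0.0035, -0.0006, -0.14, -1.68, -2.33, 1, -0.0033, 0.0035, -0.0006, -0.14, -1.68, -2.33, 1, -0.0033, 0.0035, -0.0006, -0.14, -1.68, -2.33, 1, -0.0033, 0.0035, -0.0006, -0.14, -1.68, -2.33, 1, -0.0033, 0.0035, -0.0006, -0.14, -1.68, -2.33, 1]
}}

```text
clock: 4.65
eef_pos: [0.3637, -0.0708, 0.3845]
orientation: [0.195, 1.977, -1.799]
wrist_force: [0.3, 0.9, -0.9]
grip_width: 0.0941
```

Emit:
{"api": "servo_tool", "payload": {
  "moves": [-0.0033, 0.0035, -0.0006, -0.14, -1.68, -2.33, 1, -0.0033, 0.0035, -0.0006, -0.14, -1.68, -2.33, 1, -0.0033, 0.0035, -0.0006, -0.14, -1.68, -2.33, 1, -0.0033, 0.0035, -0.0006, -0.14, -1.68, -2.33, 1, -0.0033, 0.0035, -0.0006, -0.14, -1.68, -2.33, 1, -0.0033, 0.0035, -0.0006, -0.14, -1.68, -2.33, 1, -0.0033, 0.0035, -0.0006, -0.14, -1.68, -2.33, 1, -0.0033, 0.0035, -0.0006, -0.14, -1.68, -2.33, 1, -0.0033, 0.0035, -0.0006, -0.14, -1.68, -2.33, 1, -0.0033, 0.0035, -0.0006, -0.14, -1.68, -2.33, 1]
}}

```text
clock: 5.48
eef_pos: [0.3993, -0.0509, 0.3592]
orientation: [-0.485, 1.92, -1.907]
wrist_force: [-0.3, -0.1, -0.7]
grip_width: 0.0941
```

Emit:
{"api": "servo_tool", "payload": {
  "moves": [-0.0153, 0.0014, 0.0036, -0.1, -5.84, 0, 1, -0.0153, 0.0014, 0.0036, -0.1, -5.84, 0, 1, -0.0153, 0.0014, 0.0036, -0.1, -5.84, 0, 1, -0.0153, 0.0014, 0.0036, -0.1, -5.84, 0, 1, -0.0153, 0.0014, 0.0036, -0.1, -5.84, 0, 1, -0.0153, 0.0014, 0.0036, -0.1, -5.84, 0, 1, -0.0153, 0.0014, 0.0036, -0.1, -5.84, 0, 1, -0.0153, 0.0014, 0.0036, -0.1, -5.84, 0, 1, -0.0153, 0.0014, 0.0036, -0.1, -5.84, 0, 1, -0.0153, 0.0014, 0.0036, -0.1, -5.84, 0, 1, -0.0153, 0.0014, 0.0036, -0.1, -5.84, 0, 1, -0.0153, 0.0014, 0.0036, -0.1, -5.84, 0, 1]
}}

```text
clock: 6.48
eef_pos: [0.5161, 0.0836, 0.3479]
orientation: [-1.264, 1.075, -1.064]
wrist_force: [0.0, 0.0, -0.1]
grip_width: 0.0939
```

Emit:
{"api": "servo_tool", "payload": {
  "moves": [-0.0153, 0.0014, 0.0036, -0.1, -5.84, 0, 1, -0.0153, 0.0014, 0.0036, -0.1, -5.84, 0, 1, -0.0153, 0.0014, 0.0036, -0.1, -5.84, 0, 1, -0.0153, 0.0014, 0.0036, -0.1, -5.84, 0, 1, -0.0153, 0.0014, 0.0036, -0.1, -5.84, 0, 1, -0.0153, 0.0014, 0.0036, -0.1, -5.84, 0, 1, -0.0153, 0.0014, 0.0036, -0.1, -5.84, 0, 1, -0.0153, 0.0014, 0.0036, -0.1, -5.84, 0, 1, -0.0153, 0.0014, 0.0036, -0.1, -5.84, 0, 1, -0.0153, 0.0014, 0.0036, -0.1, -5.84, 0, 1, -0.0153, 0.0014, 0.0036, -0.1, -5.84, 0, 1, -0.0153, 0.0014, 0.0036, -0.1, -5.84, 0, 1]
}}

```text
clock: 7.48
eef_pos: [0.4292, 0.2386, 0.3341]
orientation: [-1.557, 0.131, -0.126]
wrist_force: [0.3, -0.1, 0.6]
grip_width: 0.094
```

Emit:
{"api": "servo_tool", "payload": {
  "moves": [-0.0153, 0.0014, 0.0036, -0.1, -5.84, 0, 1, -0.0153, 0.0014, 0.0036, -0.1, -5.84, 0, 1]
}}

```text
clock: 7.65
eef_pos: [0.3995, 0.2493, 0.3315]
orientation: [-1.564, -0.029, 0.033]
wrist_force: [-0.1, -0.4, 1.5]
grip_width: 0.094
```

```bash
python3 log.py; python3 - <<'E'
from h import *
o,p,d=shot("wrist","w1");W=cloud("wrist",d,o)
r=[ (x["confidence"],x["location"]) for x in find_in("wrist","beaker0")];print(r)
c=(.481,.32)
P=copperpts(W,p,c);print(len(P))
if len(P)>50:
    v,a,b=fitlying(P);print(v.round(4),np.degrees(v[2]).round(1),a,b)
E
```

```text
7.65 [ 0.404  0.071  1.511  0.007  1.559 -1.206] [0.3995 0.2493 0.3315] 0.094 [-0.1 -0.4  1.5]
[(0.89, [92.4, 257.5]), (0.78, [230.5, 479.0]), (0.72, [237.1, 325.7]), (0.71, [211.0, 81.2]), (0.71, [214.0, 179.6])]
2652
[0.4803 0.3172 0.0397] 2.3 0.0006055616903513734 0.0
```

View pics/w1.png

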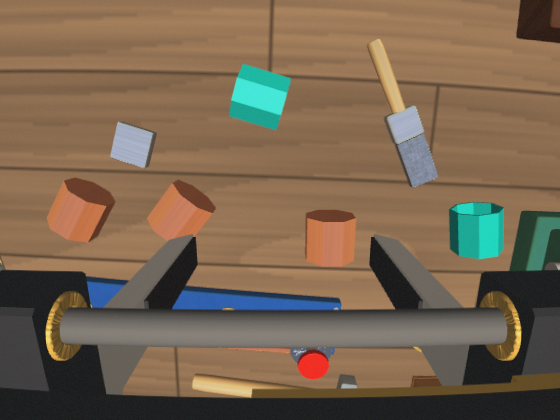

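```bash
python3 - <<'E'
from h import *
from now import *
o,p,d=shot("wrist");W=cloud("wrist",d,o)
for c in [(.457,-.019),(.456,.121)]:
    P=copperpts(W,p,c)
    v,a,b=fitlying(P);print(len(P),v.round(4),np.degrees(v[2]).round(1),a,b)
t0,M0,q0=now()
x,y,ps=.4805,.3178,d2r(2.2)
t1,M1=grasp(x,y,ps,d2r(62),.13);t,M,q=plan(t0,M0,q0,t1,M1,8)
t2,M2=grasp(x,y,ps,d2r(62),.032);t,M,q=plan(t,M,q,t2,M2,6)
E
```

```text
3037 [ 0.4555 -0.0216 -0.5219] -29.9 0.0007002461840776446 0.0
2543 [ 0.4547  0.1179 -0.6281] -36.0 0.0006402446599050425 0.0
N 8 row [0.0038, 0.0266, 0.0081, -0.04, -0.05, -3.51] end [0.4713 0.3172 0.1326] q [ 0.64  0.19  2.01 -0.51  0.59 -0.59]  minz 0.133 minr 0.48
N 6 row [-0.0077, 0.0144, 0.0, 0.0, 0.0, 0.0] end [0.4711 0.3172 0.0346] q [ 0.64  0.35  2.14 -0.85  0.36 -0.21]  minz 0.035 minr 0.57
```

Emit:
{"api": "servo_tool", "payload": {
  "moves": [0.0038, 0.0266, 0.0081, 0, 0, -3.51, 1, 0.0038, 0.0266, 0.0081, 0, 0, -3.51, 1, 0.0038, 0.0266, 0.0081, 0, 0, -3.51, 1, 0.0038, 0.0266, 0.0081, 0, 0, -3.51, 1, 0.0038, 0.0266, 0.0081, 0, 0, -3.51, 1, 0.0038, 0.0266, 0.0081, 0, 0, -3.51, 1, 0.0038, 0.0266, 0.0081, 0, 0, -3.51, 1, 0.0038, 0.0266, 0.0081, 0, 0, -3.51, 1, 0, 0, 0, 0, 0, 0, 1]
}}

```text
clock: 8.55
eef_pos: [0.4697, 0.3162, 0.1268]
orientation: [-1.528, -0.403, -0.351]
wrist_force: [-1.5, -0.6, -0.9]
grip_width: 0.0943
```

```bash
python3 log.py;python3 - <<'E'
from h import *
from now import *
o,p,d=shot("wrist","w2");W=cloud("wrist",d,o)
P=copperpts(W,p,(.4805,.318))
v,a,b=fitlying(P);print(len(P),v.round(4),np.degrees(v[2]).round(1),a,b)
t0,M0,q0=now()
x,y,ps=.4805,.3178,d2r(2.2)
t2,M2=grasp(x,y,ps,d2r(62),.032);t,M,q=plan(t0,M0,q0,t2,M2,7)
E
```

```text
8.55 [ 0.641  0.199  2.015 -0.5    0.58  -0.59 ] [0.4697 0.3162 0.1268] 0.0943 [-1.5 -0.6 -0.9]
10505 [0.4803 0.3174 0.0372] 2.1 0.0005242336573953502 0.0
N 7 row [-0.0062, 0.012, 0.0001, -0.0, -0.04, -0.05] end [0.4712 0.3172 0.0346] q [ 0.64  0.35  2.14 -0.85  0.36 -0.21]  minz 0.035 minr 0.57
```

View pics/w2.png

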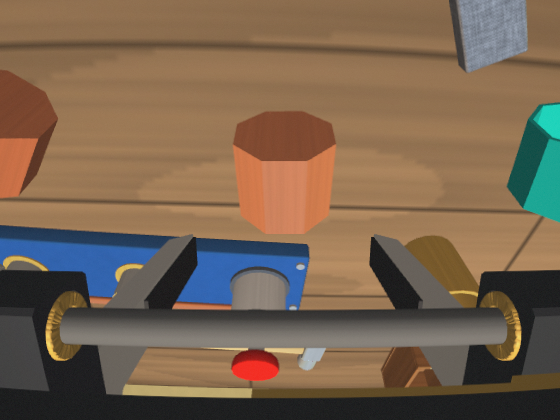

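Emit:
{"api": "servo_tool", "payload": {
  "moves": [-0.0062, 0.012, 0.0001, 0, 0, 0, 1, -0.0062, 0.012, 0.0001, 0, 0, 0, 1, -0.0062, 0.012, 0.0001, 0, 0, 0, 1, -0.0062, 0.012, 0.0001, 0, 0, 0, 1, -0.0062, 0.012, 0.0001, 0, 0, 0, 1, -0.0062, 0.012, 0.0001, 0, 0, 0, 1, -0.0062, 0.012, 0.0001, 0, 0, 0, 1, 0, 0, 0, 0, 0, 0, 0, 0, 0, 0, 0, 0, 0, 0, 0, 0, 0, 0, 0, 0, 0, 0, 0, 0, 0, 0, 0, 0, 0]
}}

```text
invalid input at $.moves: expected a multiple of 7 numbers
```

```bash
python3 log.py
```

```text
8.6 [ 0.64   0.196  2.011 -0.495  0.584 -0.596] [0.4705 0.3164 0.1292] 0.0941 [-0.5 -0.2 -0.4]
```

Emit:
{"api": "servo_tool", "payload": {
  "moves": [-0.0062, 0.012, 0.0001, 0, 0, 0, 1, -0.0062, 0.012, 0.0001, 0, 0, 0, 1, -0.0062, 0.012, 0.0001, 0, 0, 0, 1, -0.0062, 0.012, 0.0001, 0, 0, 0, 1, -0.0062, 0.012, 0.0001, 0, 0, 0, 1, -0.0062, 0.012, 0.0001, 0, 0, 0, 1, -0.0062, 0.012, 0.0001, 0, 0, 0, 1, 0, 0, 0, 0, 0, 0, 1]
}}

```text
clock: 9.27
eef_pos: [0.4738, 0.3178, 0.0375]
orientation: [-1.524, -0.404, -0.358]
wrist_force: [0.1, -0.1, -0.0]
grip_width: 0.0939
```

```bash
python3 log.py
```

```text
9.2667 [ 0.639  0.343  2.125 -0.814  0.371 -0.239] [0.4738 0.3178 0.0375] 0.0939 [ 0.1 -0.1 -0. ]
```

Emit:
{"api": "servo_tool", "payload": {
  "moves": [0, 0, 0, 0, 0, 0, 0, 0, 0, 0, 0, 0, 0, 0, 0, 0, 0, 0, 0, 0, 0, 0, 0, 0, 0, 0, 0, 0, 0, 0, 0, 0, 0, 0, 0]
}}

```text
clock: 9.68
eef_pos: [0.4731, 0.3186, 0.0388]
orientation: [-1.522, -0.407, -0.358]
wrist_force: [-0.6, -2.2, 2.2]
grip_width: 0.0642
```

```bash
python3 log.py; python3 - <<'E'
from now import *
t0,M0,q0=now()
t,M,q=plan(t0,M0,q0,t0+[0,0,.12],M0,6)
print("flip")
for tgt in [(.60,.19,.20),(.6247,.1819,.2)]:
  for ps in (-30,0,15,30):
   for N in (16,20):
    t1,M1=grasp(tgt[0],tgt[1],d2r(ps),d2r(152),tgt[2],0); plan(t,M,q,t1,M1,N)
E
```

```text
9.6833 [ 0.641  0.34   2.126 -0.815  0.371 -0.239] [0.4731 0.3186 0.0388] 0.0642 [-0.6 -2.2  2.2]
N 6 row [0.0094, -0.0177, 0.0001, 0.0, 0.0, 0.0] end [0.473  0.3184 0.1591] q [ 0.64  0.16  1.97 -0.45  0.65 -0.65]  minz 0.059 minr 0.57
flip
N 16 row [0.0097, -0.006, -0.0057, 0.62, 2.12, 5.46] end [0.6021 0.1888 0.2012] q [-0.05  0.89  0.93  0.56  2.27 -0.95]  v1.0j4@0 minz 0.169 minr 0.57
N 20 row [0.0077, -0.0049, -0.0045, 0.5, 1.7, 4.37] end [0.6016 0.1892 0.2016] q [-0.05  0.89  0.93  0.56  2.27 -0.95]  minz 0.167 minr 0.57
N 16 row [0.0078, -0.0051, -0.0081, 0.01, 0.14, 5.63] end [0.6021 0.1903 0.2017] q [ 0.13  1.    0.66  0.2   2.54 -1.34]  v1.1j6@0 minz 0.167 minr 0.57
N 20 row [0.0062, -0.0041, -0.0065, 0.01, 0.11, 4.5] end [0.6019 0.1899 0.2011] q [ 0.13  1.    0.67  0.2   2.54 -1.34]  minz 0.166 minr 0.57
N 16 row [0.0068, -0.0045, -0.0092, -0.29, -0.86, 5.6] end [0.6027 0.1906 0.202 ] q [ 0.22  1.03  0.61 -0.07  2.58 -1.65]  v1.1j6@0 minz 0.166 minr 0.57
N 20 row [0.0054, -0.0036, -0.0074, -0.23, -0.69, 4.48] end [0.6027 0.1899 0.2011] q [ 0.22  1.03  0.61 -0.07  2.58 -1.6
[... 804 characters left out ...]
0.01, 0.11, 4.5] end [0.6282 0.1823 0.2015] q [ 0.12  1.06  0.54  0.21  2.62 -1.33]  minz 0.167 minr 0.57
N 16 row [0.0084, -0.0048, -0.0099, -0.29, -0.86, 5.6] end [0.6274 0.1826 0.2009] q [ 0.21  1.08  0.49 -0.11  2.65 -1.69]  v1.2j6@0 minz 0.167 minr 0.57
N 20 row [0.0067, -0.0039, -0.0079, -0.23, -0.69, 4.48] end [0.6279 0.1833 0.2007] q [ 0.21  1.08  0.49 -0.11  2.65 -1.69]  minz 0.166 minr 0.57
N 16 row [0.0072, -0.004, -0.011, -0.59, -1.85, 5.51] end [0.6269 0.1836 0.2006] q [ 0.29  1.06  0.53 -0.39  2.59 -2.02]  v1.2j6@0 minz 0.166 minr 0.57
N 20 row [0.0057, -0.0033, -0.0089, -0.47, -1.48, 4.41] end [0.6274 0.1823 0.2015] q [ 0.29  1.06  0.53 -0.39  2.59 -2.02]  minz 0.165 minr 0.57
```

```bash
cat >> now.py <<'E'
def save_hand(c,psi):
    t,M,q=now();e=np.array([np.cos(psi),np.sin(psi),0])
    a=M.T@e;a[2]=0;a/=np.linalg.norm(a)
    cc=M.T@(np.array(c)-t);cc[2]=0
    np.save("hand.npy",np.array([a,cc]));print("hand axis",a.round(3),"alpha",np.degrees(np.arctan2(-M[2,1],np.hypot(M[0,1],M[1,1]))),"ctr",cc.round(4))
def placepose(x,y,zrim,psi):
    """tool pose so that held beaker is mouth down at x,y, rim at zrim; psi = tool azimuth"""
    a,cc=np.load("hand.npy");z=-np.array([np.sin(psi),-np.cos(psi),0])
    dn=np.array([0,0,-1.]);s=np.cross(z,dn) # local frame: a -> dn, zt -> z, zt x a -> z x dn
    zt=np.array([0,0,1.]);L=np.stack([a,zt,np.cross(zt,a)],1);Wd=np.stack([dn,z,np.cross(z,dn)],1)
    M=Wd@L.T;c=np.array([x,y,zrim+.030]);return c-M@cc,M
E
python3 - <<'E'
from now import *
save_hand((.4803,.3177,.032),d2r(2.1))
t0,M0,q0=now()
t,M,q=plan(t0,M0,q0,t0+[0,0,.12],M0,8)
for ps in (-45,-30):
    for z in (.085,):
        t1,M1=placepose(.6247,.1819,z,d2r(ps));tt=plan(t,M,q,t1,M1,22);print(M1.round(2).tolist())
        t2,M2=placepose(.6247,.1819,.022,d2r(ps));plan(*tt,t2,M2,8)
E
```

```text
hand axis [0.883 0.47  0.   ] alpha 61.97953769840084 ctr [0.0032 0.0094 0.    ]
N 8 row [0.007, -0.0132, 0.0001, 0.0, 0.0, 0.0] end [0.4729 0.3186 0.1583] q [ 0.64  0.16  1.97 -0.45  0.64 -0.65]  minz 0.054 minr 0.57
N 22 row [0.0101, -0.0013, -0.004, 0.67, 2.26, 3.83] end [0.6288 0.1772 0.1219] q [-0.14  0.91  1.08  0.63  2.04 -0.91]  minz 0.122 minr 0.58
[[0.33, -0.62, 0.71], [-0.33, 0.62, 0.71], [-0.88, -0.47, 0.0]]
N 8 row [0.0069, 0.0036, 0.0001, -0.0, -0.0, 0.01] end [0.6298 0.1774 0.0596] q [-0.14  0.97  1.11  0.61  1.97 -0.97]  minz 0.060 minr 0.65
N 22 row [0.0095, -0.0011, -0.0048, 0.45, 1.54, 3.97] end [0.6307 0.1795 0.1227] q [-0.06  0.99  0.89  0.52  2.22 -1.  ]  minz 0.123 minr 0.57
[[0.41, -0.76, 0.5], [-0.23, 0.44, 0.87], [-0.88, -0.47, 0.0]]
N 8 row [0.007, 0.0037, -0.0001, 0.01, 0.0, 0.0] end [0.6304 0.1787 0.0593] q [-0.06  1.05  0.93  0.49  2.14 -1.06]  minz 0.059 minr 0.66
```

```bash
python3 - <<'E'
from now import *
t0,M0,q0=now()
t,M,q=plan(t0,M0,q0,t0+[0,-.05,.17],M0,12)
for ps in (-60,-45):
        t1,M1=placepose(.6247,.1819,.11,d2r(ps));tt=plan(t,M,q,t1,M1,22)
        t2,M2=placepose(.6247,.1819,.022,d2r(ps));plan(*tt,t2,M2,8)
E
```

```text
N 12 row [0.0065, -0.0126, -0.0041, 0.0, 0.0, 0.0] end [0.4726 0.2682 0.2086] q [ 0.54  0.05  1.95 -0.34  0.73 -0.85]  minz 0.053 minr 0.54
N 22 row [0.0099, 0.0004, -0.0014, 0.89, 2.97, 3.64] end [0.6276 0.1755 0.1469] q [-0.22  0.8   1.27  0.75  1.87 -0.83]  minz 0.147 minr 0.55
N 8 row [0.0097, 0.0052, 0.0001, -0.01, -0.0, 0.0] end [0.6282 0.1761 0.0589] q [-0.22  0.9   1.31  0.73  1.77 -0.92]  minz 0.059 minr 0.65
N 22 row [0.0097, 0.0004, -0.0021, 0.67, 2.26, 3.83] end [0.6302 0.1767 0.1468] q [-0.14  0.89  1.06  0.65  2.07 -0.88]  minz 0.147 minr 0.55
N 8 row [0.0096, 0.0052, -0.0, -0.0, -0.0, 0.01] end [0.6298 0.1772 0.0595] q [-0.14  0.97  1.11  0.61  1.97 -0.97]  minz 0.059 minr 0.65
```

Emit:
{"api": "servo_tool", "payload": {
  "moves": [0.0065, -0.0126, 0, 0, 0, 0, 0, 0.0065, -0.0126, 0, 0, 0, 0, 0, 0.0065, -0.0126, -0.005, 0, 0, 0, 0, 0.0065, -0.0126, -0.005, 0, 0, 0, 0, 0.0065, -0.0126, -0.005, 0, 0, 0, 0, 0.0065, -0.0126, -0.005, 0, 0, 0, 0, 0.0065, -0.0126, -0.005, 0, 0, 0, 0, 0.0065, -0.0126, -0.005, 0, 0, 0, 0, 0.0065, -0.0126, -0.005, 0, 0, 0, 0, 0.0065, -0.0126, -0.005, 0, 0, 0, 0, 0.0065, -0.0126, -0.005, 0, 0, 0, 0, 0.0065, -0.0126, -0.005, 0, 0, 0, 0]
}}

```text
clock: 10.68
eef_pos: [0.4715, 0.2671, 0.208]
orientation: [-1.522, -0.406, -0.355]
wrist_force: [0.5, 0.1, -1.0]
grip_width: 0.0637
```

Emit:
{"api": "servo_tool", "payload": {
  "moves": [0.0097, 0.0004, -0.0021, 0.67, 2.26, 3.83, 0, 0.0097, 0.0004, -0.0021, 0.67, 2.26, 3.83, 0, 0.0097, 0.0004, -0.0021, 0.67, 2.26, 3.83, 0, 0.0097, 0.0004, -0.0021, 0.67, 2.26, 3.83, 0, 0.0097, 0.0004, -0.0021, 0.67, 2.26, 3.83, 0, 0.0097, 0.0004, -0.0021, 0.67, 2.26, 3.83, 0, 0.0097, 0.0004, -0.0021, 0.67, 2.26, 3.83, 0, 0.0097, 0.0004, -0.0021, 0.67, 2.26, 3.83, 0, 0.0097, 0.0004, -0.0021, 0.67, 2.26, 3.83, 0, 0.0097, 0.0004, -0.0021, 0.67, 2.26, 3.83, 0, 0.0097, 0.0004, -0.0021, 0.67, 2.26, 3.83, 0]
}}

```text
clock: 11.6
eef_pos: [0.572, 0.2303, 0.2155]
orientation: [-1.316, 0.465, -0.065]
wrist_force: [-0.1, 0.5, -1.4]
grip_width: 0.0637
```

Emit:
{"api": "servo_tool", "payload": {
  "moves": [0.0097, 0.0004, -0.0021, 0.67, 2.26, 3.83, 0, 0.0097, 0.0004, -0.0021, 0.67, 2.26, 3.83, 0, 0.0097, 0.0004, -0.0021, 0.67, 2.26, 3.83, 0, 0.0097, 0.0004, -0.0021, 0.67, 2.26, 3.83, 0, 0.0097, 0.0004, -0.0021, 0.67, 2.26, 3.83, 0, 0.0097, 0.0004, -0.0021, 0.67, 2.26, 3.83, 0, 0.0097, 0.0004, -0.0021, 0.67, 2.26, 3.83, 0, 0.0097, 0.0004, -0.0021, 0.67, 2.26, 3.83, 0, 0.0097, 0.0004, -0.0021, 0.67, 2.26, 3.83, 0, 0.0097, 0.0004, -0.0021, 0.67, 2.26, 3.83, 0, 0.0097, 0.0004, -0.0021, 0.67, 2.26, 3.83, 0, 0, 0, 0, 0, 0, 0, 0]
}}

```text
clock: 12.6
eef_pos: [0.63, 0.1739, 0.1395]
orientation: [-0.937, 1.277, 0.233]
wrist_force: [-0.4, -0.7, -3.8]
grip_width: 0.0639
```

```bash
python3 log.py; python3 - <<'E'
from h import *
from now import *
for n in ["side","scene","wrist"]: o,p,d=shot(n,n+"3")
t0,M0,q0=now()
t1,M1=placepose(.6247,.1819,.11,d2r(-45));print((t1-t0).round(4),np.degrees(R.from_matrix(M0.T@M1).as_rotvec()).round(1))
a=cv2.imread("pics/side3.png")[120:340,120:340];b=cv2.imread("pics/wrist3.png")
cv2.imwrite("pics/m3.png",np.hstack([cv2.resize(a,(420,420)),cv2.resize(b,(380,285))if 0 else cv2.copyMakeBorder(cv2.resize(b,(380,285)),0,135,0,0,0)]))
E
```

```text
12.6 [-0.146  0.901  1.062  0.645  2.07  -0.883] [0.63   0.1739 0.1395] 0.0639 [-0.4 -0.7 -3.8]
[-0.0006  0.0006  0.0012] [0.  0.1 0.1]
```

View pics/m3.png

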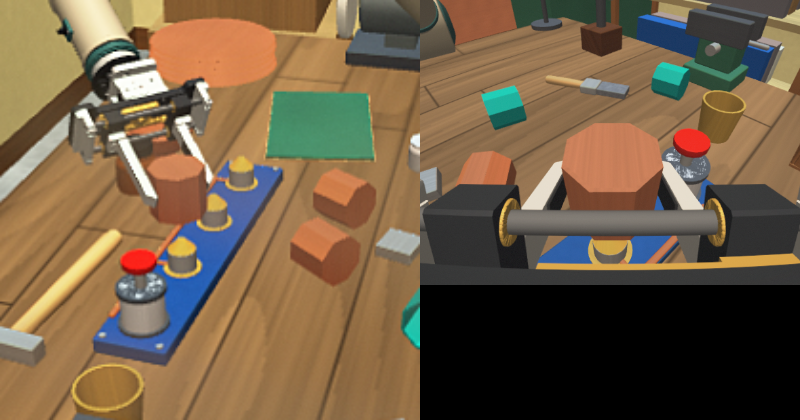

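```bash
python3 - <<'E'
from now import *
t0,M0,q0=now()
t1,M1=placepose(.6247,.1819,.026,d2r(-45));plan(t0,M0,q0,t1,M1,9)
E
```

```text
N 9 row [0.0081, 0.0044, -0.0, 0.0, 0.01, 0.01] end [0.6296 0.1769 0.063 ] q [-0.14  0.97  1.11  0.61  1.97 -0.96]  minz 0.063 minr 0.65
```

Emit:
{"api": "servo_tool", "payload": {
  "moves": [0.0081, 0.0044, 0, 0, 0, 0, 0, 0.0081, 0.0044, 0, 0, 0, 0, 0, 0.0081, 0.0044, 0, 0, 0, 0, 0, 0.0081, 0.0044, 0, 0, 0, 0, 0, 0.0081, 0.0044, 0, 0, 0, 0, 0, 0.0081, 0.0044, 0, 0, 0, 0, 0, 0.0081, 0.0044, 0, 0, 0, 0, 0, 0.0081, 0.0044, 0, 0, 0, 0, 0, 0.0081, 0.0044, 0, 0, 0, 0, 0, 0, 0, 0, 0, 0, 0, 0]
}}

```text
clock: 13.58
eef_pos: [0.6288, 0.1765, 0.0602]
orientation: [-0.938, 1.27, 0.234]
wrist_force: [-0.2, 0.2, -2.0]
grip_width: 0.0635
```

Emit:
{"api": "servo_tool", "payload": {
  "moves": [0.0018, 0.0009, 0, 0, 0, 0, 0, 0.0018, 0.0009, 0, 0, 0, 0, 0]
}}

```text
clock: 13.75
eef_pos: [0.6297, 0.1765, 0.0588]
orientation: [-0.938, 1.266, 0.232]
wrist_force: [-0.4, -0.2, -1.6]
grip_width: 0.0642
```

```bash
python3 log.py
```

```text
13.75 [-0.143  0.974  1.108  0.611  1.967 -0.968] [0.6297 0.1765 0.0588] 0.0642 [-0.4 -0.2 -1.6]
```

Emit:
{"api": "servo_tool", "payload": {
  "moves": [0.0014, 0.0008, 0, 0, 0, 0, 0, 0.0014, 0.0008, 0, 0, 0, 0, 0, 0, 0, 0, 0, 0, 0, 0]
}}

```text
clock: 14.0
eef_pos: [0.6297, 0.1765, 0.0577]
orientation: [-0.936, 1.266, 0.234]
wrist_force: [1.7, -2.0, 4.9]
grip_width: 0.0635
```

```bash
python3 log.py; python3 - <<'E'
from h import *
o,p,d=shot("side","side4");cv2.imwrite("pics/c4.png",cv2.resize(p[150:330,120:320,::-1],None,fx=3,fy=3))
E
```

```text
14.0 [-0.143  0.976  1.109  0.611  1.966 -0.971] [0.6297 0.1765 0.0577] 0.0635 [ 1.7 -2.   4.9]
```

View pics/c4.png

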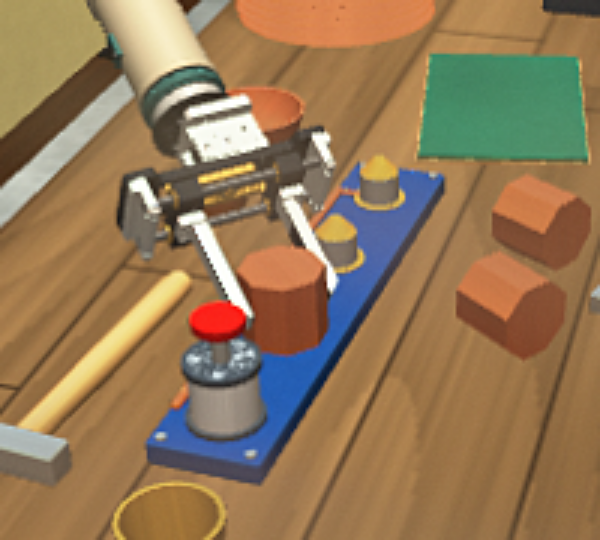

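Emit:
{"api": "servo_tool", "payload": {
  "moves": [0, 0, 0, 0, 0, 0, 1, 0, 0, 0, 0, 0, 0, 1, 0, 0, 0, 0, 0, 0, 1, 0, 0, 0, 0, 0, 0, 1, 0, -0.015, 0, 0, 0, 0, 1, 0, -0.018, 0, 0, 0, 0, 1, 0, -0.018, 0, 0, 0, 0, 1, 0, -0.018, 0, 0, 0, 0, 1, 0, -0.018, 0, 0, 0, 0, 1, 0, -0.018, 0, 0, 0, 0, 1, 0, -0.018, 0, 0, 0, 0, 1]
}}

```text
clock: 14.97
eef_pos: [0.7065, 0.0995, 0.1134]
orientation: [-0.938, 1.267, 0.233]
wrist_force: [1.3, 0.1, -0.5]
grip_width: 0.0939
```

```bash
python3 log.py; python3 - <<'E'
from h import *
from now import *
o,p,d=shot("side","side5");W=cloud("side",d);cv2.imwrite("pics/c5.png",cv2.resize(p[150:330,120:320,::-1],None,fx=3,fy=3))
o,p2,dd=shot("scene");W2=cloud("scene",dd)
for c in [(.4555,-.0216),(.4547,.1179)]:
    P=np.vstack([copperpts(W,p,c),copperpts(W2,p2,c)]);v,a,b=fitlying(P);print(len(P),v.round(4),np.degrees(v[2]).round(1),a,b)
t0,M0,q0=now()
x,y,ps=.4547,.1185,d2r(-36.3)
t,M,q=plan(t0,M0,q0,t0+[-.05,0.05,.12],M0,6)
for m in ((.55,.12,.28),(.45,.10,.28)):
  for N in (20,24):
    tt=plan(t,M,q,np.array(m),pickM(ps,d2r(80),True),N)
t1,M1=grasp(x,y,ps,d2r(64),.13);t,M,q=plan(*tt,t1,M1,8)
E
```

```text
14.9667 [-0.212  1.058  0.754  0.647  2.225 -0.844] [0.7065 0.0995 0.1134] 0.0939 [ 1.3  0.1 -0.5]
1214 [ 0.4568 -0.0185 -0.5352] -30.7 0.0017267153652640306 0.0032948929159802307
1407 [ 0.4562  0.1207 -0.6385] -36.6 0.001559806475209295 0.0028429282160625444
N 6 row [-0.0232, 0.0009, -0.0, 0.0, 0.0, 0.0] end [0.6578 0.1481 0.2336] q [-0.17  0.88  0.87  0.71  2.25 -0.75]  minz 0.133 minr 0.67
N 20 row [-0.0042, -0.0007, -0.0045, -0.21, -0.42, -3.58] end [0.5499 0.1204 0.2803] q [ 0.17  0.17  1.53 -0.13  1.32 -0.74]  minz 0.238 minr 0.56
N 24 row [-0.0035, -0.0006, -0.0038, -0.17, -0.35, -2.99] end [0.549  0.1196 0.2801] q [ 0.17  0.17  1.53 -0.13  1.32 -0.74]  minz 0.237 minr 0.56
N 20 row [-0.0072, 0.0008, -0.0085, -0.21, -0.42, -3.58] end [0.4502 0.1011 0.2802] q [ 0.17  0.02  1.71 -0.13  1.3  -0.74]  minz 0.240 minr 0.46
N 24 row [-0.006, 0.0006, -0.0071, -0.17, -0.35, -2.99] end [0.4502 0.1005 0.2806] q [ 0.17  0.01  1.71 -0.13  1.3  -0.74]  minz 0.239 minr 0.46
N 8 row [-0.0074, 0.0171, 0.0021, -0.0, -0.01, -1.99] end [0.447  0.1238 0.1329] q [ 0.42  0.12  2.09 -0.57  0.78 -0.13]  minz 0.133 minr 0.46
```

View pics/c5.png

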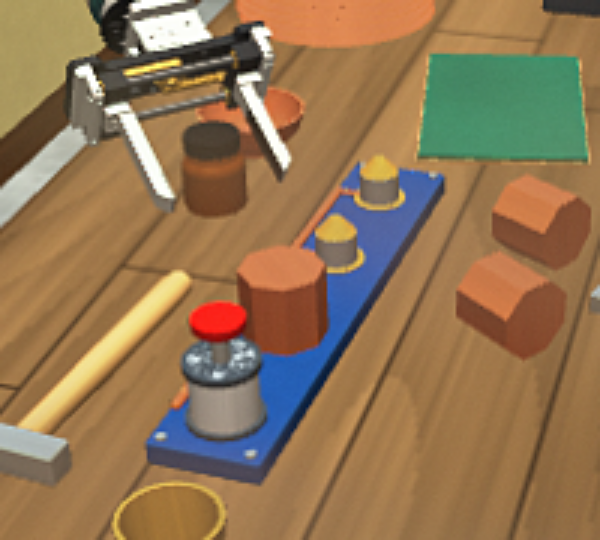

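Emit:
{"api": "servo_tool", "payload": {
  "moves": [-0.0232, 0.0009, 0, 0, 0, 0, 1, -0.0232, 0.0009, 0, 0, 0, 0, 1, -0.0232, 0.0009, 0, 0, 0, 0, 1, -0.0232, 0.0009, 0, 0, 0, 0, 1, -0.0232, 0.0009, 0, 0, 0, 0, 1, -0.0232, 0.0009, 0, 0, 0, 0, 1]
}}

```text
clock: 15.57
eef_pos: [0.6554, 0.1509, 0.2338]
orientation: [-0.938, 1.268, 0.234]
wrist_force: [-0.3, 0.5, -1.1]
grip_width: 0.0941
```

Emit:
{"api": "servo_tool", "payload": {
  "moves": [-0.0072, 0.0008, -0.0085, -0.21, -0.42, -3.58, 1, -0.0072, 0.0008, -0.0085, -0.21, -0.42, -3.58, 1, -0.0072, 0.0008, -0.0085, -0.21, -0.42, -3.58, 1, -0.0072, 0.0008, -0.0085, -0.21, -0.42, -3.58, 1, -0.0072, 0.0008, -0.0085, -0.21, -0.42, -3.58, 1, -0.0072, 0.0008, -0.0085, -0.21, -0.42, -3.58, 1, -0.0072, 0.0008, -0.0085, -0.21, -0.42, -3.58, 1, -0.0072, 0.0008, -0.0085, -0.21, -0.42, -3.58, 1, -0.0072, 0.0008, -0.0085, -0.21, -0.42, -3.58, 1, -0.0072, 0.0008, -0.0085, -0.21, -0.42, -3.58, 1]
}}

```text
clock: 16.4
eef_pos: [0.5564, 0.1249, 0.2774]
orientation: [-1.298, 0.85, -0.201]
wrist_force: [-0.2, -0.2, 0.7]
grip_width: 0.0939
```

Emit:
{"api": "servo_tool", "payload": {
  "moves": [-0.0072, 0.0008, -0.0085, -0.21, -0.42, -3.58, 1, -0.0072, 0.0008, -0.0085, -0.21, -0.42, -3.58, 1, -0.0072, 0.0008, -0.0085, -0.21, -0.42, -3.58, 1, -0.0072, 0.0008, -0.0085, -0.21, -0.42, -3.58, 1, -0.0072, 0.0008, -0.0085, -0.21, -0.42, -3.58, 1, -0.0072, 0.0008, -0.0085, -0.21, -0.42, -3.58, 1, -0.0072, 0.0008, -0.0085, -0.21, -0.42, -3.58, 1, -0.0072, 0.0008, -0.0085, -0.21, -0.42, -3.58, 1, -0.0072, 0.0008, -0.0085, -0.21, -0.42, -3.58, 1, -0.0072, 0.0008, -0.0085, -0.21, -0.42, -3.58, 1, 0, 0, 0, 0, 0, 0, 1]
}}

```text
clock: 17.32
eef_pos: [0.4436, 0.1031, 0.2796]
orientation: [-1.568, 0.366, -0.621]
wrist_force: [-0.3, -1.1, -0.2]
grip_width: 0.094
```

```bash
python3 log.py; cat > look.py <<'E'
import sys
from h import *
from now import *
x,y,al=float(sys.argv[1]),float(sys.argv[2]),float(sys.argv[3])
o,p,d=shot("wrist",sys.argv[4]);W=cloud("wrist",d,o)
P=copperpts(W,p,(x,y));v,a,b=fitlying(P);print(len(P),v.round(4),np.degrees(v[2]).round(1),a.round(5),b)
np.save("bk.npy",v)
t0,M0,q0=now()
t1,M1=grasp(v[0],v[1],v[2],d2r(al),.13);t,M,q=plan(t0,M0,q0,t1,M1,8)
t2,M2=grasp(v[0],v[1],v[2],d2r(al),.030);plan(t,M,q,t2,M2,7)
plan(t0,M0,q0,t2,M2,7)
E
python3 look.py .456 .12 64 w6
```

```text
17.3167 [ 0.176  0.01   1.714 -0.129  1.306 -0.741] [0.4436 0.1031 0.2796] 0.094 [-0.3 -1.1 -0.2]
3637 [ 0.4542  0.1175 -0.6425] -36.8 0.00065 0.0
N 8 row [-0.0067, 0.0173, 0.0021, -0.01, 0.11, -2.04] end [0.4468 0.1231 0.1327] q [ 0.42  0.12  2.09 -0.57  0.79 -0.12]  minz 0.133 minr 0.46
N 7 row [-0.0063, 0.0128, -0.0, 0.0, -0.0, -0.0] end [0.4466 0.1233 0.0328] q [ 0.43  0.29  2.22 -0.83  0.55  0.2 ]  minz 0.033 minr 0.46
N 7 row [-0.0117, 0.0335, 0.0024, -0.01, 0.12, -2.33] end [0.4467 0.1229 0.0329] q [ 0.42  0.29  2.22 -0.83  0.55  0.2 ]  v1.0j6@5 v1.3j6@6 minz 0.033 minr 0.45
```

View pics/w6.png

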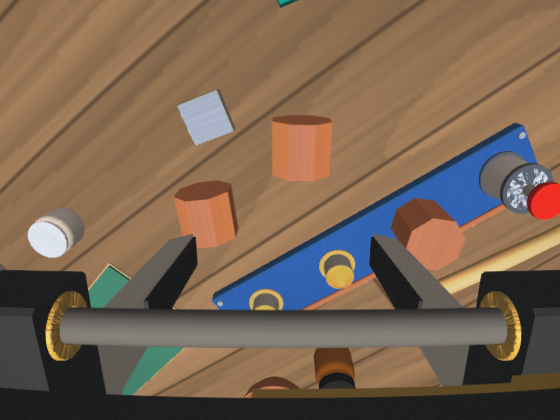

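Emit:
{"api": "servo_tool", "payload": {
  "moves": [-0.0067, 0.0173, 0.0021, 0, 0.11, -2.04, 1, -0.0067, 0.0173, 0.0021, 0, 0.11, -2.04, 1, -0.0067, 0.0173, 0.0021, 0, 0.11, -2.04, 1, -0.0067, 0.0173, 0.0021, 0, 0.11, -2.04, 1, -0.0067, 0.0173, 0.0021, 0, 0.11, -2.04, 1, -0.0067, 0.0173, 0.0021, 0, 0.11, -2.04, 1, -0.0067, 0.0173, 0.0021, 0, 0.11, -2.04, 1, -0.0067, 0.0173, 0.0021, 0, 0.11, -2.04, 1, 0, 0, 0, 0, 0, 0, 1]
}}

```text
clock: 18.12
eef_pos: [0.4478, 0.1217, 0.1289]
orientation: [-1.635, 0.16, -0.851]
wrist_force: [-0.4, -0.0, 0.4]
grip_width: 0.0941
```

```bash
python3 log.py; python3 look.py .4545 .118 64 w7
```

```text
18.1167 [ 0.421  0.13   2.083 -0.571  0.789 -0.126] [0.4478 0.1217 0.1289] 0.0941 [-0.4 -0.   0.4]
10323 [ 0.4547  0.1175 -0.6402] -36.7 0.00056 0.0
N 8 row [-0.0002, -0.0003, -0.0, 0.04, -0.02, -0.02] end [0.4472 0.1234 0.1324] q [ 0.43  0.12  2.09 -0.57  0.79 -0.12]  minz 0.131 minr 0.46
N 7 row [-0.0062, 0.0128, -0.0, -0.0, 0.0, 0.0] end [0.4475 0.1233 0.0328] q [ 0.42  0.29  2.22 -0.83  0.55  0.2 ]  minz 0.033 minr 0.46
N 7 row [-0.0064, 0.0125, -0.0, 0.04, -0.02, -0.02] end [0.4474 0.123  0.0326] q [ 0.42  0.29  2.22 -0.83  0.55  0.2 ]  minz 0.033 minr 0.46
```

Emit:
{"api": "servo_tool", "payload": {
  "moves": [-0.0064, 0.0125, 0, 0, 0, 0, 1, -0.0064, 0.0125, 0, 0, 0, 0, 1, -0.0064, 0.0125, 0, 0, 0, 0, 1, -0.0064, 0.0125, 0, 0, 0, 0, 1, -0.0064, 0.0125, 0, 0, 0, 0, 1, -0.0064, 0.0125, 0, 0, 0, 0, 1, -0.0064, 0.0125, 0, 0, 0, 0, 1, 0, 0, 0, 0, 0, 0, 1]
}}

```text
clock: 18.83
eef_pos: [0.4499, 0.1228, 0.0341]
orientation: [-1.63, 0.158, -0.857]
wrist_force: [-0.2, -0.3, 0.7]
grip_width: 0.0943
```

Emit:
{"api": "servo_tool", "payload": {
  "moves": [0, 0, 0, 0, 0, 0, 0, 0, 0, 0, 0, 0, 0, 0, 0, 0, 0, 0, 0, 0, 0, 0, 0, 0, 0, 0, 0, 0, 0, 0, 0, 0, 0, 0, 0]
}}

```text
clock: 19.25
eef_pos: [0.4493, 0.1231, 0.0359]
orientation: [-1.628, 0.156, -0.859]
wrist_force: [-2.4, -2.4, 1.6]
grip_width: 0.064
```

```bash
python3 log.py; python3 - <<'E'
from now import *
v=np.load("bk.npy")
save_hand((v[0],v[1],.032),v[2])
t0,M0,q0=now()
t,M,q=plan(t0,M0,q0,t0+[0,0,.16],M0,12)
for ps in (-60,-45,-30,0):
        t1,M1=placepose(.619,.0671,.11,d2r(ps));tt=plan(t,M,q,t1,M1,22)
        t2,M2=placepose(.619,.0671,.025,d2r(ps));plan(*tt,t2,M2,9)
E
```

```text
19.25 [ 0.424  0.288  2.214 -0.814  0.559  0.185] [0.4493 0.1231 0.0359] 0.064 [-2.4 -2.4  1.6]
hand axis [0.898 0.441 0.   ] alpha 63.85304615065595 ctr [0.0052 0.0068 0.    ]
N 12 row [0.0059, -0.012, 0.0, 0.0, 0.0, 0.0] end [0.4491 0.1227 0.1963] q [ 0.42  0.05  1.98 -0.5   0.94 -0.24]  minz 0.049 minr 0.47
N 22 row [0.0085, 0.0003, 0.0038, 0.37, 1.1, 4.03] end [0.6217 0.0645 0.1468] q [-0.36  0.84  1.21  0.68  1.99 -0.91]  minz 0.147 minr 0.47
N 9 row [0.0084, 0.0041, -0.0001, -0.01, -0.0, -0.0] end [0.621  0.0639 0.0627] q [-0.36  0.93  1.25  0.64  1.89 -0.99]  minz 0.063 minr 0.62
N 22 row [0.0089, -0.0, 0.003, 0.12, 0.38, 4.08] end [0.6213 0.0638 0.1468] q [-0.28  0.92  1.03  0.56  2.17 -0.99]  minz 0.147 minr 0.47
N 9 row [0.0084, 0.0041, 0.0001, 0.01, -0.0, 0.01] end [0.622  0.0642 0.0626] q [-0.28  1.    1.07  0.52  2.07 -1.06]  minz 0.063 minr 0.62
N 22 row [0.0092, -0.0003, 0.0023, -0.12, -0.34, 4.09] end [0.6227 0.0658 0.1484] q [-0.18  0.98  0.87  0.43  2.33 -1.12]  minz 0.148 minr 0.47
N 9 row [0.0086, 0.0042, -0.0001, 0.0, 0.01, -0.01] end [0.6224 0.065  0.0623] q [-0.19  1.06  0.92  0.38  2.22 -1.18]  minz 0.062 minr 0.63
N 22 row [0.0096, -0.0004, 0.0007, -0.61, -1.76, 3.94] end [0.6224 0.0676 0.1479] q [-0.    1.06  0.69 -0.    2.51 -1.57]  minz 0.148 minr 0.47
N 9 row [0.0085, 0.0041, -0.0001, -0.01, -0.0, -0.01] end [0.623  0.0667 0.063 ] q [-0.    1.13  0.74 -0.    2.39 -1.57]  minz 0.063 minr 0.63
```

```bash
python3 - <<'E'
from now import *
t0,M0,q0=now()
t,M,q=plan(t0,M0,q0,t0+[0,0,.16],M0,12)
for ps in (-20,0,15):
        t1,M1=placepose(.619,.0671,.105,d2r(ps));tt=plan(t,M,q,t1,M1,22)
        t2,M2=placepose(.619,.0671,.025,d2r(ps));tt=plan(*tt,t2,M2,9)
        plan(*tt,tt[0]-.1*tt[1][:,1],tt[1],6);plan(*tt,tt[0]-.05*tt[1][:,1]+[0,0,.05],tt[1],6)
E
```

```text
N 12 row [0.0059, -0.012, 0.0, 0.0, 0.0, 0.0] end [0.4491 0.1227 0.1963] q [ 0.42  0.05  1.98 -0.5   0.94 -0.24]  minz 0.049 minr 0.47
N 22 row [0.0095, -0.0001, 0.0018, -0.28, -0.81, 4.06] end [0.6236 0.0658 0.1424] q [-0.13  1.03  0.79  0.31  2.41 -1.24]  minz 0.142 minr 0.47
N 9 row [0.0079, 0.004, -0.0001, -0.01, 0.0, -0.0] end [0.6224 0.0654 0.0627] q [-0.13  1.09  0.84  0.27  2.3  -1.29]  minz 0.063 minr 0.63
N 6 row [0.0, -0.0167, -0.0, 0.0, 0.0, 0.0] end [0.7069 0.0346 0.1068] q [-0.15  1.25  0.33  0.38  2.63 -1.14]  minz 0.070 minr 0.64
N 6 row [-0.0075, -0.012, 0.0, 0.0, 0.0, 0.0] end [0.6645 0.05   0.1348] q [-0.14  1.12  0.59  0.33  2.51 -1.21]  minz 0.075 minr 0.63
N 22 row [0.0097, -0.0002, 0.0007, -0.61, -1.76, 3.94] end [0.6229 0.0666 0.1436] q [-0.    1.06  0.69 -0.    2.5  -1.57]  minz 0.144 minr 0.47
N 9 row [0.0081, 0.004, 0.0001, -0.01, -0.0, -0.01] end [0.6226 0.0675 0.0622] q [-0.    1.13  0.74 -0.    2.38 -1.57]  minz 0.062 minr 0.63
N 6 row [-0.0, -0.0167, 0.0, 0.0, 0.0, 0.0] end [0.7126 0.0676 0.1064] q [-0.    1.24  0.39 -0.    2.63 -1.57]  noIK@4 noIK@5 minz 0.070 minr 0.64
N 6 row [-0.0075, -0.012, -0.0, 0.0, 0.0, 0.0] end [0.6674 0.0676 0.1344] q [-0.    1.17  0.45 -0.    2.63 -1.57]  minz 0.074 minr 0.63
N 22 row [0.0098, -0.0001, -0.0001, -0.85, -2.47, 3.78] end [0.6229 0.0678 0.1434] q [ 0.09  1.06  0.7  -0.25  2.47 -1.85]  minz 0.143 minr 0.47
N 9 row [0.008, 0.004, 0.0, 0.0, -0.0, 0.01] end [0.6224 0.0676 0.0629] q [ 0.09  1.12  0.75 -0.22  2.36 -1.81]  minz 0.063 minr 0.63
N 6 row [0.0, -0.0167, -0.0, 0.0, 0.0, 0.0] end [0.7093 0.0909 0.107 ] q [ 0.1   1.29  0.26 -0.33  2.68 -1.94]  noIK@5 minz 0.070 minr 0.64
N 6 row [-0.0075, -0.012, -0.0, 0.0, 0.0, 0.0] end [0.6657 0.0792 0.135 ] q [ 0.1   1.17  0.46 -0.29  2.6  -1.9 ]  minz 0.075 minr 0.63
```

Emit:
{"api": "servo_tool", "payload": {
  "moves": [0.0059, -0.012, 0, 0, 0, 0, 0, 0.0059, -0.012, 0, 0, 0, 0, 0, 0.0059, -0.012, 0, 0, 0, 0, 0, 0.0059, -0.012, 0, 0, 0, 0, 0, 0.0059, -0.012, 0, 0, 0, 0, 0, 0.0059, -0.012, 0, 0, 0, 0, 0, 0.0059, -0.012, 0, 0, 0, 0, 0, 0.0059, -0.012, 0, 0, 0, 0, 0, 0.0059, -0.012, 0, 0, 0, 0, 0, 0.0059, -0.012, 0, 0, 0, 0, 0, 0.0059, -0.012, 0, 0, 0, 0, 0, 0.0059, -0.012, 0, 0, 0, 0, 0]
}}

```text
clock: 20.25
eef_pos: [0.4482, 0.123, 0.196]
orientation: [-1.628, 0.157, -0.857]
wrist_force: [-0.3, 0.0, -1.8]
grip_width: 0.0639
```

Emit:
{"api": "servo_tool", "payload": {
  "moves": [0.0098, 0, 0, -0.85, -2.47, 3.78, 0, 0.0098, 0, 0, -0.85, -2.47, 3.78, 0, 0.0098, 0, 0, -0.85, -2.47, 3.78, 0, 0.0098, 0, 0, -0.85, -2.47, 3.78, 0, 0.0098, 0, 0, -0.85, -2.47, 3.78, 0, 0.0098, 0, 0, -0.85, -2.47, 3.78, 0, 0.0098, 0, 0, -0.85, -2.47, 3.78, 0, 0.0098, 0, 0, -0.85, -2.47, 3.78, 0, 0.0098, 0, 0, -0.85, -2.47, 3.78, 0, 0.0098, 0, 0, -0.85, -2.47, 3.78, 0, 0.0098, 0, 0, -0.85, -2.47, 3.78, 0]
}}

```text
clock: 21.17
eef_pos: [0.5432, 0.0774, 0.2071]
orientation: [-1.701, 0.454, 0.103]
wrist_force: [-0.5, 0.3, -1.1]
grip_width: 0.0641
```

Emit:
{"api": "servo_tool", "payload": {
  "moves": [0.0098, 0, 0, -0.85, -2.47, 3.78, 0, 0.0098, 0, 0, -0.85, -2.47, 3.78, 0, 0.0098, 0, 0, -0.85, -2.47, 3.78, 0, 0.0098, 0, 0, -0.85, -2.47, 3.78, 0, 0.0098, 0, 0, -0.85, -2.47, 3.78, 0, 0.0098, 0, 0, -0.85, -2.47, 3.78, 0, 0.0098, 0, 0, -0.85, -2.47, 3.78, 0, 0.0098, 0, 0, -0.85, -2.47, 3.78, 0, 0.0098, 0, 0, -0.85, -2.47, 3.78, 0, 0.0098, 0, 0, -0.85, -2.47, 3.78, 0, 0.0098, 0, 0, -0.85, -2.47, 3.78, 0, 0, 0, 0, 0, 0, 0, 0]
}}

```text
clock: 22.17
eef_pos: [0.6229, 0.0705, 0.132]
orientation: [-1.523, 0.696, 1.074]
wrist_force: [-0.8, -0.3, -4.3]
grip_width: 0.0635
```

```bash
python3 log.py; python3 - <<'E'
from h import *
from now import *
o,p,d=shot("side","side8");cv2.imwrite("pics/c8.png",cv2.resize(p[120:330,120:360,::-1],None,fx=2.8,fy=2.8))
t0,M0,q0=now()
t1,M1=placepose(.619,.0671,.023,d2r(15));plan(t0,M0,q0,t1,M1,9)
E
```

```text
22.1667 [ 0.092  1.075  0.701 -0.248  2.467 -1.845] [0.6229 0.0705 0.132 ] 0.0635 [-0.8 -0.3 -4.3]
N 9 row [0.0074, 0.0037, -0.0003, 0.01, 0.01, -0.03] end [0.6227 0.0677 0.0605] q [ 0.09  1.13  0.75 -0.22  2.36 -1.81]  minz 0.060 minr 0.63
```

View pics/c8.png

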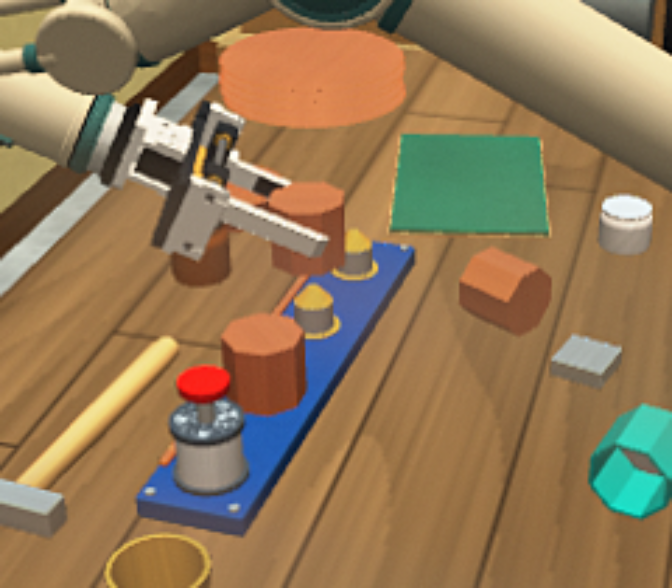

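Emit:
{"api": "servo_tool", "payload": {
  "moves": [0.0074, 0.0037, -0.0003, 0, 0, 0, 0, 0.0074, 0.0037, -0.0003, 0, 0, 0, 0, 0.0074, 0.0037, -0.0003, 0, 0, 0, 0, 0.0074, 0.0037, -0.0003, 0, 0, 0, 0, 0.0074, 0.0037, -0.0003, 0, 0, 0, 0, 0.0074, 0.0037, -0.0003, 0, 0, 0, 0, 0.0074, 0.0037, -0.0003, 0, 0, 0, 0, 0.0074, 0.0037, -0.0003, 0, 0, 0, 0, 0, 0, 0, 0, 0, 0, 0]
}}

```text
clock: 22.97
eef_pos: [0.6224, 0.0673, 0.0718]
orientation: [-1.526, 0.694, 1.067]
wrist_force: [-0.4, -0.1, -2.2]
grip_width: 0.0637
```

```bash
python3 log.py; python3 - <<'E'
from now import *
t0,M0,q0=now()
t1,M1=placepose(.619,.0671,.020,d2r(15));print((t1-t0).round(4),(M0.T@(t1-t0)).round(4))
E
```

```text
22.9667 [ 0.088  1.117  0.746 -0.226  2.376 -1.813] [0.6224 0.0673 0.0718] 0.0637 [-0.4 -0.1 -2.2]
[ 0.0003  0.0008 -0.0141] [0.0129 0.0057 0.0007]
```

Emit:
{"api": "servo_tool", "payload": {
  "moves": [0.004, 0.002, 0, 0, 0, 0, 0, 0.004, 0.002, 0, 0, 0, 0, 0, 0.002, 0.001, 0, 0, 0, 0, 0, 0.0014, 0.0008, 0, 0, 0, 0, 0, 0, 0, 0, 0, 0, 0, 0]
}}

```text
clock: 23.38
eef_pos: [0.6227, 0.0675, 0.061]
orientation: [-1.527, 0.692, 1.065]
wrist_force: [-0.1, 0.1, -1.8]
grip_width: 0.0637
```

Emit:
{"api": "servo_tool", "payload": {
  "moves": [0.0014, 0.0008, 0, 0, 0, 0, 0, 0.0014, 0.0008, 0, 0, 0, 0, 0, 0, 0, 0, 0, 0, 0, 0]
}}

```text
clock: 23.63
eef_pos: [0.6225, 0.0674, 0.0583]
orientation: [-1.527, 0.692, 1.065]
wrist_force: [0.6, 0.2, -1.0]
grip_width: 0.0638
```

Emit:
{"api": "servo_tool", "payload": {
  "moves": [0.0014, 0.0008, 0, 0, 0, 0, 0, 0, 0, 0, 0, 0, 0, 0]
}}

```text
clock: 23.8
eef_pos: [0.6225, 0.0674, 0.0582]
orientation: [-1.527, 0.693, 1.065]
wrist_force: [3.3, 0.5, 4.3]
grip_width: 0.0634
```

```bash
python3 log.py; python3 - <<'E'
from now import *
t0,M0,q0=now()
t,M,q=plan(t0,M0,q0,t0-.05*M0[:,1]+[0,0,.05],M0,6)
t,M,q=plan(t,M,q,t+[-.03,0,.09],M,6)
x,y,ps=.4557,-.020,d2r(-30)
for m in ((.45,-.01,.28),):
  for N in (22,26):
    tt=plan(t,M,q,np.array(m),pickM(ps,d2r(80),True),N)
E
```

```text
23.8 [ 0.088  1.128  0.753 -0.222  2.357 -1.806] [0.6225 0.0674 0.0582] 0.0634 [3.3 0.5 4.3]
N 6 row [-0.0075, -0.012, -0.0, 0.0, 0.0, 0.0] end [0.6657 0.079  0.1303] q [ 0.1   1.17  0.47 -0.29  2.59 -1.89]  minz 0.070 minr 0.63
N 6 row [-0.0156, -0.0023, 0.0013, 0.0, 0.0, 0.0] end [0.6358 0.0791 0.2204] q [ 0.1   1.05  0.53 -0.31  2.64 -1.92]  minz 0.145 minr 0.64
N 22 row [-0.0088, 0.0021, -0.0055, 0.99, 1.95, -3.17] end [ 0.4496 -0.0095  0.2794] q [-0.12 -0.03  1.75 -0.07  1.26 -1.15]  minz 0.227 minr 0.45
N 26 row [-0.0074, 0.0017, -0.0047, 0.84, 1.65, -2.68] end [ 0.4509 -0.0102  0.2798] q [-0.12 -0.03  1.75 -0.07  1.26 -1.15]  minz 0.226 minr 0.45
```

Emit:
{"api": "servo_tool", "payload": {
  "moves": [0, 0, 0, 0, 0, 0, 0.95, 0, 0, 0, 0, 0, 0, 0.95, 0, 0, 0, 0, 0, 0, 0.95, 0, 0, 0, 0, 0, 0, 0.95, -0.0075, -0.012, 0, 0, 0, 0, 0.95, -0.0075, -0.012, 0, 0, 0, 0, 0.95, -0.0075, -0.012, 0, 0, 0, 0, 0.95, -0.0075, -0.012, 0, 0, 0, 0, 0.95, -0.0075, -0.012, 0, 0, 0, 0, 0.95, -0.0075, -0.012, 0, 0, 0, 0, 0.95]
}}

```text
clock: 24.63
eef_pos: [0.6658, 0.079, 0.1291]
orientation: [-1.526, 0.692, 1.065]
wrist_force: [-0.3, -0.2, 0.2]
grip_width: 0.0895
```

Emit:
{"api": "servo_tool", "payload": {
  "moves": [-0.0156, -0.0023, 0.0013, 0, 0, 0, 1, -0.0156, -0.0023, 0.0013, 0, 0, 0, 1, -0.0156, -0.0023, 0.0013, 0, 0, 0, 1, -0.0156, -0.0023, 0.0013, 0, 0, 0, 1, -0.0156, -0.0023, 0.0013, 0, 0, 0, 1, -0.0156, -0.0023, 0.0013, 0, 0, 0, 1]
}}

```text
clock: 25.13
eef_pos: [0.6348, 0.0789, 0.221]
orientation: [-1.527, 0.692, 1.064]
wrist_force: [0.9, -0.3, -0.8]
grip_width: 0.0937
```

Emit:
{"api": "servo_tool", "payload": {
  "moves": [-0.0088, 0.0021, -0.0055, 0.99, 1.95, -3.17, 1, -0.0088, 0.0021, -0.0055, 0.99, 1.95, -3.17, 1, -0.0088, 0.0021, -0.0055, 0.99, 1.95, -3.17, 1, -0.0088, 0.0021, -0.0055, 0.99, 1.95, -3.17, 1, -0.0088, 0.0021, -0.0055, 0.99, 1.95, -3.17, 1, -0.0088, 0.0021, -0.0055, 0.99, 1.95, -3.17, 1, -0.0088, 0.0021, -0.0055, 0.99, 1.95, -3.17, 1, -0.0088, 0.0021, -0.0055, 0.99, 1.95, -3.17, 1, -0.0088, 0.0021, -0.0055, 0.99, 1.95, -3.17, 1, -0.0088, 0.0021, -0.0055, 0.99, 1.95, -3.17, 1, -0.0088, 0.0021, -0.0055, 0.99, 1.95, -3.17, 1]
}}

```text
clock: 26.05
eef_pos: [0.5593, 0.0164, 0.2795]
orientation: [-1.633, 0.504, 0.248]
wrist_force: [1.2, -0.2, 0.5]
grip_width: 0.0941
```

Emit:
{"api": "servo_tool", "payload": {
  "moves": [-0.0088, 0.0021, -0.0055, 0.99, 1.95, -3.17, 1, -0.0088, 0.0021, -0.0055, 0.99, 1.95, -3.17, 1, -0.0088, 0.0021, -0.0055, 0.99, 1.95, -3.17, 1, -0.0088, 0.0021, -0.0055, 0.99, 1.95, -3.17, 1, -0.0088, 0.0021, -0.0055, 0.99, 1.95, -3.17, 1, -0.0088, 0.0021, -0.0055, 0.99, 1.95, -3.17, 1, -0.0088, 0.0021, -0.0055, 0.99, 1.95, -3.17, 1, -0.0088, 0.0021, -0.0055, 0.99, 1.95, -3.17, 1, -0.0088, 0.0021, -0.0055, 0.99, 1.95, -3.17, 1, -0.0088, 0.0021, -0.0055, 0.99, 1.95, -3.17, 1, -0.0088, 0.0021, -0.0055, 0.99, 1.95, -3.17, 1, 0, 0, 0, 0, 0, 0, 1]
}}

```text
clock: 27.05
eef_pos: [0.4433, -0.0091, 0.2772]
orientation: [-1.573, 0.279, -0.544]
wrist_force: [-0.7, 0.8, -0.7]
grip_width: 0.0942
```

```bash
python3 log.py; python3 look.py .456 -.02 66 w9
```

```text
27.05 [-0.121 -0.037  1.766 -0.071  1.255 -1.152] [ 0.4433 -0.0091  0.2772] 0.0942 [-0.7  0.8 -0.7]
3627 [ 0.4551 -0.0218 -0.5323] -30.5 0.0007 0.0
N 8 row [-0.0045, 0.0177, -0.0008, -0.02, 0.07, -1.75] end [ 0.447  -0.0173  0.1324] q [-0.03  0.02  2.19 -0.35  0.59 -0.81]  minz 0.132 minr 0.44
N 7 row [-0.0058, 0.013, 0.0, -0.0, -0.0, -0.0] end [ 0.4469 -0.0172  0.0327] q [-0.03  0.21  2.34 -0.75  0.29 -0.38]  minz 0.033 minr 0.45
N 7 row [-0.009, 0.034, -0.0009, -0.02, 0.08, -2.0] end [ 0.4472 -0.0174  0.0325] q [-0.03  0.21  2.34 -0.75  0.29 -0.38]  v1.8j6@6 minz 0.032 minr 0.44
```

View pics/w9.png

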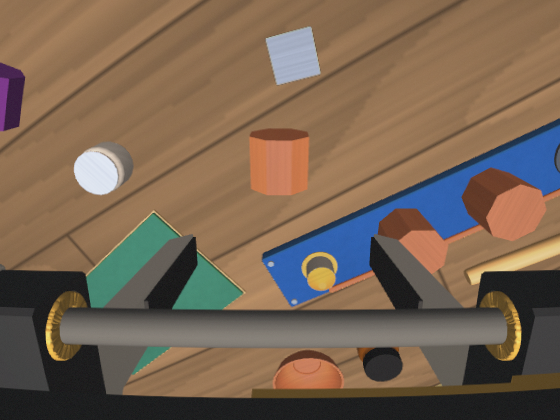

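Emit:
{"api": "servo_tool", "payload": {
  "moves": [-0.0045, 0.0177, -0.0008, 0, 0.07, -1.75, 1, -0.0045, 0.0177, -0.0008, 0, 0.07, -1.75, 1, -0.0045, 0.0177, -0.0008, 0, 0.07, -1.75, 1, -0.0045, 0.0177, -0.0008, 0, 0.07, -1.75, 1, -0.0045, 0.0177, -0.0008, 0, 0.07, -1.75, 1, -0.0045, 0.0177, -0.0008, 0, 0.07, -1.75, 1, -0.0045, 0.0177, -0.0008, 0, 0.07, -1.75, 1, -0.0045, 0.0177, -0.0008, 0, 0.07, -1.75, 1, 0, 0, 0, 0, 0, 0, 1]
}}

```text
clock: 27.85
eef_pos: [0.4477, -0.0174, 0.1282]
orientation: [-1.618, 0.097, -0.735]
wrist_force: [-0.8, -0.1, -0.7]
grip_width: 0.0939
```

```bash
python3 log.py; python3 look.py .4552 -.0218 66 w10
```

```text
27.85 [-0.037  0.028  2.185 -0.35   0.592 -0.818] [ 0.4477 -0.0174  0.1282] 0.0939 [-0.8 -0.1 -0.7]
10166 [ 0.4554 -0.022  -0.5282] -30.3 0.00056 0.0
N 8 row [-0.0001, -0.0004, -0.0001, 0.01, -0.02, -0.04] end [ 0.4473 -0.0171  0.1328] q [-0.03  0.02  2.19 -0.35  0.59 -0.82]  minz 0.131 minr 0.45
N 7 row [-0.0058, 0.0131, -0.0, -0.0, 0.0, 0.0] end [ 0.4475 -0.0173  0.0325] q [-0.04  0.21  2.34 -0.76  0.28 -0.38]  minz 0.032 minr 0.45
N 7 row [-0.0059, 0.0126, -0.0001, 0.01, -0.02, -0.04] end [ 0.4472 -0.017   0.0328] q [-0.03  0.21  2.34 -0.75  0.29 -0.38]  minz 0.033 minr 0.45
```

Emit:
{"api": "servo_tool", "payload": {
  "moves": [-0.0059, 0.0126, -0.0001, 0, 0, 0, 1, -0.0059, 0.0126, -0.0001, 0, 0, 0, 1, -0.0059, 0.0126, -0.0001, 0, 0, 0, 1, -0.0059, 0.0126, -0.0001, 0, 0, 0, 1, -0.0059, 0.0126, -0.0001, 0, 0, 0, 1, -0.0059, 0.0126, -0.0001, 0, 0, 0, 1, -0.0059, 0.0126, -0.0001, 0, 0, 0, 1, 0, 0, 0, 0, 0, 0, 1]
}}

```text
clock: 28.57
eef_pos: [0.4498, -0.0177, 0.0338]
orientation: [-1.617, 0.093, -0.741]
wrist_force: [-0.5, -0.6, -0.5]
grip_width: 0.0938
```

Emit:
{"api": "servo_tool", "payload": {
  "moves": [0, 0, 0, 0, 0, 0, 0, 0, 0, 0, 0, 0, 0, 0, 0, 0, 0, 0, 0, 0, 0, 0, 0, 0, 0, 0, 0, 0, 0, 0, 0, 0, 0, 0, 0]
}}

```text
clock: 28.98
eef_pos: [0.4491, -0.0171, 0.0353]
orientation: [-1.614, 0.091, -0.744]
wrist_force: [-0.9, -1.3, 1.6]
grip_width: 0.0641
```

```bash
python3 log.py; python3 - <<'E'
from now import *
v=np.load("bk.npy")
save_hand((v[0],v[1],.032),v[2])
t0,M0,q0=now()
t,M,q=plan(t0,M0,q0,t0+[0,0,.16],M0,12)
for ps in (-75,-60,):
        t1,M1=placepose(.6133,-.0478,.11,d2r(ps));tt=plan(t,M,q,t1,M1,22)
        t2,M2=placepose(.6133,-.0478,.025,d2r(ps));tt=plan(*tt,t2,M2,9)
        plan(*tt,tt[0]-.1*tt[1][:,1],tt[1],6)
E
```

```text
28.9833 [-0.036  0.206  2.335 -0.718  0.295 -0.413] [ 0.4491 -0.0171  0.0353] 0.0641 [-0.9 -1.3  1.6]
hand axis [0.913 0.408 0.   ] alpha 65.94310287910103 ctr [0.0058 0.0062 0.    ]
N 12 row [0.0054, -0.0122, 0.0, 0.0, 0.0, 0.0] end [ 0.4484 -0.0174  0.1954] q [-0.04 -0.06  2.07 -0.28  0.77 -0.91]  minz 0.049 minr 0.45
N 22 row [0.0072, 0.0007, 0.0045, 0.79, 2.09, 3.86] end [ 0.6134 -0.0502  0.1474] q [-0.58  0.82  1.29  0.72  1.95 -0.91]  minz 0.147 minr 0.46
N 9 row [0.0086, 0.0037, 0.0001, 0.0, 0.0, 0.0] end [ 0.6146 -0.0512  0.0632] q [-0.58  0.92  1.32  0.69  1.86 -0.99]  minz 0.063 minr 0.62
N 6 row [-0.0, -0.0167, 0.0, 0.0, 0.0, 0.0] end [ 0.6383 -0.1395  0.1041] q [-0.65  0.95  1.1   0.68  2.04 -0.92]  minz 0.070 minr 0.62
N 22 row [0.0077, 0.0002, 0.0039, 0.52, 1.39, 3.99] end [ 0.6144 -0.0509  0.1486] q [-0.49  0.9   1.1   0.6   2.14 -0.97]  minz 0.149 minr 0.46
N 9 row [0.0087, 0.0039, 0.0001, 0.01, -0.0, 0.0] end [ 0.6151 -0.0504  0.0628] q [-0.49  0.99  1.14  0.57  2.03 -1.05]  minz 0.063 minr 0.62
N 6 row [-0.0, -0.0167, -0.0, 0.0, 0.0, 0.0] end [ 0.6608 -0.1297  0.1037] q [-0.54  1.06  0.84  0.6   2.25 -0.95]  minz 0.070 minr 0.63
```

ψ = −75° for peg 0 (clear of the jar).

Emit:
{"api": "servo_tool", "payload": {
  "moves": [0.0054, -0.0122, 0, 0, 0, 0, 0, 0.0054, -0.0122, 0, 0, 0, 0, 0, 0.0054, -0.0122, 0, 0, 0, 0, 0, 0.0054, -0.0122, 0, 0, 0, 0, 0, 0.0054, -0.0122, 0, 0, 0, 0, 0, 0.0054, -0.0122, 0, 0, 0, 0, 0, 0.0054, -0.0122, 0, 0, 0, 0, 0, 0.0054, -0.0122, 0, 0, 0, 0, 0, 0.0054, -0.0122, 0, 0, 0, 0, 0, 0.0054, -0.0122, 0, 0, 0, 0, 0, 0.0054, -0.0122, 0, 0, 0, 0, 0, 0.0054, -0.0122, 0, 0, 0, 0, 0]
}}

```text
clock: 29.98
eef_pos: [0.4472, -0.017, 0.195]
orientation: [-1.614, 0.093, -0.741]
wrist_force: [0.8, 0.1, -1.3]
grip_width: 0.064
```

Emit:
{"api": "servo_tool", "payload": {
  "moves": [0.0072, 0.0007, 0.0045, 0.79, 2.09, 3.86, 0, 0.0072, 0.0007, 0.0045, 0.79, 2.09, 3.86, 0, 0.0072, 0.0007, 0.0045, 0.79, 2.09, 3.86, 0, 0.0072, 0.0007, 0.0045, 0.79, 2.09, 3.86, 0, 0.0072, 0.0007, 0.0045, 0.79, 2.09, 3.86, 0, 0.0072, 0.0007, 0.0045, 0.79, 2.09, 3.86, 0, 0.0072, 0.0007, 0.0045, 0.79, 2.09, 3.86, 0, 0.0072, 0.0007, 0.0045, 0.79, 2.09, 3.86, 0, 0.0072, 0.0007, 0.0045, 0.79, 2.09, 3.86, 0, 0.0072, 0.0007, 0.0045, 0.79, 2.09, 3.86, 0, 0.0072, 0.0007, 0.0045, 0.79, 2.09, 3.86, 0]
}}

```text
clock: 30.9
eef_pos: [0.5401, -0.0287, 0.1977]
orientation: [-1.136, 0.856, -0.458]
wrist_force: [0.6, 0.2, -2.3]
grip_width: 0.0638
```

Emit:
{"api": "servo_tool", "payload": {
  "moves": [0.0072, 0.0007, 0.0045, 0.79, 2.09, 3.86, 0, 0.0072, 0.0007, 0.0045, 0.79, 2.09, 3.86, 0, 0.0072, 0.0007, 0.0045, 0.79, 2.09, 3.86, 0, 0.0072, 0.0007, 0.0045, 0.79, 2.09, 3.86, 0, 0.0072, 0.0007, 0.0045, 0.79, 2.09, 3.86, 0, 0.0072, 0.0007, 0.0045, 0.79, 2.09, 3.86, 0, 0.0072, 0.0007, 0.0045, 0.79, 2.09, 3.86, 0, 0.0072, 0.0007, 0.0045, 0.79, 2.09, 3.86, 0, 0.0072, 0.0007, 0.0045, 0.79, 2.09, 3.86, 0, 0.0072, 0.0007, 0.0045, 0.79, 2.09, 3.86, 0, 0.0072, 0.0007, 0.0045, 0.79, 2.09, 3.86, 0, 0, 0, 0, 0, 0, 0, 0]
}}

```text
clock: 31.9
eef_pos: [0.6128, -0.0514, 0.1411]
orientation: [-0.523, 1.49, -0.123]
wrist_force: [0.3, -1.2, -2.6]
grip_width: 0.0644
```

```bash
python3 log.py; python3 - <<'E'
from h import *
from now import *
o,p,d=shot("side","side11");cv2.imwrite("pics/c11.png",cv2.resize(p[120:330,120:360,::-1],None,fx=2.8,fy=2.8))
t0,M0,q0=now()
t1,M1=placepose(.6133,-.0478,.030,d2r(-75));plan(t0,M0,q0,t1,M1,9)
E
```

```text
31.9 [-0.581  0.83   1.291  0.714  1.951 -0.907] [ 0.6128 -0.0514  0.1411] 0.0644 [ 0.3 -1.2 -2.6]
N 9 row [0.0077, 0.0034, 0.0002, 0.01, -0.02, -0.01] end [ 0.6143 -0.0506  0.0676] q [-0.58  0.91  1.32  0.69  1.86 -0.99]  minz 0.068 minr 0.61
```

View pics/c11.png

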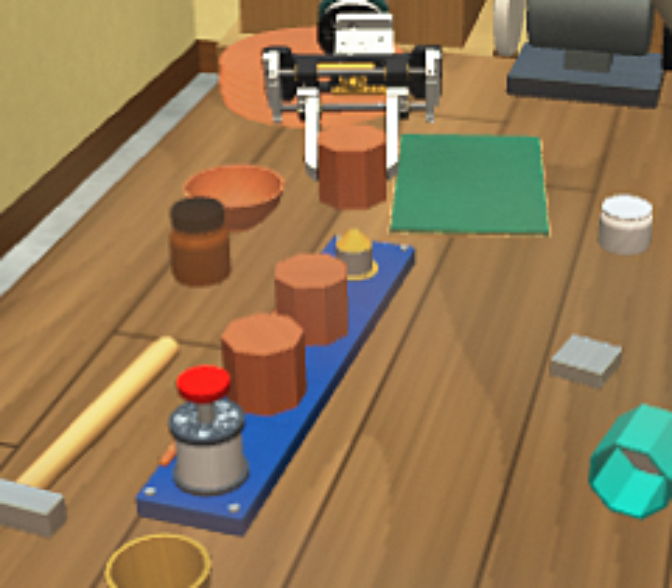

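Emit:
{"api": "servo_tool", "payload": {
  "moves": [0.0077, 0.0034, 0.0002, 0, 0, 0, 0, 0.0077, 0.0034, 0.0002, 0, 0, 0, 0, 0.0077, 0.0034, 0.0002, 0, 0, 0, 0, 0.0077, 0.0034, 0.0002, 0, 0, 0, 0, 0.0077, 0.0034, 0.0002, 0, 0, 0, 0, 0.0077, 0.0034, 0.0002, 0, 0, 0, 0, 0.0077, 0.0034, 0.0002, 0, 0, 0, 0, 0.0077, 0.0034, 0.0002, 0, 0, 0, 0, 0.0077, 0.0034, 0.0002, 0, 0, 0, 0, 0, 0, 0, 0, 0, 0, 0]
}}

```text
clock: 32.78
eef_pos: [0.6143, -0.0497, 0.0684]
orientation: [-0.526, 1.485, -0.123]
wrist_force: [-0.7, -0.1, -1.2]
grip_width: 0.0641
```

```bash
python3 log.py; python3 - <<'E'
from now import *
t0,M0,q0=now()
t1,M1=placepose(.6133,-.0478,.020,d2r(-75));print((t1-t0).round(4),(M0.T@(t1-t0)).round(4))
E
```

```text
32.7833 [-0.578  0.909  1.321  0.69   1.865 -0.984] [ 0.6143 -0.0497  0.0684] 0.0641 [-0.7 -0.1 -1.2]
[-0.0001 -0.0012 -0.0106] [ 0.0102  0.0032 -0.0004]
```

Emit:
{"api": "servo_tool", "payload": {
  "moves": [0.004, 0.0015, 0, 0, 0, 0, 0, 0.003, 0.001, 0, 0, 0, 0, 0, 0.0014, 0.0005, 0, 0, 0, 0, 0, 0, 0, 0, 0, 0, 0, 0]
}}

```text
clock: 33.12
eef_pos: [0.6149, -0.0506, 0.0615]
orientation: [-0.526, 1.483, -0.123]
wrist_force: [-0.5, 0.2, -0.2]
grip_width: 0.0639
```

Emit:
{"api": "servo_tool", "payload": {
  "moves": [0.0016, 0.0006, 0, 0, 0, 0, 0, 0, 0, 0, 0, 0, 0, 0]
}}

```text
clock: 33.28
eef_pos: [0.615, -0.0507, 0.06]
orientation: [-0.526, 1.482, -0.124]
wrist_force: [0.3, 0.4, -1.1]
grip_width: 0.0636
```

Emit:
{"api": "servo_tool", "payload": {
  "moves": [0.0014, 0.0006, 0, 0, 0, 0, 0, 0, 0, 0, 0, 0, 0, 0]
}}

```text
clock: 33.45
eef_pos: [0.615, -0.0507, 0.0584]
orientation: [-0.526, 1.482, -0.124]
wrist_force: [-0.3, 0.6, -1.7]
grip_width: 0.064
```

Emit:
{"api": "servo_tool", "payload": {
  "moves": [0.0014, 0.0006, 0, 0, 0, 0, 0, 0, 0, 0, 0, 0, 0, 0]
}}

```text
clock: 33.62
eef_pos: [0.615, -0.0507, 0.0583]
orientation: [-0.525, 1.482, -0.122]
wrist_force: [-0.5, -1.2, 3.9]
grip_width: 0.0638
```

```bash
python3 log.py; python3 - <<'E'
from now import *
t0,M0,q0=now()
t,M,q=plan(t0,M0,q0,t0-.1*M0[:,1],M0,6)
# to plunger hover vertical
p=np.array([.6307,.3018])
for ps in (-45,0):
  for N in (14,20):
    mid=plan(t,M,q,np.array([.56,.02,.28]),pickM(d2r(ps),d2r(90),True),N)
  plan(*mid,np.array([p[0],p[1],.20]),pickM(d2r(ps),d2r(90),True),12)
E
```

```text
33.6167 [-0.579  0.922  1.321  0.688  1.855 -0.997] [ 0.615  -0.0507  0.0583] 0.0638 [-0.5 -1.2  3.9]
N 6 row [0.0, -0.0167, 0.0, 0.0, 0.0, 0.0] end [ 0.6387 -0.1391  0.099 ] q [-0.65  0.96  1.1   0.68  2.03 -0.92]  minz 0.065 minr 0.62
N 14 row [-0.0189, -0.0032, 0.0019, -1.23, -1.89, -4.61] end [0.5598 0.0201 0.2793] q [-0.09  0.23  1.44 -0.    1.47 -0.87]  minz 0.118 minr 0.56
N 20 row [-0.0132, -0.0024, 0.0014, -0.86, -1.33, -3.22] end [0.5598 0.02   0.2795] q [-0.09  0.23  1.44  0.    1.47 -0.88]  minz 0.112 minr 0.56
N 12 row [-0.0124, 0.0067, 0.0208, -0.01, 0.0, -0.0] end [0.6309 0.3019 0.1994] q [ 0.35  0.48  1.25  0.    1.41 -0.44]  minz 0.199 minr 0.57
N 14 row [-0.0181, -0.0027, 0.0088, -3.07, -4.71, -4.0] end [0.5601 0.0198 0.2806] q [-0.09  0.23  1.44 -0.    1.47 -1.66]  minz 0.117 minr 0.56
N 20 row [-0.0126, -0.002, 0.0063, -2.15, -3.3, -2.8] end [0.5592 0.0206 0.2797] q [-0.09  0.23  1.44 -0.    1.47 -1.66]  minz 0.111 minr 0.56
N 12 row [0.006, 0.0066, 0.0234, 0.01, 0.0, 0.0] end [0.631  0.3014 0.2004] q [ 0.35  0.48  1.25  0.    1.41 -1.23]  minz 0.200 minr 0.57
```

Emit:
{"api": "servo_tool", "payload": {
  "moves": [0, 0, 0, 0, 0, 0, 1, 0, 0, 0, 0, 0, 0, 1, 0, 0, 0, 0, 0, 0, 1, 0, 0, 0, 0, 0, 0, 1, 0, -0.0167, 0, 0, 0, 0, 1, 0, -0.0167, 0, 0, 0, 0, 1, 0, -0.0167, 0, 0, 0, 0, 1, 0, -0.0167, 0, 0, 0, 0, 1, 0, -0.0167, 0, 0, 0, 0, 1, 0, -0.0167, 0, 0, 0, 0, 1]
}}

```text
clock: 34.45
eef_pos: [0.6388, -0.1396, 0.0979]
orientation: [-0.526, 1.483, -0.123]
wrist_force: [-0.7, 0.1, 0.7]
grip_width: 0.0942
```

```bash
python3 log.py; python3 - <<'E'
from h import *
from now import *
o,p,d=shot("side","side12");cv2.imwrite("pics/c12.png",cv2.resize(p[120:330,120:360,::-1],None,fx=2.8,fy=2.8))
t0,M0,q0=now()
t,M,q=plan(t0,M0,q0,t0+[-.03,0,.15],M0,8)
mid=plan(t,M,q,np.array([.55,.06,.28]),pickM(d2r(0),d2r(90),True),20)
plan(*mid,np.array([.6307,.3018,.18]),pickM(d2r(0),d2r(90),True),12)
E
```

```text
34.45 [-0.649  0.959  1.099  0.675  2.035 -0.92 ] [ 0.6388 -0.1396  0.0979] 0.0942 [-0.7  0.1  0.7]
N 8 row [-0.0175, -0.0068, -0.0036, 0.0, 0.0, 0.0] end [ 0.6099 -0.1423  0.2485] q [-0.67  0.79  1.07  0.73  2.19 -0.79]  minz 0.117 minr 0.63
N 20 row [-0.0086, 0.005, 0.0066, -2.14, -3.31, -2.78] end [0.549  0.0604 0.2801] q [-0.02  0.22  1.46  0.    1.47 -1.59]  minz 0.254 minr 0.55
N 12 row [0.0068, 0.0084, 0.0201, -0.01, 0.0, 0.0] end [0.6305 0.3017 0.1793] q [ 0.35  0.49  1.29 -0.    1.36 -1.22]  minz 0.179 minr 0.56
```

View pics/c12.png

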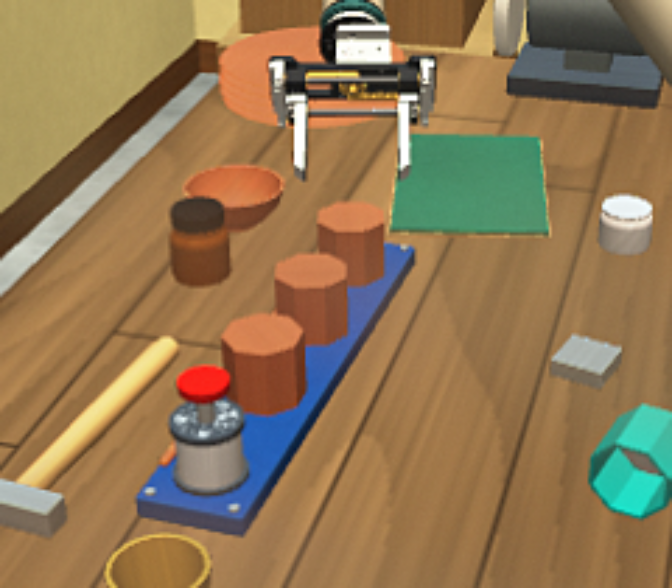

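All three beakers sit rim-down on the pegs. Next the plunger, with the fingers shut.

Emit:
{"api": "servo_tool", "payload": {
  "moves": [-0.0175, -0.0068, -0.0036, 0, 0, 0, 1, -0.0175, -0.0068, -0.0036, 0, 0, 0, 1, -0.0175, -0.0068, -0.0036, 0, 0, 0, 1, -0.0175, -0.0068, -0.0036, 0, 0, 0, 1, -0.0175, -0.0068, -0.0036, 0, 0, 0, 1, -0.0175, -0.0068, -0.0036, 0, 0, 0, 1, -0.0175, -0.0068, -0.0036, 0, 0, 0, 1, -0.0175, -0.0068, -0.0036, 0, 0, 0, 1]
}}

```text
clock: 35.17
eef_pos: [0.6086, -0.1391, 0.2502]
orientation: [-0.527, 1.482, -0.124]
wrist_force: [-0.0, -0.2, -0.3]
grip_width: 0.0942
```

Emit:
{"api": "servo_tool", "payload": {
  "moves": [-0.0086, 0.005, 0.0066, -2.14, -3.31, -2.78, 0, -0.0086, 0.005, 0.0066, -2.14, -3.31, -2.78, 0, -0.0086, 0.005, 0.0066, -2.14, -3.31, -2.78, 0, -0.0086, 0.005, 0.0066, -2.14, -3.31, -2.78, 0, -0.0086, 0.005, 0.0066, -2.14, -3.31, -2.78, 0, -0.0086, 0.005, 0.0066, -2.14, -3.31, -2.78, 0, -0.0086, 0.005, 0.0066, -2.14, -3.31, -2.78, 0, -0.0086, 0.005, 0.0066, -2.14, -3.31, -2.78, 0, -0.0086, 0.005, 0.0066, -2.14, -3.31, -2.78, 0, -0.0086, 0.005, 0.0066, -2.14, -3.31, -2.78, 0]
}}

```text
clock: 36.0
eef_pos: [0.6137, -0.0312, 0.2931]
orientation: [-1.12, 0.787, -0.064]
wrist_force: [0.4, 0.2, -0.2]
grip_width: 0.0305
```

Emit:
{"api": "servo_tool", "payload": {
  "moves": [-0.0086, 0.005, 0.0066, -2.14, -3.31, -2.78, 0, -0.0086, 0.005, 0.0066, -2.14, -3.31, -2.78, 0, -0.0086, 0.005, 0.0066, -2.14, -3.31, -2.78, 0, -0.0086, 0.005, 0.0066, -2.14, -3.31, -2.78, 0, -0.0086, 0.005, 0.0066, -2.14, -3.31, -2.78, 0, -0.0086, 0.005, 0.0066, -2.14, -3.31, -2.78, 0, -0.0086, 0.005, 0.0066, -2.14, -3.31, -2.78, 0, -0.0086, 0.005, 0.0066, -2.14, -3.31, -2.78, 0, -0.0086, 0.005, 0.0066, -2.14, -3.31, -2.78, 0, -0.0086, 0.005, 0.0066, -2.14, -3.31, -2.78, 0, 0, 0, 0, 0, 0, 0, 0]
}}

```text
clock: 36.92
eef_pos: [0.5433, 0.066, 0.2812]
orientation: [-1.566, -0.002, 0.008]
wrist_force: [-0.6, 1.1, -0.5]
grip_width: 0.0002
```

```bash
python3 log.py; python3 - <<'E'
from h import *
from now import *
t0,M0,q0=now()
o,p,d=shot("wrist","w13");W=cloud("wrist",d,o)
hsv=cv2.cvtColor(p,cv2.COLOR_RGB2HSV)
m=((hsv[...,0]<8)|(hsv[...,0]>172))&(hsv[...,1]>170)&(W[...,2]>.09)&(W[...,2]<.125)
P=W[m];print(m.sum(),((P.min(0)+P.max(0))/2).round(4) if m.sum() else "")
plan(t0,M0,q0,np.array([.6307,.3018,.155]),pickM(d2r(0),d2r(90),True),12)
E
```

```text
36.9167 [-0.009  0.21   1.463  0.005  1.472 -1.587] [0.5433 0.066  0.2812] 0.0002 [-0.6  1.1 -0.5]
1039 [0.6292 0.2974 0.1052]
N 12 row [0.0074, 0.0106, 0.0196, -0.02, 0.03, -0.02] end [0.6311 0.3019 0.1545] q [ 0.35  0.5   1.32  0.    1.31 -1.22]  minz 0.155 minr 0.56
```

View pics/w13.png

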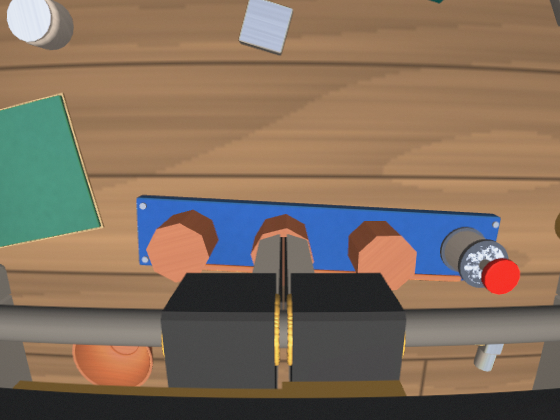

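Emit:
{"api": "servo_tool", "payload": {
  "moves": [0.0073, 0.0105, 0.0195, 0, 0, 0, 0, 0.0073, 0.0105, 0.0195, 0, 0, 0, 0, 0.0073, 0.0105, 0.0195, 0, 0, 0, 0, 0.0073, 0.0105, 0.0195, 0, 0, 0, 0, 0.0073, 0.0105, 0.0195, 0, 0, 0, 0, 0.0073, 0.0105, 0.0195, 0, 0, 0, 0, 0.0073, 0.0105, 0.0195, 0, 0, 0, 0, 0.0073, 0.0105, 0.0195, 0, 0, 0, 0, 0.0073, 0.0105, 0.0195, 0, 0, 0, 0, 0.0073, 0.0105, 0.0195, 0, 0, 0, 0, 0.0073, 0.0105, 0.0195, 0, 0, 0, 0, 0.0073, 0.0105, 0.0195, 0, 0, 0, 0]
}}

```text
clock: 37.97
eef_pos: [0.6364, 0.298, 0.154]
orientation: [-1.567, 0.003, 0.002]
wrist_force: [0.7, -0.8, -0.4]
grip_width: 0.0005
```

Emit:
{"api": "servo_tool", "payload": {
  "moves": [0, 0, 0, 0, 0, 0, 0, 0, 0, 0, 0, 0, 0, 0]
}}

```text
clock: 38.13
eef_pos: [0.6354, 0.2976, 0.1534]
orientation: [-1.568, 0.003, 0.005]
wrist_force: [-0.7, 0.1, -0.9]
grip_width: 0.0006
```

```bash
python3 log.py; python3 - <<'E'
from h import *
o,p,d=shot("side","side14");cv2.imwrite("pics/c14.png",cv2.resize(p[150:330,120:320,::-1],None,fx=3,fy=3))
o,p,d=shot("scene","scene14")
E
```

```text
38.1333 [ 0.337  0.51   1.316  0.004  1.319 -1.237] [0.6354 0.2976 0.1534] 0.0006 [-0.7  0.1 -0.9]
```

View pics/c14.png

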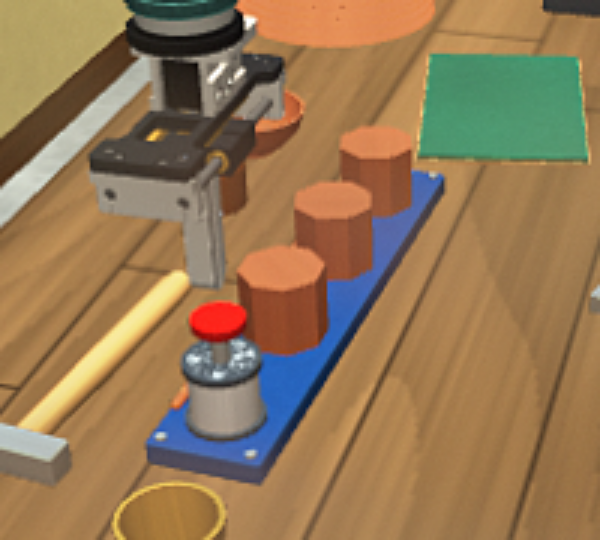

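Emit:
{"api": "servo_tool", "payload": {
  "moves": [-0.005, 0, 0.003, 0, 0, 0, 0, 0, 0.006, 0, 0, 0, 0, 0, 0, 0.006, 0, 0, 0, 0, 0, 0, 0.006, 0, 0, 0, 0, 0, 0, 0.006, 0, 0, 0, 0, 0, 0, 0.006, 0, 0, 0, 0, 0, 0, 0.006, 0, 0, 0, 0, 0, 0, 0, 0, 0, 0, 0, 0]
}}

```text
clock: 38.9
eef_pos: [0.6293, 0.3005, 0.1184]
orientation: [-1.568, 0.0, 0.005]
wrist_force: [-1.5, -0.8, 7.8]
grip_width: 0.0004
```

Emit:
{"api": "servo_tool", "payload": {
  "moves": [0, 0.003, 0, 0, 0, 0, 0, 0, 0.002, 0, 0, 0, 0, 0, 0, 0, 0, 0, 0, 0, 0]
}}

```text
clock: 39.15
eef_pos: [0.6293, 0.3005, 0.1148]
orientation: [-1.568, -0.0, 0.004]
wrist_force: [-2.4, -1.6, 8.8]
grip_width: 0.0001
```

Emit:
{"api": "servo_tool", "payload": {
  "moves": [0, 0.002, 0, 0, 0, 0, 0, 0, 0.001, 0, 0, 0, 0, 0, 0, 0, 0, 0, 0, 0, 0]
}}

```text
clock: 39.4
eef_pos: [0.6293, 0.3006, 0.1124]
orientation: [-1.568, -0.0, 0.004]
wrist_force: [-3.3, -1.9, 10.9]
grip_width: 0.0003
```

Emit:
{"api": "servo_tool", "payload": {
  "moves": [0, 0.001, 0, 0, 0, 0, 0, 0, 0.001, 0, 0, 0, 0, 0, 0, 0, 0, 0, 0, 0, 0]
}}

```text
clock: 39.65
eef_pos: [0.6293, 0.3006, 0.1122]
orientation: [-1.567, -0.001, 0.003]
wrist_force: [-5.1, -3.1, 16.6]
grip_width: 0.0005
```

Emit:
{"api": "servo_tool", "payload": {
  "moves": [0, 0.001, 0, 0, 0, 0, 0, 0, 0, 0, 0, 0, 0, 0, 0, -0.008, 0, 0, 0, 0, 0, 0, -0.008, 0, 0, 0, 0, 0, 0, -0.008, 0, 0, 0, 0, 0, 0, -0.008, 0, 0, 0, 0, 0, 0, -0.004, 0, 0, 0, 0, 0, 0, 0, 0, 0, 0, 0, 0, 0, 0, 0, 0, 0, 0, 0, 0, 0, 0, 0, 0, 0, 0]
}}

```text
clock: 40.48
eef_pos: [0.6292, 0.3007, 0.1427]
orientation: [-1.568, 0.001, 0.005]
wrist_force: [0.3, -0.8, -1.0]
grip_width: 0.0005
```

Emit:
{"api": "servo_tool", "payload": {
  "moves": [0, 0.008, 0, 0, 0, 0, 0, 0, 0.008, 0, 0, 0, 0, 0, 0, 0.008, 0, 0, 0, 0, 0, 0, 0.006, 0, 0, 0, 0, 0, 0, 0.004, 0, 0, 0, 0, 0, 0, 0.002, 0, 0, 0, 0, 0, 0, 0, 0, 0, 0, 0, 0, 0, 0, 0, 0, 0, 0, 0]
}}

```text
clock: 41.15
eef_pos: [0.6299, 0.3011, 0.1121]
orientation: [-1.566, -0.003, 0.002]
wrist_force: [-5.2, -2.0, 21.7]
grip_width: 0.0005
```

```bash
python3 log.py; python3 - <<'E'
from h import *
o,p,d=shot("side","side15");cv2.imwrite("pics/c15.png",cv2.resize(p[150:330,120:320,::-1],None,fx=3,fy=3))
E
```

```text
41.15 [ 0.344  0.53   1.388  0.004  1.222 -1.231] [0.6299 0.3011 0.1121] 0.0005 [-5.2 -2.  21.7]
```

View pics/c15.png

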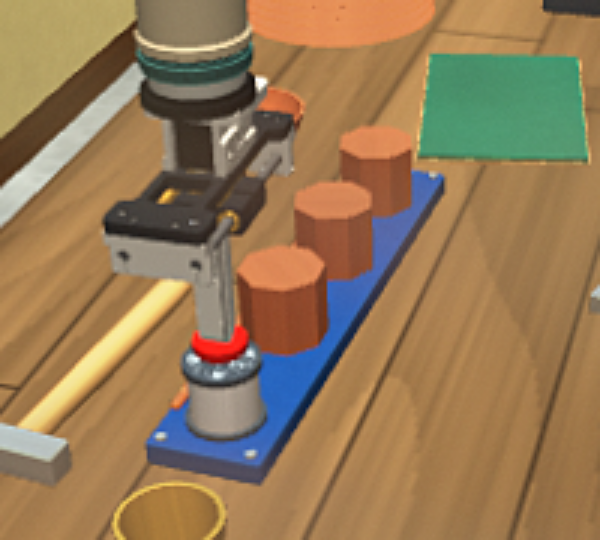

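Second stroke is on its stop (22 N). Let it up, then the third.

Emit:
{"api": "servo_tool", "payload": {
  "moves": [0, -0.008, 0, 0, 0, 0, 0, 0, -0.008, 0, 0, 0, 0, 0, 0, -0.008, 0, 0, 0, 0, 0, 0, -0.008, 0, 0, 0, 0, 0, 0, -0.004, 0, 0, 0, 0, 0, 0, 0, 0, 0, 0, 0, 0, 0, 0, 0, 0, 0, 0, 0, 0, 0, 0, 0, 0, 0, 0]
}}

```text
clock: 41.87
eef_pos: [0.629, 0.3006, 0.1425]
orientation: [-1.568, 0.002, 0.006]
wrist_force: [0.3, -0.0, 0.9]
grip_width: 0.0005
```

Emit:
{"api": "servo_tool", "payload": {
  "moves": [0, 0.008, 0, 0, 0, 0, 0, 0, 0.008, 0, 0, 0, 0, 0, 0, 0.008, 0, 0, 0, 0, 0, 0, 0.006, 0, 0, 0, 0, 0, 0, 0.004, 0, 0, 0, 0, 0, 0, 0.002, 0, 0, 0, 0, 0, 0, 0, 0, 0, 0, 0, 0, 0, 0, 0, 0, 0, 0, 0]
}}

```text
clock: 42.53
eef_pos: [0.6298, 0.301, 0.1121]
orientation: [-1.566, -0.003, 0.002]
wrist_force: [-5.4, -2.1, 20.9]
grip_width: 0.0002
```

Emit:
{"api": "servo_tool", "payload": {
  "moves": [0, -0.008, 0, 0, 0, 0, 0, 0, -0.008, 0, 0, 0, 0, 0, 0, -0.008, 0, 0, 0, 0, 0, 0, -0.008, 0, 0, 0, 0, 0, 0, -0.01, 0, 0, 0, 0, 0, 0, -0.015, 0, 0, 0, 0, 0, 0, -0.015, 0, 0, 0, 0, 0, 0, -0.015, 0, 0, 0, 0, 0, 0, -0.015, 0, 0, 0, 0, 0, 0, -0.015, 0, 0, 0, 0, 0, 0, 0, 0, 0, 0, 0, 0]
}}

```text
clock: 43.45
eef_pos: [0.6311, 0.301, 0.2276]
orientation: [-1.566, -0.003, 0.001]
wrist_force: [0.6, -0.3, 1.1]
grip_width: -0.0
```

```bash
python3 log.py; python3 - <<'E'
from h import *
o,p,d=shot("side","side16");W=cloud("side",d);cv2.imwrite("pics/c16.png",cv2.resize(p[150:330,120:320,::-1],None,fx=3,fy=3))
hsv=cv2.cvtColor(p,cv2.COLOR_RGB2HSV)
m=((hsv[...,0]<8)|(hsv[...,0]>172))&(hsv[...,1]>190)&(W[...,2]>.07)&(W[...,2]<.125)&(abs(W[...,0]-.63)<.04)&(abs(W[...,1]-.3)<.04)
print("plunger top z",np.percentile(W[m][:,2],[50,90]))
E
```

```text
43.45 [ 0.343  0.464  1.211  0.004  1.463 -1.23 ] [0.6311 0.301  0.2276] -0.0 [ 0.6 -0.3  1.1]
plunger top z [0.1060776  0.10781518]
```

View pics/c16.png

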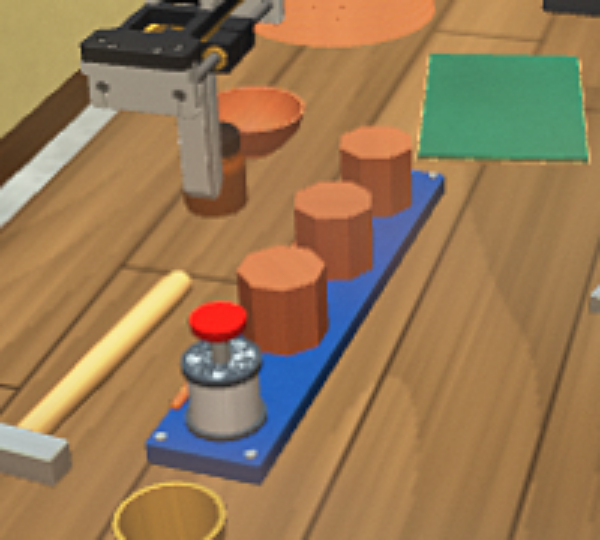

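```bash
python3 - <<'E'
from now import *
t0,M0,q0=now()
t=plan(t0,M0,q0,np.array([.50,.0,.32]),pickM(d2r(10),d2r(90),True),14)
E
```

```text
N 14 row [-0.0111, -0.0068, -0.0207, -0.02, -0.7, -0.0] end [ 0.4995 -0.0006  0.3204] q [-0.14  0.12  1.48 -0.    1.54 -1.88]  minz 0.232 minr 0.50
```

Emit:
{"api": "servo_tool", "payload": {
  "moves": [-0.0111, -0.0068, -0.0207, 0, -0.7, 0, 1, -0.0111, -0.0068, -0.0207, 0, -0.7, 0, 1, -0.0111, -0.0068, -0.0207, 0, -0.7, 0, 1, -0.0111, -0.0068, -0.0207, 0, -0.7, 0, 1, -0.0111, -0.0068, -0.0207, 0, -0.7, 0, 1, -0.0111, -0.0068, -0.0207, 0, -0.7, 0, 1, -0.0111, -0.0068, -0.0207, 0, -0.7, 0, 1, -0.0111, -0.0068, -0.0207, 0, -0.7, 0, 1, -0.0111, -0.0068, -0.0207, 0, -0.7, 0, 1, -0.0111, -0.0068, -0.0207, 0, -0.7, 0, 1]
}}

```text
clock: 44.33
eef_pos: [0.5297, 0.0864, 0.2908]
orientation: [-1.565, -0.094, 0.103]
wrist_force: [0.7, -0.1, -0.4]
grip_width: 0.0635
```

Emit:
{"api": "servo_tool", "payload": {
  "moves": [-0.0111, -0.0068, -0.0207, 0, -0.7, 0, 1, -0.0111, -0.0068, -0.0207, 0, -0.7, 0, 1, -0.0111, -0.0068, -0.0207, 0, -0.7, 0, 1, -0.0111, -0.0068, -0.0207, 0, -0.7, 0, 1, 0, 0, 0, 0, 0, 0, 1]
}}

```text
clock: 44.75
eef_pos: [0.4979, -0.0041, 0.319]
orientation: [-1.565, -0.131, 0.137]
wrist_force: [0.0, 0.2, 0.4]
grip_width: 0.0933
```

```bash
cat >> h.py <<'E'
def fitdown(P,rim,x0):
    """mouth-down vertical beaker, rim height rim: x,y,yaw(mod 45deg)"""
    def loc(v):
        c,s=np.cos(v[2]),np.sin(v[2]);D=P-np.array([v[0],v[1],rim+.03])
        return np.stack([D[:,0]*c+D[:,1]*s,-(-D[:,0]*s+D[:,1]*c),-D[:,2]],1)
    best=None
    for y0 in np.arange(4)*np.pi/16:
        r=least_squares(lambda v:sdf(loc(v)),[x0[0],x0[1],y0],loss="soft_l1",f_scale=.002,x_scale=[.01,.01,.2])
        if best is None or r.cost<best.cost:best=r
    v=best.x;return v[:2],np.degrees(v[2])%45,np.sqrt(np.mean(best.fun**2))
E
python3 log.py; python3 - <<'E'
from h import *
C={}
for n in ["wrist","side","scene"]:
    o,p,d=shot(n,n+"17");W=cloud(n,d,o);C[n]=(p,W)
    for c in [(.6133,-.0478),(.619,.0671),(.6247,.1819)]:
        P=copperpts(W,p,c,rad=.05,zmin=.03,zmax=.09)
        if len(P)<80: print(n,c,"few",len(P));continue
        a,y,r=fitdown(P,.02,c);print(n,len(P),a.round(4),y.round(1),r.round(4),"z98",np.percentile(P[:,2],98).round(4))
    hsv=cv2.cvtColor(p,cv2.COLOR_RGB2HSV)
    m=(hsv[...,0]>55)&(hsv[...,0]<90)&(hsv[...,1]>60)&(abs(W[...,2]-.008)<.007)&(W[...,1]<-.05)&(abs(W[...,0]-.55)<.2)
    m=cv2.morphologyEx(m.astype(np.uint8),cv2.MORPH_OPEN,np.ones((3,3)))>0
    print(n,"board",m.sum(),cv2.minAreaRect(W[m][:,:2].astype(np.float32)) if m.sum() else "")
E
```

```text
44.75 [-1.490e-01  1.200e-01  1.484e+00  1.000e-03  1.541e+00 -1.890e+00] [ 0.4979 -0.0041  0.319 ] 0.0933 [0.  0.2 0.4]
wrist 2805 [ 0.6136 -0.0468] 15.4 0.0007 z98 0.0811
wrist 2688 [0.6186 0.0661] 15.1 0.0007 z98 0.0812
wrist 264 [0.6305 0.1814] 0.9 0.0006 z98 0.0806
wrist board 17823 ((0.5462735891342163, -0.29959607124328613), (0.16903887689113617, 0.2315385341644287), 11.395564079284668)
side 521 [ 0.6135 -0.0454] 17.6 0.0012 z98 0.0804
side 641 [0.6184 0.0685] 15.1 0.0011 z98 0.0804
side 834 [0.6242 0.1833] 0.4 0.0011 z98 0.0801
side board 1787 ((0.5492119789123535, -0.3123980164527893), (0.1684400886297226, 0.26684945821762085), 11.576236724853516)
scene 594 [ 0.6166 -0.043 ] 10.5 0.0014 z98 0.0812
scene 631 [0.62   0.0705] 17.7 0.0013 z98 0.0812
scene 696 [0.626  0.1857] 0.2 0.0012 z98 0.0827
scene board 2340 ((0.551332414150238, -0.3109931945800781), (0.17089377343654633, 0.2606002390384674), 11.3915433883667)
```

View pics/wrist17.png

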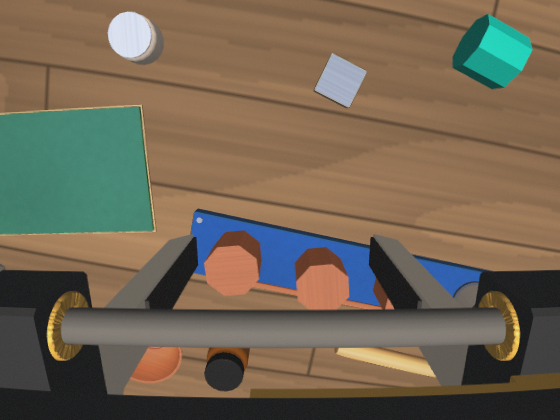

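```bash
python3 - <<'E'
from now import *
t0,M0,q0=now()
M1=pickM(d2r(-75),d2r(90),True)
tt=plan(t0,M0,q0,np.array([.6136,-.0465,.17]),M1,14)
tt=plan(*tt,np.array([.6136,-.0465,.056]),M1,8)
M2=pickM(d2r(-78.6),d2r(90),True)
tt=plan(*tt,np.array([.6136,-.0465,.16]),M1,8)
tt=plan(*tt,np.array([.5652,-.3924,.16]),M2,14)
tt=plan(*tt,np.array([.5652,-.3924,.05]),M2,8)
E
```

```text
N 14 row [0.0096, 0.0105, 0.0013, -0.01, 6.06, -0.03] end [ 0.6134 -0.046   0.1707] q [-0.19  0.37  1.51 -0.    1.26 -0.45]  minz 0.171 minr 0.51
N 8 row [0.0001, 0.0143, 0.0, 0.0, 0.01, 0.01] end [ 0.6136 -0.0468  0.0563] q [-0.19  0.47  1.66  0.    1.01 -0.45]  minz 0.056 minr 0.62
N 8 row [-0.0, -0.013, 0.0, 0.0, -0.0, -0.0] end [ 0.6136 -0.0469  0.1603] q [-0.19  0.38  1.52  0.    1.24 -0.45]  minz 0.069 minr 0.62
N 14 row [0.0232, 0.0, -0.0091, 0.0, 0.26, -0.0] end [ 0.5643 -0.3922  0.1601] q [-0.71  0.48  1.35  0.    1.31 -0.91]  minz 0.160 minr 0.61
N 8 row [0.0001, 0.0138, 0.0001, 0.0, -0.01, -0.0] end [ 0.5652 -0.3928  0.0497] q [-0.71  0.57  1.48  0.    1.09 -0.91]  minz 0.050 minr 0.69
```

Emit:
{"api": "servo_tool", "payload": {
  "moves": [0.0096, 0.0105, 0.0013, 0, 6.06, 0, 1, 0.0096, 0.0105, 0.0013, 0, 6.06, 0, 1, 0.0096, 0.0105, 0.0013, 0, 6.06, 0, 1, 0.0096, 0.0105, 0.0013, 0, 6.06, 0, 1, 0.0096, 0.0105, 0.0013, 0, 6.06, 0, 1, 0.0096, 0.0105, 0.0013, 0, 6.06, 0, 1, 0.0096, 0.0105, 0.0013, 0, 6.06, 0, 1, 0.0096, 0.0105, 0.0013, 0, 6.06, 0, 1, 0.0096, 0.0105, 0.0013, 0, 6.06, 0, 1, 0.0096, 0.0105, 0.0013, 0, 6.06, 0, 1, 0.0096, 0.0105, 0.0013, 0, 6.06, 0, 1, 0.0096, 0.0105, 0.0013, 0, 6.06, 0, 1]
}}

```text
clock: 45.9
eef_pos: [0.6037, -0.0282, 0.1907]
orientation: [-1.395, 0.86, -0.85]
wrist_force: [0.3, -0.2, -0.9]
grip_width: 0.094
```

Emit:
{"api": "servo_tool", "payload": {
  "moves": [0.0096, 0.0105, 0.0013, 0, 6.06, 0, 1, 0.0096, 0.0105, 0.0013, 0, 6.06, 0, 1, 0, 0, 0, 0, 0, 0, 1, 0, 0, 0, 0, 0, 0, 1]
}}

```text
clock: 46.23
eef_pos: [0.613, -0.045, 0.17]
orientation: [-1.324, 1.017, -1.004]
wrist_force: [-0.3, -0.2, 0.9]
grip_width: 0.0939
```

```bash
python3 log.py; python3 - <<'E'
from h import *
from now import *
o,p,d=shot("wrist","w18");W=cloud("wrist",d,o)
for c in [(.6133,-.0478),(.619,.0671)]:
    P=copperpts(W,p,c,rad=.05,zmin=.03,zmax=.09)
    if len(P)>80:
        a,y,r=fitdown(P,.02,c);print(len(P),a.round(4),y.round(1),r.round(4))
t0,M0,q0=now()
plan(t0,M0,q0,np.array([.6136,-.0468,.056]),pickM(d2r(-75),d2r(90),True),8)
E
```

```text
46.2333 [-0.189  0.374  1.504  0.004  1.271 -0.457] [ 0.613 -0.045  0.17 ] 0.0939 [-0.3 -0.2  0.9]
6633 [ 0.6135 -0.0476] 15.7 0.0007
8204 [0.6183 0.0661] 15.1 0.0007
N 8 row [0.0003, 0.0144, 0.0, 0.02, 0.04, -0.04] end [ 0.6136 -0.047   0.0557] q [-0.19  0.47  1.66 -0.    1.01 -0.45]  minz 0.056 minr 0.61
```

Emit:
{"api": "servo_tool", "payload": {
  "moves": [0.0003, 0.0144, 0, 0, 0, 0, 1, 0.0003, 0.0144, 0, 0, 0, 0, 1, 0.0003, 0.0144, 0, 0, 0, 0, 1, 0.0003, 0.0144, 0, 0, 0, 0, 1, 0.0003, 0.0144, 0, 0, 0, 0, 1, 0.0003, 0.0144, 0, 0, 0, 0, 1, 0.0003, 0.0144, 0, 0, 0, 0, 1, 0.0003, 0.0144, 0, 0, 0, 0, 1, 0, 0, 0, 0, 0, 0, 1]
}}

```text
clock: 47.03
eef_pos: [0.612, -0.0468, 0.0546]
orientation: [-1.324, 1.018, -1.004]
wrist_force: [-0.5, -0.1, 1.6]
grip_width: 0.0939
```

Emit:
{"api": "servo_tool", "payload": {
  "moves": [0, 0, 0, 0, 0, 0, 0, 0, 0, 0, 0, 0, 0, 0, 0, 0, 0, 0, 0, 0, 0, 0, 0, 0, 0, 0, 0, 0, 0, 0, 0, 0, 0, 0, 0]
}}

```text
clock: 47.45
eef_pos: [0.6143, -0.0482, 0.0573]
orientation: [-1.321, 1.015, -1.01]
wrist_force: [0.5, -0.6, -0.4]
grip_width: 0.0642
```

Emit:
{"api": "servo_tool", "payload": {
  "moves": [0, -0.008, 0, 0, 0, 0, 0, 0, -0.014, 0, 0, 0, 0, 0, 0, -0.014, 0, 0, 0, 0, 0, 0, -0.014, 0, 0, 0, 0, 0, 0, -0.014, 0, 0, 0, 0, 0, 0, -0.014, 0, 0, 0, 0, 0, 0, -0.014, 0, 0, 0, 0, 0, 0, -0.014, 0, 0, 0, 0, 0]
}}

```text
clock: 48.12
eef_pos: [0.6138, -0.0486, 0.1636]
orientation: [-1.321, 1.016, -1.009]
wrist_force: [1.0, -0.4, -1.3]
grip_width: 0.0639
```

```bash
python3 log.py; python3 - <<'E'
from now import *
t0,M0,q0=now()
M2=pickM(d2r(-78.6),d2r(90),True)
tt=plan(t0,M0,q0,np.array([.5652,-.3924,.16]),M2,14)
E
```

```text
48.1167 [-0.194  0.378  1.514  0.003  1.253 -0.458] [ 0.6138 -0.0486  0.1636] 0.0639 [ 1.  -0.4 -1.3]
N 14 row [0.0231, 0.0002, -0.0091, 0.01, 0.26, -0.02] end [ 0.5649 -0.3926  0.1603] q [-0.71  0.48  1.35 -0.    1.31 -0.91]  minz 0.160 minr 0.62
```

Emit:
{"api": "servo_tool", "payload": {
  "moves": [0.0231, 0, -0.0091, 0, 0.26, 0, 0, 0.0231, 0, -0.0091, 0, 0.26, 0, 0, 0.0231, 0, -0.0091, 0, 0.26, 0, 0, 0.0231, 0, -0.0091, 0, 0.26, 0, 0, 0.0231, 0, -0.0091, 0, 0.26, 0, 0, 0.0231, 0, -0.0091, 0, 0.26, 0, 0, 0.0231, 0, -0.0091, 0, 0.26, 0, 0, 0.0231, 0, -0.0091, 0, 0.26, 0, 0, 0.0231, 0, -0.0091, 0, 0.26, 0, 0, 0.0231, 0, -0.0091, 0, 0.26, 0, 0, 0.0231, 0, -0.0091, 0, 0.26, 0, 0, 0.0231, 0, -0.0091, 0, 0.26, 0, 0]
}}

```text
clock: 49.12
eef_pos: [0.573, -0.3448, 0.1619]
orientation: [-1.3, 1.058, -1.05]
wrist_force: [0.5, -0.2, -1.7]
grip_width: 0.0637
```

Emit:
{"api": "servo_tool", "payload": {
  "moves": [0.0231, 0, -0.0091, 0, 0.26, 0, 0, 0.0231, 0, -0.0091, 0, 0.26, 0, 0, 0, 0, 0, 0, 0, 0, 0, 0, 0, 0, 0, 0, 0, 0]
}}

```text
clock: 49.45
eef_pos: [0.5645, -0.3938, 0.1613]
orientation: [-1.295, 1.066, -1.058]
wrist_force: [0.1, 1.0, -1.4]
grip_width: 0.0639
```

```bash
python3 log.py; python3 - <<'E'
from now import *
t0,M0,q0=now()
M2=pickM(d2r(-78.6),d2r(90),True)
tt=plan(t0,M0,q0,np.array([.5652,-.3924,.05]),M2,9)
E
```

```text
49.45 [-7.110e-01  4.860e-01  1.338e+00  1.000e-03  1.322e+00 -9.090e-01] [ 0.5645 -0.3938  0.1613] 0.0639 [ 0.1  1.  -1.4]
N 9 row [-0.0001, 0.0124, 0.0001, 0.01, -0.01, -0.03] end [ 0.565  -0.3925  0.0497] q [-0.71  0.57  1.49 -0.    1.09 -0.91]  minz 0.050 minr 0.69
```

Emit:
{"api": "servo_tool", "payload": {
  "moves": [0, 0.0124, 0, 0, 0, 0, 0, 0, 0.0124, 0, 0, 0, 0, 0, 0, 0.0124, 0, 0, 0, 0, 0, 0, 0.0124, 0, 0, 0, 0, 0, 0, 0.0124, 0, 0, 0, 0, 0, 0, 0.0124, 0, 0, 0, 0, 0, 0, 0.0124, 0, 0, 0, 0, 0, 0, 0.0124, 0, 0, 0, 0, 0, 0, 0.01, 0, 0, 0, 0, 0, 0, 0.003, 0, 0, 0, 0, 0, 0, 0, 0, 0, 0, 0, 0]
}}

```text
clock: 50.37
eef_pos: [0.5645, -0.3913, 0.0481]
orientation: [-1.296, 1.066, -1.054]
wrist_force: [0.1, -0.7, -1.9]
grip_width: 0.0643
```

Emit:
{"api": "servo_tool", "payload": {
  "moves": [0, 0.0015, 0, 0, 0, 0, 0, 0, 0, 0, 0, 0, 0, 0]
}}

```text
clock: 50.53
eef_pos: [0.5653, -0.3924, 0.0482]
orientation: [-1.296, 1.063, -1.058]
wrist_force: [0.0, -0.7, -1.7]
grip_width: 0.0638
```

Emit:
{"api": "servo_tool", "payload": {
  "moves": [0, 0.002, 0, 0, 0, 0, 0, 0, 0, 0, 0, 0, 0, 0]
}}

```text
clock: 50.7
eef_pos: [0.565, -0.3924, 0.0459]
orientation: [-1.296, 1.064, -1.057]
wrist_force: [-0.3, 0.1, -1.6]
grip_width: 0.0638
```

Emit:
{"api": "servo_tool", "payload": {
  "moves": [0, 0.0015, 0, 0, 0, 0, 0, 0, 0, 0, 0, 0, 0, 0]
}}

```text
clock: 50.87
eef_pos: [0.5651, -0.3925, 0.0454]
orientation: [-1.296, 1.063, -1.058]
wrist_force: [-0.2, 0.5, 4.3]
grip_width: 0.0638
```

Emit:
{"api": "servo_tool", "payload": {
  "moves": [0, 0, 0, 0, 0, 0, 1, 0, 0, 0, 0, 0, 0, 1, 0, 0, 0, 0, 0, 0, 1, 0, 0, 0, 0, 0, 0, 1, 0, -0.01, 0, 0, 0, 0, 1, 0, -0.02, 0, 0, 0, 0, 1, 0, -0.02, 0, 0, 0, 0, 1, 0, -0.02, 0, 0, 0, 0, 1, 0, -0.02, 0, 0, 0, 0, 1, 0, -0.02, 0, 0, 0, 0, 1, 0, -0.02, 0, 0, 0, 0, 1]
}}

```text
clock: 51.78
eef_pos: [0.5652, -0.3926, 0.1759]
orientation: [-1.296, 1.063, -1.057]
wrist_force: [0.8, 0.2, -0.8]
grip_width: 0.0936
```

```bash
python3 log.py; python3 - <<'E'
from h import *
from now import *
o,p,d=shot("wrist","w19")
t0,M0,q0=now()
tt=plan(t0,M0,q0,np.array([.6184,.0663,.165]),pickM(d2r(-75),d2r(90),True),18)
E
```

```text
51.7833 [-7.090e-01  4.760e-01  1.318e+00  1.000e-03  1.351e+00 -9.090e-01] [ 0.5652 -0.3926  0.1759] 0.0936 [ 0.8  0.2 -0.8]
N 18 row [-0.0243, 0.0008, 0.0086, -0.01, -0.2, 0.01] end [0.6182 0.0669 0.1659] q [-0.    0.38  1.5   0.    1.26 -0.27]  minz 0.166 minr 0.61
```

View pics/w19.png

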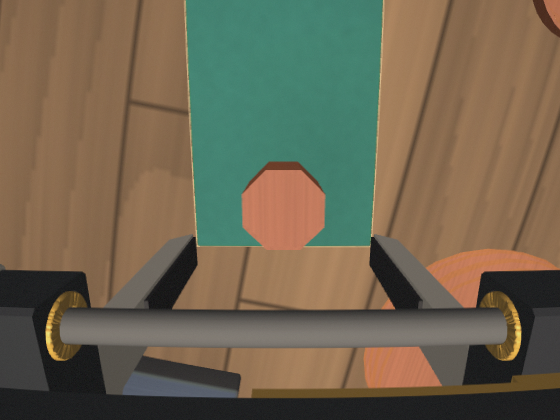

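Emit:
{"api": "servo_tool", "payload": {
  "moves": [-0.0243, 0.0008, 0.0086, 0, -0.2, 0, 1, -0.0243, 0.0008, 0.0086, 0, -0.2, 0, 1, -0.0243, 0.0008, 0.0086, 0, -0.2, 0, 1, -0.0243, 0.0008, 0.0086, 0, -0.2, 0, 1, -0.0243, 0.0008, 0.0086, 0, -0.2, 0, 1, -0.0243, 0.0008, 0.0086, 0, -0.2, 0, 1, -0.0243, 0.0008, 0.0086, 0, -0.2, 0, 1, -0.0243, 0.0008, 0.0086, 0, -0.2, 0, 1, -0.0243, 0.0008, 0.0086, 0, -0.2, 0, 1]
}}

```text
clock: 52.58
eef_pos: [0.5943, -0.1612, 0.1676]
orientation: [-1.309, 1.04, -1.033]
wrist_force: [0.1, -0.8, 0.4]
grip_width: 0.0946
```

Emit:
{"api": "servo_tool", "payload": {
  "moves": [-0.0243, 0.0008, 0.0086, 0, -0.2, 0, 1, -0.0243, 0.0008, 0.0086, 0, -0.2, 0, 1, -0.0243, 0.0008, 0.0086, 0, -0.2, 0, 1, -0.0243, 0.0008, 0.0086, 0, -0.2, 0, 1, -0.0243, 0.0008, 0.0086, 0, -0.2, 0, 1, -0.0243, 0.0008, 0.0086, 0, -0.2, 0, 1, -0.0243, 0.0008, 0.0086, 0, -0.2, 0, 1, -0.0243, 0.0008, 0.0086, 0, -0.2, 0, 1, -0.0243, 0.0008, 0.0086, 0, -0.2, 0, 1, 0, 0, 0, 0, 0, 0, 1, 0, 0, 0, 0, 0, 0, 1]
}}

```text
clock: 53.5
eef_pos: [0.6161, 0.0695, 0.161]
orientation: [-1.322, 1.015, -1.008]
wrist_force: [0.7, 0.0, -0.3]
grip_width: 0.0941
```

```bash
python3 log.py; python3 - <<'E'
from h import *
from now import *
o,p,d=shot("wrist","w20");W=cloud("wrist",d,o)
for c in [(.619,.0671),(.625,.182)]:
    P=copperpts(W,p,c,rad=.05,zmin=.03,zmax=.09)
    if len(P)>80:
        a,y,r=fitdown(P,.02,c);print(len(P),a.round(4),y.round(1),r.round(4))
o,p,d=shot("side","side20");W=cloud("side",d)
P=copperpts(W,p,(.565,-.392),rad=.05,zmin=.02,zmax=.08);a,y,r=fitdown(P,.008,(.565,-.392));print("placed",len(P),a.round(4),y.round(1),r.round(4))
t0,M0,q0=now()
plan(t0,M0,q0,np.array([.6183,.0663,.056]),pickM(d2r(-75),d2r(90),True),8)
E
```

```text
53.5 [-0.002  0.386  1.508  0.003  1.251 -0.268] [0.6161 0.0695 0.161 ] 0.0941 [ 0.7  0.  -0.3]
7127 [0.6183 0.0664] 15.5 0.0007
8926 [0.6245 0.1811] 0.1 0.0007
placed 360 [ 0.5644 -0.3894] 6.3 0.0019
N 8 row [0.0003, 0.0131, 0.0002, 0.02, 0.01, -0.02] end [0.6182 0.0661 0.0564] q [-0.01  0.48  1.64  0.    1.02 -0.27]  minz 0.056 minr 0.62
```

Emit:
{"api": "servo_tool", "payload": {
  "moves": [0.0003, 0.0131, 0.0002, 0, 0, 0, 1, 0.0003, 0.0131, 0.0002, 0, 0, 0, 1, 0.0003, 0.0131, 0.0002, 0, 0, 0, 1, 0.0003, 0.0131, 0.0002, 0, 0, 0, 1, 0.0003, 0.0131, 0.0002, 0, 0, 0, 1, 0.0003, 0.0131, 0.0002, 0, 0, 0, 1, 0.0003, 0.0131, 0.0002, 0, 0, 0, 1, 0.0003, 0.0131, 0.0002, 0, 0, 0, 1, 0, 0, 0, 0, 0, 0, 1]
}}

```text
clock: 54.35
eef_pos: [0.6163, 0.0652, 0.0539]
orientation: [-1.324, 1.022, -1.008]
wrist_force: [0.0, -0.6, 0.1]
grip_width: 0.0938
```

Emit:
{"api": "servo_tool", "payload": {
  "moves": [0, 0, 0, 0, 0, 0, 0, 0, 0, 0, 0, 0, 0, 0, 0, 0, 0, 0, 0, 0, 0, 0, 0, 0, 0, 0, 0, 0, 0, 0, 0, 0, 0, 0, 0]
}}

```text
clock: 54.77
eef_pos: [0.6186, 0.0669, 0.0573]
orientation: [-1.32, 1.016, -1.01]
wrist_force: [0.5, -1.1, 0.0]
grip_width: 0.0644
```

Emit:
{"api": "servo_tool", "payload": {
  "moves": [0, -0.008, 0, 0, 0, 0, 0, 0, -0.014, 0, 0, 0, 0, 0, 0, -0.014, 0, 0, 0, 0, 0, 0, -0.014, 0, 0, 0, 0, 0, 0, -0.014, 0, 0, 0, 0, 0, 0, -0.014, 0, 0, 0, 0, 0, 0, -0.014, 0, 0, 0, 0, 0, 0, -0.014, 0, 0, 0, 0, 0]
}}

```text
clock: 55.43
eef_pos: [0.6181, 0.0667, 0.1636]
orientation: [-1.321, 1.017, -1.009]
wrist_force: [0.4, 0.2, -1.6]
grip_width: 0.0638
```

```bash
python3 log.py; python3 - <<'E'
from now import *
t0,M0,q0=now()
M2=pickM(d2r(-78.6),d2r(90),True)
tt=plan(t0,M0,q0,np.array([.549,-.312,.16]),M2,15)
E
```

```text
55.4333 [-0.006  0.386  1.5    0.004  1.258 -0.271] [0.6181 0.0667 0.1636] 0.0638 [ 0.4  0.2 -1.6]
N 15 row [0.0235, 0.0002, -0.0103, 0.01, 0.25, -0.02] end [ 0.5491 -0.3118  0.1601] q [-0.63  0.4   1.49 -0.    1.25 -0.82]  minz 0.160 minr 0.60
```

Emit:
{"api": "servo_tool", "payload": {
  "moves": [0.0235, 0, -0.0103, 0, 0.25, 0, 0, 0.0235, 0, -0.0103, 0, 0.25, 0, 0, 0.0235, 0, -0.0103, 0, 0.25, 0, 0, 0.0235, 0, -0.0103, 0, 0.25, 0, 0, 0.0235, 0, -0.0103, 0, 0.25, 0, 0, 0.0235, 0, -0.0103, 0, 0.25, 0, 0, 0.0235, 0, -0.0103, 0, 0.25, 0, 0, 0.0235, 0, -0.0103, 0, 0.25, 0, 0, 0.0235, 0, -0.0103, 0, 0.25, 0, 0, 0.0235, 0, -0.0103, 0, 0.25, 0, 0]
}}

```text
clock: 56.27
eef_pos: [0.5746, -0.1873, 0.1621]
orientation: [-1.304, 1.05, -1.042]
wrist_force: [0.2, 0.6, -1.8]
grip_width: 0.064
```

Emit:
{"api": "servo_tool", "payload": {
  "moves": [0.0235, 0, -0.0103, 0, 0.25, 0, 0, 0.0235, 0, -0.0103, 0, 0.25, 0, 0, 0.0235, 0, -0.0103, 0, 0.25, 0, 0, 0.0235, 0, -0.0103, 0, 0.25, 0, 0, 0.0235, 0, -0.0103, 0, 0.25, 0, 0, 0, 0, 0, 0, 0, 0, 0, 0, 0, 0, 0, 0, 0, 0]
}}

```text
clock: 56.85
eef_pos: [0.5488, -0.313, 0.1614]
orientation: [-1.294, 1.068, -1.06]
wrist_force: [0.1, 0.5, -1.8]
grip_width: 0.0639
```

```bash
python3 log.py; python3 - <<'E'
from h import *
from now import *
o,p,d=shot("wrist","w21");W=cloud("wrist",d,o)
P=copperpts(W,p,(.565,-.392),rad=.05,zmin=.02,zmax=.08)
if len(P)>80: a,y,r=fitdown(P,.008,(.565,-.392));print("placed",len(P),a.round(4),y.round(1),r.round(4))
t0,M0,q0=now()
M2=pickM(d2r(-78.6),d2r(90),True)
tt=plan(t0,M0,q0,np.array([.549,-.312,.05]),M2,9)
E
```

```text
56.85 [-0.629  0.403  1.478  0.002  1.265 -0.825] [ 0.5488 -0.313   0.1614] 0.0639 [ 0.1  0.5 -1.8]
N 9 row [0.0001, 0.0124, 0.0, 0.01, -0.02, -0.03] end [ 0.549  -0.3124  0.0498] q [-0.63  0.5   1.63 -0.    1.02 -0.83]  minz 0.050 minr 0.63
```

View pics/w21.png

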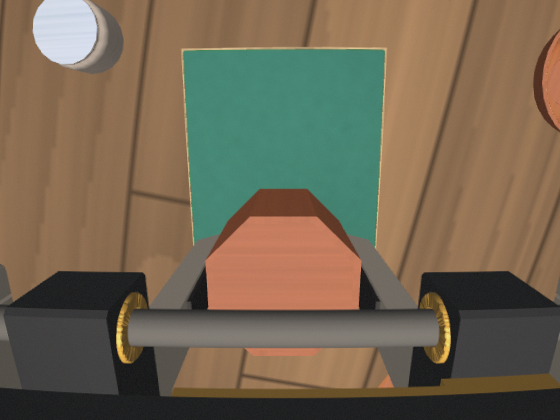

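Emit:
{"api": "servo_tool", "payload": {
  "moves": [0, 0.0124, 0, 0, 0, 0, 0, 0, 0.0124, 0, 0, 0, 0, 0, 0, 0.0124, 0, 0, 0, 0, 0, 0, 0.0124, 0, 0, 0, 0, 0, 0, 0.0124, 0, 0, 0, 0, 0, 0, 0.0124, 0, 0, 0, 0, 0, 0, 0.0124, 0, 0, 0, 0, 0, 0, 0.0124, 0, 0, 0, 0, 0, 0, 0.01, 0, 0, 0, 0, 0, 0, 0.005, 0, 0, 0, 0, 0, 0, 0, 0, 0, 0, 0, 0, 0, 0, 0, 0, 0, 0, 0]
}}

```text
clock: 57.9
eef_pos: [0.5493, -0.3112, 0.0473]
orientation: [-1.295, 1.065, -1.058]
wrist_force: [-0.2, 0.4, -1.6]
grip_width: 0.0637
```

Emit:
{"api": "servo_tool", "payload": {
  "moves": [0, 0.0015, 0, 0, 0, 0, 0, 0, 0, 0, 0, 0, 0, 0]
}}

```text
clock: 58.07
eef_pos: [0.5493, -0.3117, 0.0461]
orientation: [-1.295, 1.065, -1.059]
wrist_force: [-0.3, -0.0, -1.2]
grip_width: 0.0636
```

Emit:
{"api": "servo_tool", "payload": {
  "moves": [0, 0.0015, 0, 0, 0, 0, 0, 0, 0, 0, 0, 0, 0, 0]
}}

```text
clock: 58.23
eef_pos: [0.5494, -0.3119, 0.0453]
orientation: [-1.295, 1.065, -1.06]
wrist_force: [-1.4, 0.1, 2.8]
grip_width: 0.0637
```

Emit:
{"api": "servo_tool", "payload": {
  "moves": [0, 0.0005, 0, 0, 0, 0, 0, 0, 0, 0, 0, 0, 0, 0]
}}

```text
clock: 58.4
eef_pos: [0.5494, -0.3119, 0.0452]
orientation: [-1.295, 1.065, -1.06]
wrist_force: [-1.2, 1.1, 5.6]
grip_width: 0.0639
```

Emit:
{"api": "servo_tool", "payload": {
  "moves": [0, 0, 0, 0, 0, 0, 1, 0, 0, 0, 0, 0, 0, 1, 0, 0, 0, 0, 0, 0, 1, 0, 0, 0, 0, 0, 0, 1, 0, -0.01, 0, 0, 0, 0, 1, 0, -0.02, 0, 0, 0, 0, 1, 0, -0.02, 0, 0, 0, 0, 1, 0, -0.02, 0, 0, 0, 0, 1, 0, -0.02, 0, 0, 0, 0, 1, 0, -0.02, 0, 0, 0, 0, 1, 0, -0.02, 0, 0, 0, 0, 1]
}}

```text
clock: 59.32
eef_pos: [0.5493, -0.312, 0.1752]
orientation: [-1.295, 1.066, -1.059]
wrist_force: [0.4, -1.2, -0.8]
grip_width: 0.0935
```

```bash
python3 log.py; python3 - <<'E'
from h import *
from now import *
o,p,d=shot("wrist","w22");W=cloud("wrist",d,o)
for c in [(.565,-.392),(.549,-.312)]:
    P=copperpts(W,p,c,rad=.045,zmin=.02,zmax=.08)
    if len(P)>80: a,y,r=fitdown(P,.008,c);print("placed",len(P),a.round(4),y.round(1),r.round(4))
t0,M0,q0=now()
tt=plan(t0,M0,q0,np.array([.6245,.1813,.17]),pickM(d2r(-90),d2r(90),True),20)
E
```

```text
59.3167 [-6.270e-01  3.930e-01  1.458e+00  1.000e-03  1.294e+00 -8.250e-01] [ 0.5493 -0.312   0.1752] 0.0935 [ 0.4 -1.2 -0.8]
placed 3808 [ 0.5647 -0.3921] 11.5 0.0007
placed 5852 [ 0.549  -0.3124] 11.8 0.0008
N 20 row [-0.0243, 0.0005, 0.0062, -0.01, 0.57, 0.01] end [0.6247 0.1819 0.1699] q [0.18 0.42 1.43 0.   1.29 0.18]  minz 0.170 minr 0.58
```

View pics/w22.png

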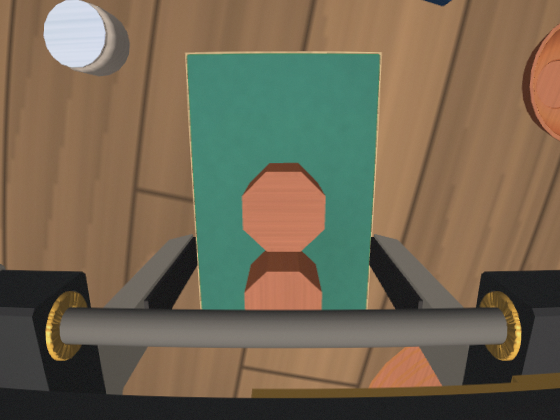

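Both are where planned. Now the last one on peg 2.

Emit:
{"api": "servo_tool", "payload": {
  "moves": [-0.0243, 0.0005, 0.0062, 0, 0.57, 0, 1, -0.0243, 0.0005, 0.0062, 0, 0.57, 0, 1, -0.0243, 0.0005, 0.0062, 0, 0.57, 0, 1, -0.0243, 0.0005, 0.0062, 0, 0.57, 0, 1, -0.0243, 0.0005, 0.0062, 0, 0.57, 0, 1, -0.0243, 0.0005, 0.0062, 0, 0.57, 0, 1, -0.0243, 0.0005, 0.0062, 0, 0.57, 0, 1, -0.0243, 0.0005, 0.0062, 0, 0.57, 0, 1, -0.0243, 0.0005, 0.0062, 0, 0.57, 0, 1, -0.0243, 0.0005, 0.0062, 0, 0.57, 0, 1]
}}

```text
clock: 60.2
eef_pos: [0.5734, -0.0612, 0.1692]
orientation: [-1.253, 1.141, -1.133]
wrist_force: [0.4, -0.2, 0.2]
grip_width: 0.0938
```

Emit:
{"api": "servo_tool", "payload": {
  "moves": [-0.0243, 0.0005, 0.0062, 0, 0.57, 0, 1, -0.0243, 0.0005, 0.0062, 0, 0.57, 0, 1, -0.0243, 0.0005, 0.0062, 0, 0.57, 0, 1, -0.0243, 0.0005, 0.0062, 0, 0.57, 0, 1, -0.0243, 0.0005, 0.0062, 0, 0.57, 0, 1, -0.0243, 0.0005, 0.0062, 0, 0.57, 0, 1, -0.0243, 0.0005, 0.0062, 0, 0.57, 0, 1, -0.0243, 0.0005, 0.0062, 0, 0.57, 0, 1, -0.0243, 0.0005, 0.0062, 0, 0.57, 0, 1, -0.0243, 0.0005, 0.0062, 0, 0.57, 0, 1, 0, 0, 0, 0, 0, 0, 1, 0, 0, 0, 0, 0, 0, 1]
}}

```text
clock: 61.2
eef_pos: [0.6223, 0.1843, 0.1646]
orientation: [-1.21, 1.213, -1.205]
wrist_force: [-0.4, -0.4, -0.3]
grip_width: 0.0937
```

```bash
python3 log.py; python3 - <<'E'
from h import *
from now import *
o,p,d=shot("wrist","w23");W=cloud("wrist",d,o)
c=(.6245,.1811)
P=copperpts(W,p,c,rad=.05,zmin=.03,zmax=.09)
a,y,r=fitdown(P,.02,c);print(len(P),a.round(4),y.round(1),r.round(4))
t0,M0,q0=now()
plan(t0,M0,q0,np.array([a[0],a[1],.056]),pickM(d2r(-90),d2r(90),True),8)
E
```

```text
61.2 [0.179 0.425 1.434 0.004 1.286 0.177] [0.6223 0.1843 0.1646] 0.0937 [-0.4 -0.4 -0.3]
6955 [0.6243 0.1813] 0.5 0.0007
N 8 row [0.0003, 0.0136, 0.0003, 0.03, -0.0, -0.02] end [0.6244 0.181  0.0559] q [ 0.18  0.52  1.57 -0.    1.05  0.18]  minz 0.056 minr 0.65
```

Emit:
{"api": "servo_tool", "payload": {
  "moves": [0.0003, 0.0136, 0.0003, 0, 0, 0, 1, 0.0003, 0.0136, 0.0003, 0, 0, 0, 1, 0.0003, 0.0136, 0.0003, 0, 0, 0, 1, 0.0003, 0.0136, 0.0003, 0, 0, 0, 1, 0.0003, 0.0136, 0.0003, 0, 0, 0, 1, 0.0003, 0.0136, 0.0003, 0, 0, 0, 1, 0.0003, 0.0136, 0.0003, 0, 0, 0, 1, 0.0003, 0.0136, 0.0003, 0, 0, 0, 1, 0, 0, 0, 0, 0, 0, 1]
}}

```text
clock: 62.0
eef_pos: [0.6224, 0.1792, 0.0537]
orientation: [-1.213, 1.219, -1.206]
wrist_force: [-0.2, -1.0, 0.2]
grip_width: 0.0937
```

Emit:
{"api": "servo_tool", "payload": {
  "moves": [0, 0, 0, 0, 0, 0, 0, 0, 0, 0, 0, 0, 0, 0, 0, 0, 0, 0, 0, 0, 0, 0, 0, 0, 0, 0, 0, 0, 0, 0, 0, 0, 0, 0, 0]
}}

```text
clock: 62.42
eef_pos: [0.625, 0.1814, 0.0572]
orientation: [-1.207, 1.213, -1.207]
wrist_force: [-1.4, 0.1, 2.2]
grip_width: 0.0639
```

Emit:
{"api": "servo_tool", "payload": {
  "moves": [0, -0.008, 0, 0, 0, 0, 0, 0, -0.014, 0, 0, 0, 0, 0, 0, -0.014, 0, 0, 0, 0, 0, 0, -0.014, 0, 0, 0, 0, 0, 0, -0.014, 0, 0, 0, 0, 0, 0, -0.014, 0, 0, 0, 0, 0, 0, -0.014, 0, 0, 0, 0, 0, 0, -0.014, 0, 0, 0, 0, 0]
}}

```text
clock: 63.08
eef_pos: [0.6247, 0.1811, 0.1635]
orientation: [-1.208, 1.214, -1.206]
wrist_force: [0.1, -0.2, -1.6]
grip_width: 0.0639
```

```bash
python3 log.py; python3 - <<'E'
from now import *
t0,M0,q0=now()
M2=pickM(d2r(-78.6),d2r(90),True)
tt=plan(t0,M0,q0,np.array([.5328,-.2316,.16]),M2,18)
E
```

```text
63.0833 [0.173 0.427 1.433 0.004 1.284 0.173] [0.6247 0.1811 0.1635] 0.0639 [ 0.1 -0.2 -1.6]
N 18 row [0.0224, 0.0002, -0.0072, 0.01, -0.64, -0.01] end [ 0.5336 -0.2318  0.1592] q [-0.53  0.33  1.6   0.    1.21 -0.73]  minz 0.159 minr 0.56
```

Emit:
{"api": "servo_tool", "payload": {
  "moves": [0.0224, 0, -0.0072, 0, -0.64, 0, 0, 0.0224, 0, -0.0072, 0, -0.64, 0, 0, 0.0224, 0, -0.0072, 0, -0.64, 0, 0, 0.0224, 0, -0.0072, 0, -0.64, 0, 0, 0.0224, 0, -0.0072, 0, -0.64, 0, 0, 0.0224, 0, -0.0072, 0, -0.64, 0, 0, 0.0224, 0, -0.0072, 0, -0.64, 0, 0, 0.0224, 0, -0.0072, 0, -0.64, 0, 0, 0.0224, 0, -0.0072, 0, -0.64, 0, 0, 0.0224, 0, -0.0072, 0, -0.64, 0, 0]
}}

```text
clock: 63.92
eef_pos: [0.5635, -0.047, 0.1623]
orientation: [-1.259, 1.13, -1.123]
wrist_force: [1.0, -0.2, -1.9]
grip_width: 0.0639
```

Emit:
{"api": "servo_tool", "payload": {
  "moves": [0.0224, 0, -0.0072, 0, -0.64, 0, 0, 0.0224, 0, -0.0072, 0, -0.64, 0, 0, 0.0224, 0, -0.0072, 0, -0.64, 0, 0, 0.0224, 0, -0.0072, 0, -0.64, 0, 0, 0.0224, 0, -0.0072, 0, -0.64, 0, 0, 0.0224, 0, -0.0072, 0, -0.64, 0, 0, 0.0224, 0, -0.0072, 0, -0.64, 0, 0, 0.0224, 0, -0.0072, 0, -0.64, 0, 0, 0, 0, 0, 0, 0, 0, 0, 0, 0, 0, 0, 0, 0, 0]
}}

```text
clock: 64.75
eef_pos: [0.5335, -0.2327, 0.1614]
orientation: [-1.295, 1.066, -1.059]
wrist_force: [-0.0, 0.7, -0.9]
grip_width: 0.0636
```

```bash
python3 log.py; python3 - <<'E'
from h import *
from now import *
o,p,d=shot("side","side24");W=cloud("side",d)
for c in [(.565,-.392),(.549,-.312)]:
    P=copperpts(W,p,c,rad=.045,zmin=.02,zmax=.08)
    if len(P)>80: a,y,r=fitdown(P,.008,c);print("placed",len(P),a.round(4),y.round(1),r.round(4))
t0,M0,q0=now()
M2=pickM(d2r(-78.6),d2r(90),True)
tt=plan(t0,M0,q0,np.array([.5328,-.2316,.05]),M2,9)
E
```

```text
64.75 [-0.532  0.332  1.592  0.002  1.222 -0.73 ] [ 0.5335 -0.2327  0.1614] 0.0636 [-0.   0.7 -0.9]
placed 393 [ 0.5489 -0.3098] 17.3 0.0014
N 9 row [0.0, 0.0124, -0.0001, 0.01, -0.0, -0.03] end [ 0.5324 -0.2315  0.0497] q [-0.53  0.44  1.75 -0.    0.96 -0.73]  minz 0.050 minr 0.58
```

Emit:
{"api": "servo_tool", "payload": {
  "moves": [0, 0.0124, 0, 0, 0, 0, 0, 0, 0.0124, 0, 0, 0, 0, 0, 0, 0.0124, 0, 0, 0, 0, 0, 0, 0.0124, 0, 0, 0, 0, 0, 0, 0.0124, 0, 0, 0, 0, 0, 0, 0.0124, 0, 0, 0, 0, 0, 0, 0.0124, 0, 0, 0, 0, 0, 0, 0.0124, 0, 0, 0, 0, 0, 0, 0.01, 0, 0, 0, 0, 0, 0, 0.005, 0, 0, 0, 0, 0, 0, 0, 0, 0, 0, 0, 0, 0, 0, 0, 0, 0, 0, 0]
}}

```text
clock: 65.8
eef_pos: [0.5337, -0.2311, 0.0471]
orientation: [-1.296, 1.064, -1.057]
wrist_force: [0.0, -0.2, -0.7]
grip_width: 0.0637
```

Emit:
{"api": "servo_tool", "payload": {
  "moves": [0, 0.002, 0, 0, 0, 0, 0, 0, 0, 0, 0, 0, 0, 0]
}}

```text
clock: 65.97
eef_pos: [0.5337, -0.2315, 0.0453]
orientation: [-1.296, 1.064, -1.058]
wrist_force: [-0.2, 0.6, -2.2]
grip_width: 0.0636
```

Emit:
{"api": "servo_tool", "payload": {
  "moves": [0, 0.0012, 0, 0, 0, 0, 0, 0, 0, 0, 0, 0, 0, 0]
}}

```text
clock: 66.13
eef_pos: [0.5336, -0.2316, 0.0452]
orientation: [-1.296, 1.064, -1.058]
wrist_force: [-1.4, 0.2, 5.3]
grip_width: 0.0638
```

Emit:
{"api": "servo_tool", "payload": {
  "moves": [0, 0, 0, 0, 0, 0, 1, 0, 0, 0, 0, 0, 0, 1, 0, 0, 0, 0, 0, 0, 1, 0, 0, 0, 0, 0, 0, 1, 0, -0.01, 0, 0, 0, 0, 1, 0, -0.02, 0, 0, 0, 0, 1, 0, -0.02, 0, 0, 0, 0, 1, 0, -0.02, 0, 0, 0, 0, 1, 0, -0.02, 0, 0, 0, 0, 1, 0, -0.02, 0, 0, 0, 0, 1, 0, -0.02, 0, 0, 0, 0, 1]
}}

```text
clock: 67.05
eef_pos: [0.5337, -0.2319, 0.1754]
orientation: [-1.296, 1.064, -1.058]
wrist_force: [-0.7, -0.8, 0.3]
grip_width: 0.0939
```

Emit:
{"api": "servo_tool", "payload": {
  "moves": [-0.02, -0.015, 0, 0, 0, 0, 1, -0.02, -0.015, 0, 0, 0, 0, 1, -0.02, -0.015, 0, 0, 0, 0, 1, -0.02, -0.015, 0, 0, 0, 0, 1, -0.02, -0.015, 0, 0, 0, 0, 1, -0.02, -0.015, 0, 0, 0, 0, 1, 0, 0, 0, 0, 0, 0, 1]
}}

```text
clock: 67.63
eef_pos: [0.5107, -0.112, 0.2681]
orientation: [-1.293, 1.058, -1.058]
wrist_force: [0.1, -0.0, 0.5]
grip_width: 0.0941
```

```bash
python3 log.py; python3 - <<'E'
from h import *
th=np.radians(11.45);B=np.array([.549,-.312]);ex=np.array([np.cos(th),np.sin(th)]);ey=np.array([-ex[1],ex[0]])
for n in ["wrist","side","scene"]:
    o,p,d=shot(n,n+"25");W=cloud(n,d,o)
    hsv=cv2.cvtColor(p,cv2.COLOR_RGB2HSV)
    m=(hsv[...,0]>55)&(hsv[...,0]<90)&(hsv[...,1]>60)&(abs(W[...,2]-.008)<.007)&(W[...,1]<-.1)&(abs(W[...,0]-.55)<.2)
    m=cv2.morphologyEx(m.astype(np.uint8),cv2.MORPH_OPEN,np.ones((3,3)))>0
    print(n,cv2.minAreaRect(W[m][:,:2].astype(np.float32)))
    for c in [(.565,-.392),(.549,-.312),(.533,-.2316)]:
        P=copperpts(W,p,c,rad=.045,zmin=.02,zmax=.08)
        if len(P)>80: a,y,r=fitdown(P,.008,c);print(n,len(P),a.round(4),y.round(1),r.round(4),"z",np.percentile(P[:,2],98).round(3),"board xy",(ex@(a-B)).round(4),(ey@(a-B)).round(4))
    if n!="wrist":
      for nm in ["rivet_tin","bench_block","copper_bowl","polish_jar","hammer","brush","brass_cup","plunger_top"]:
        r=masks_of(n,nm)
        if r:
            mm=r[0]["mask"]&(d>0);print(n,nm,round(r[0]["confidence"],2),np.median(W[mm],0).round(3))
E
```

```text
67.6333 [-0.352  0.175  1.541  0.004  1.425 -0.555] [ 0.5107 -0.112   0.2681] 0.0941 [ 0.1 -0.   0.5]
wrist ((0.5473846197128296, -0.30345070362091064), (0.16923829913139343, 0.23911671340465546), 11.553500175476074)
wrist 349 [ 0.5647 -0.3921] 11.5 0.0006 z 0.058 board xy -0.0006 -0.0816
wrist 1644 [ 0.5481 -0.3122] 11.5 0.0009 z 0.069 board xy -0.0009 -0.0001
wrist 174 [ 0.5398 -0.2283] 32.2 0.0079 z 0.08 board xy 0.0076 0.0839
side ((0.5491958856582642, -0.31299924850463867), (0.16856488585472107, 0.2694997191429138), 11.589842796325684)
side 172 [ 0.5642 -0.3896] 23.9 0.0013 z 0.069 board xy -0.0005 -0.0791
side 325 [ 0.5496 -0.31  ] 3.0 0.0018 z 0.069 board xy 0.001 0.0019
side rivet_tin 0.75 [ 0.774 -0.184  0.029]
side bench_block 0.86 [0.367 0.059 0.015]
side copper_bowl 0.67 [ 0.775 -0.184  0.029]
side polish_jar 0.77 [ 0.762 -0.017  0.044]
side hammer 0.88 [0.75  0.323 0.021]
side brush 0.82 [0.339 0.423 0.016]
side brass_cup 0.62 [0.606 0.448 0.056]
side plunger_top 0.71 [0.627 0.304 0.106]
scene ((0.5512964129447937, -0.30897581577301025), (0.17215092480182648, 0.2570401728153229), 11.328725814819336)
scene 459 [ 0.5661 -0.3871] 10.6 0.0015 z 0.07 board xy 0.0018 -0.077
scene 490 [ 0.5529 -0.3085] 17.2 0.0023 z 0.07 board xy 0.0046 0.0026
scene 163 [ 0.5271 -0.2206] 39.0 0.003 z 0.069 board xy -0.0033 0.094
scene rivet_tin 0.62 [ 0.371 -0.192  0.035]
scene bench_block 0.83 [0.375 0.056 0.013]
scene copper_bowl 0.83 [ 0.775 -0.171  0.021]
scene polish_jar 0.62 [ 0.779 -0.022  0.059]
scene hammer 0.97 [0.76  0.304 0.022]
scene brush 0.72 [0.346 0.421 0.016]
scene brass_cup 0.66 [0.594 0.464 0.038]
scene plunger_top 0.66 [0.633 0.303 0.106]
```

View pics/wrist25.png

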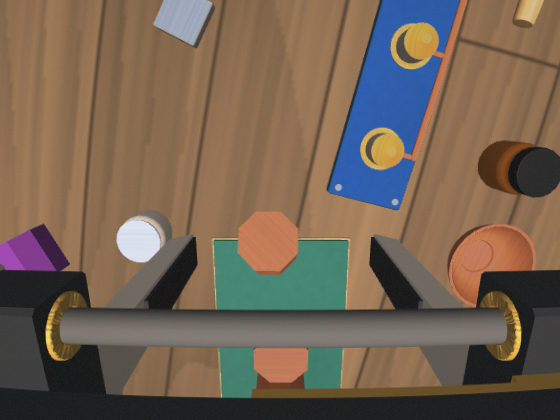

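View pics/scene25.png

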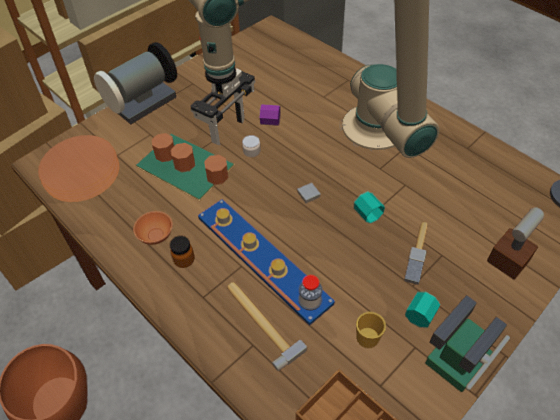

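```bash
python3 - <<'E'
from h import *
th=np.radians(11.45);B=np.array([.549,-.312]);ex=np.array([np.cos(th),np.sin(th)]);ey=np.array([-ex[1],ex[0]])
for n in ["wrist","scene","side"]:
    o,p,d=shot(n);W=cloud(n,d,o)
    ok=np.isfinite(W[...,0])&(abs(W[...,0]-.53)<.08)&(W[...,1]>-.262)&(W[...,1]<-.12)&(W[...,2]>.02)&(W[...,2]<.075)
    P=W[ok];print(n,len(P))
    if len(P)<80:continue
    c=np.median(P,0);
    P=P[np.hypot(P[:,0]-c[0],P[:,1]-c[1])<.06]
    a,y,r=fitdown(P,.008,c[:2]);print(n,len(P),c.round(3),a.round(4),y.round(1),r.round(4),"board",(ex@(a-B)).round(4),(ey@(a-B)).round(4),np.percentile(P[:,2],[2,98]).round(3))
    if n=="scene":cv2.imwrite("pics/c26.png",cv2.resize(p[120:210,125:265,::-1],None,fx=5,fy=5,interpolation=2))
E
```

```text
wrist 3325
wrist 3325 [ 0.511 -0.192  0.067] [ 0.5118 -0.199 ] 11.4 0.0008 board -0.014 0.1182 [0.026 0.069]
scene 506
scene 506 [ 0.521 -0.184  0.062] [ 0.515  -0.1944] 9.5 0.0016 board -0.0099 0.1221 [0.023 0.069]
side 474
side 474 [ 0.509 -0.176  0.056] [ 0.5118 -0.1964] 10.8 0.0014 board -0.0135 0.1207 [0.022 0.068]
```

View pics/c26.png

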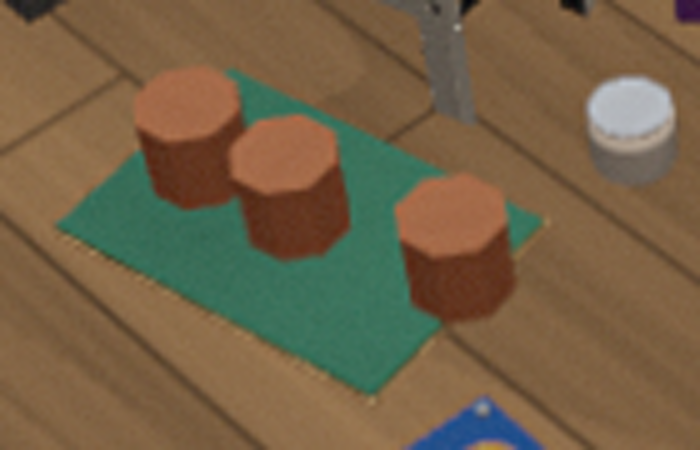

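The third beaker was knocked aside after its release. It now sits at about (0.512, −0.198), overhanging the board's near edge. I'll regrasp it and set it back.

```bash
python3 - <<'E'
from now import *
t0,M0,q0=now();M2=pickM(d2r(-78.6),d2r(90),True)
tt=plan(t0,M0,q0,np.array([.5118,-.1985,.14]),M2,8)
tt=plan(*tt,np.array([.5118,-.1985,.046]),M2,7)
E
```

```text
N 8 row [0.0104, 0.0155, -0.0019, 0.01, 0.01, -0.03] end [ 0.5116 -0.1989  0.1401] q [-0.5   0.3   1.7  -0.    1.14 -0.7 ]  minz 0.140 minr 0.53
N 7 row [-0.0001, 0.0134, 0.0, 0.0, -0.01, 0.0] end [ 0.5114 -0.1982  0.0463] q [-0.5   0.4   1.82 -0.    0.92 -0.7 ]  minz 0.046 minr 0.55
```

Emit:
{"api": "servo_tool", "payload": {
  "moves": [0.0104, 0.0155, -0.0019, 0, 0, 0, 1, 0.0104, 0.0155, -0.0019, 0, 0, 0, 1, 0.0104, 0.0155, -0.0019, 0, 0, 0, 1, 0.0104, 0.0155, -0.0019, 0, 0, 0, 1, 0.0104, 0.0155, -0.0019, 0, 0, 0, 1, 0.0104, 0.0155, -0.0019, 0, 0, 0, 1, 0.0104, 0.0155, -0.0019, 0, 0, 0, 1, 0.0104, 0.0155, -0.0019, 0, 0, 0, 1, 0, 0, 0, 0, 0, 0, 1, 0, 0, 0, 0, 0, 0, 1]
}}

```text
clock: 69.57
eef_pos: [0.511, -0.1986, 0.1393]
orientation: [-1.296, 1.067, -1.056]
wrist_force: [-0.1, 0.4, -0.3]
grip_width: 0.0942
```

```bash
python3 log.py; python3 - <<'E'
from h import *
from now import *
o,p,d=shot("wrist","w27");W=cloud("wrist",d,o)
c=(.512,-.1985)
P=copperpts(W,p,c,rad=.045,zmin=.02,zmax=.08);a,y,r=fitdown(P,.008,c);print(len(P),a.round(4),y.round(1),r.round(4))
t0,M0,q0=now()
plan(t0,M0,q0,np.array([a[0],a[1],.045]),pickM(d2r(-78.6),d2r(90),True),7)
E
```

```text
69.5667 [-0.499  0.304  1.696  0.002  1.148 -0.699] [ 0.511  -0.1986  0.1393] 0.0942 [-0.1  0.4 -0.3]
7704 [ 0.5117 -0.199 ] 11.7 0.0007
N 7 row [0.0001, 0.0136, 0.0, 0.02, 0.0, -0.04] end [ 0.5116 -0.199   0.045 ] q [-0.5   0.4   1.82  0.    0.92 -0.7 ]  minz 0.045 minr 0.55
```

View pics/w27.png

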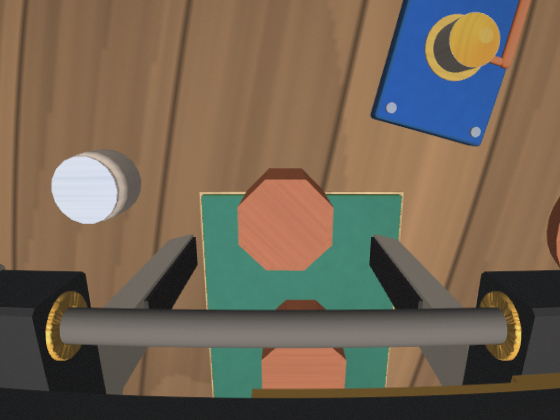

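Emit:
{"api": "servo_tool", "payload": {
  "moves": [0, 0.0136, 0, 0, 0, 0, 1, 0, 0.0136, 0, 0, 0, 0, 1, 0, 0.0136, 0, 0, 0, 0, 1, 0, 0.0136, 0, 0, 0, 0, 1, 0, 0.0136, 0, 0, 0, 0, 1, 0, 0.0136, 0, 0, 0, 0, 1, 0, 0.011, 0, 0, 0, 0, 1, 0, 0, 0, 0, 0, 0, 1]
}}

```text
clock: 70.28
eef_pos: [0.5107, -0.1973, 0.0467]
orientation: [-1.296, 1.066, -1.055]
wrist_force: [0.7, 0.4, -1.1]
grip_width: 0.0938
```

Emit:
{"api": "servo_tool", "payload": {
  "moves": [0, 0, 0, 0, 0, 0, 0, 0, 0, 0, 0, 0, 0, 0, 0, 0, 0, 0, 0, 0, 0, 0, 0, 0, 0, 0, 0, 0, 0, 0, 0, 0, 0, 0, 0]
}}

```text
clock: 70.7
eef_pos: [0.5117, -0.1985, 0.048]
orientation: [-1.296, 1.063, -1.058]
wrist_force: [1.3, 0.9, 1.1]
grip_width: 0.0641
```

```bash
python3 log.py; python3 - <<'E'
from now import *
t0,M0,q0=now()
tt=plan(t0,M0,q0,t0+[0,0,.04],M0,4)
tt=plan(*tt,np.array([.5331,-.2324,tt[0][2]]),pickM(d2r(-78.6),d2r(90),True),4)
E
```

```text
70.7 [-0.498  0.399  1.815  0.002  0.931 -0.699] [ 0.5117 -0.1985  0.048 ] 0.0641 [1.3 0.9 1.1]
N 4 row [-0.0, -0.01, -0.0, 0.0, 0.0, 0.0] end [ 0.5118 -0.1987  0.088 ] q [-0.5   0.35  1.77  0.    1.02 -0.7 ]  minz 0.058 minr 0.55
N 4 row [0.0093, -0.0, 0.0036, 0.01, 0.01, -0.05] end [ 0.5333 -0.2323  0.088 ] q [-0.53  0.39  1.7  -0.    1.05 -0.73]  minz 0.088 minr 0.56
```

Emit:
{"api": "servo_tool", "payload": {
  "moves": [0, -0.01, 0, 0, 0, 0, 0, 0, -0.01, 0, 0, 0, 0, 0, 0, -0.01, 0, 0, 0, 0, 0, 0, 0, 0, 0, 0, 0, 0, 0.0093, 0, 0.0036, 0, 0, 0, 0, 0.0093, 0, 0.0036, 0, 0, 0, 0, 0.0093, 0, 0.0036, 0, 0, 0, 0, 0.0093, 0, 0.0036, 0, 0, 0, 0, 0, 0, 0, 0, 0, 0, 0, 0, 0, 0, 0, 0, 0, 0]
}}

```text
clock: 71.53
eef_pos: [0.533, -0.2328, 0.0765]
orientation: [-1.296, 1.066, -1.057]
wrist_force: [-0.6, 0.6, -1.7]
grip_width: 0.064
```

Emit:
{"api": "servo_tool", "payload": {
  "moves": [0, 0.01, 0, 0, 0, 0, 0, 0, 0.009, 0, 0, 0, 0, 0, 0, 0.006, 0, 0, 0, 0, 0, 0, 0.002, 0, 0, 0, 0, 0, 0, 0, 0, 0, 0, 0, 0]
}}

```text
clock: 71.95
eef_pos: [0.5318, -0.2313, 0.049]
orientation: [-1.296, 1.066, -1.055]
wrist_force: [0.5, -0.1, -1.3]
grip_width: 0.0634
```

Emit:
{"api": "servo_tool", "payload": {
  "moves": [0, 0.0015, 0, 0, 0, 0, 0, 0, 0, 0, 0, 0, 0, 0]
}}

```text
clock: 72.12
eef_pos: [0.5328, -0.232, 0.0485]
orientation: [-1.296, 1.064, -1.057]
wrist_force: [0.4, -0.1, -2.1]
grip_width: 0.0638
```

Emit:
{"api": "servo_tool", "payload": {
  "moves": [0, 0.0012, 0, 0, 0, 0, 0, 0, 0, 0, 0, 0, 0, 0]
}}

```text
clock: 72.28
eef_pos: [0.533, -0.2321, 0.048]
orientation: [-1.296, 1.064, -1.058]
wrist_force: [-0.4, -0.7, 1.9]
grip_width: 0.0637
```

Emit:
{"api": "servo_tool", "payload": {
  "moves": [0, 0.0008, 0, 0, 0, 0, 0, 0, 0, 0, 0, 0, 0, 0]
}}

```text
clock: 72.45
eef_pos: [0.533, -0.2321, 0.048]
orientation: [-1.296, 1.063, -1.058]
wrist_force: [-1.2, -0.0, 6.8]
grip_width: 0.0639
```

Emit:
{"api": "servo_tool", "payload": {
  "moves": [0, 0, 0, 0, 0, 0, 1, 0, 0, 0, 0, 0, 0, 1, 0, 0, 0, 0, 0, 0, 1, 0, 0, 0, 0, 0, 0, 1, 0, -0.01, 0, 0, 0, 0, 1, 0, -0.02, 0, 0, 0, 0, 1, 0, -0.02, 0, 0, 0, 0, 1, 0, -0.02, 0, 0, 0, 0, 1, 0, -0.02, 0, 0, 0, 0, 1, 0, -0.02, 0, 0, 0, 0, 1, 0, -0.02, 0, 0, 0, 0, 1]
}}

```text
clock: 73.37
eef_pos: [0.533, -0.2324, 0.1783]
orientation: [-1.296, 1.064, -1.057]
wrist_force: [-0.8, -0.4, -0.6]
grip_width: 0.0944
```

Emit:
{"api": "servo_tool", "payload": {
  "moves": [-0.02, -0.015, 0, 0, 0, 0, 1, -0.02, -0.015, 0, 0, 0, 0, 1, -0.02, -0.015, 0, 0, 0, 0, 1, -0.02, -0.015, 0, 0, 0, 0, 1, -0.02, -0.015, 0, 0, 0, 0, 1, -0.02, -0.015, 0, 0, 0, 0, 1, 0, 0, 0, 0, 0, 0, 1, 0, 0, 0, 0, 0, 0, 1, 0, 0, 0, 0, 0, 0, 1]
}}

```text
clock: 74.12
eef_pos: [0.5094, -0.1157, 0.2668]
orientation: [-1.297, 1.064, -1.057]
wrist_force: [-0.7, -0.2, -0.2]
grip_width: 0.0936
```

```bash
python3 log.py; python3 - <<'E'
from h import *
th=np.radians(11.5);B=np.array([.549,-.312]);ex=np.array([np.cos(th),np.sin(th)]);ey=np.array([-ex[1],ex[0]])
for n in ["wrist","side","scene"]:
    o,p,d=shot(n,n+"28");W=cloud(n,d,o)
    for c in [(.565,-.392),(.549,-.312),(.533,-.232)]:
        P=copperpts(W,p,c,rad=.045,zmin=.02,zmax=.08)
        if len(P)>80: a,y,r=fitdown(P,.008,c);print(n,len(P),a.round(4),y.round(1),r.round(4),"z",np.percentile(P[:,2],98).round(3),"board xy",(ex@(a-B)).round(4),(ey@(a-B)).round(4))
    if n=="scene":cv2.imwrite("pics/c28.png",cv2.resize(p[120:210,125:265,::-1],None,fx=5,fy=5,interpolation=2))
E
```

```text
74.1167 [-0.358  0.178  1.54   0.002  1.428 -0.558] [ 0.5094 -0.1157  0.2668] 0.0936 [-0.7 -0.2 -0.2]
wrist 426 [ 0.5648 -0.3921] 11.5 0.0006 z 0.06 board xy -0.0005 -0.0816
wrist 1562 [ 0.5487 -0.3113] 12.5 0.0009 z 0.069 board xy -0.0001 0.0007
wrist 2832 [ 0.5328 -0.2328] 11.6 0.0007 z 0.069 board xy -0.0 0.0808
side 170 [ 0.5631 -0.3894] 18.1 0.0012 z 0.069 board xy -0.0016 -0.0787
side 202 [ 0.5484 -0.3109] 13.1 0.0017 z 0.069 board xy -0.0004 0.0012
side 455 [ 0.5323 -0.2303] 9.9 0.0015 z 0.068 board xy -0.0001 0.0834
scene 458 [ 0.5669 -0.3875] 14.1 0.0015 z 0.07 board xy 0.0025 -0.0775
scene 477 [ 0.5529 -0.3095] 13.0 0.0025 z 0.069 board xy 0.0043 0.0017
scene 503 [ 0.5359 -0.2278] 8.1 0.0017 z 0.07 board xy 0.0039 0.0852
```

View pics/c28.png

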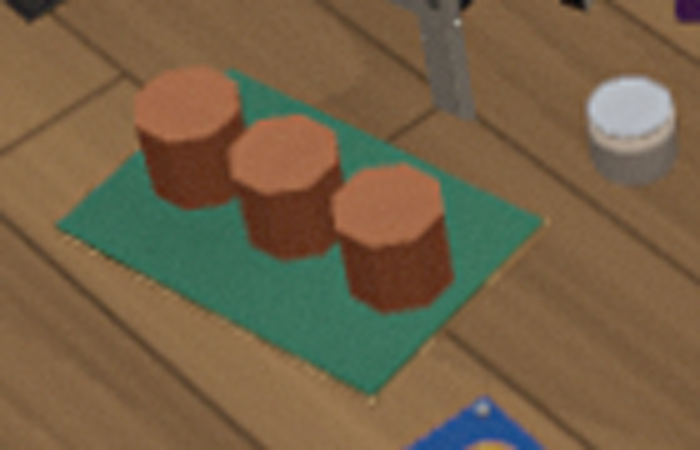

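```bash
python3 -c "
from bench import *
print(finish_job())"
```

```text
the job is handed in; nothing more can be done
None
```

The job is done and handed in at about 74 s of the 210 s allowed; finishing gives no verdict.

- **Loading:** All three copper beakers were turned mouth down, each over its own peg, rim on the deck. They stayed there through the pumping.
- **Pumping:** The red plunger got three strokes. Each went to its stop (17–22 N with the tool no longer moving down) and was let fully back up; its top read about 107 mm afterwards.
- **Unloading:** All three beakers were set mouth down on the green board. After the last one was released, something knocked it about 4 cm, so it hung over the board's near edge. I picked it up again and put it back.

**Last checks:**
- **Position:** By the wrist camera, the beakers stand at about −82, +1 and +81 mm along the board's centre line. That leaves roughly 14 mm to the board's ends. All are upright with tops at 68–70 mm.
- **Camera disagreement:** The side and scene cameras put the beakers up to about 5 mm from those positions, still wholly on the board.
- **Other things:** A check made before I regrasped the knocked beaker found the bystanders within about 5 mm of their starting readings. In the side view the network took the bowl for the rivet tin, but the scene view showed the tin in place. I did not repeat the bystander check after the regrasp.

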